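# Load a kiln shelf with fallen vases, tiles on edge and the third post

## Task

Load this kiln shelf for firing: stand every fallen vase upright on the shelf, stand each loose tile on its short end in a slot of the tile setter, one tile to a slot, and stand the fallen square post upright on the bare patch at the middle of the shelf's left edge. No vase may touch another vase or anything else but the shelf, and the post and tiles may not touch each other. Leave the jars, brushes, bowl, bottle, gourd and wooden rib on the bench where they are.

Things in the scene. Friction and masses are not known exactly. Their poses are not given: they have to be found in the camera images.
- kiln_shelf: kiln shelf, fixed: buff slab 300 x 360 x 15 mm with white wash on top. Origin: centre of its underside, on the table; own x across the 300 mm (away from the robot), y along the 360 mm (to the left), z up. Two fixed posts (40 x 40 x 130 mm) stand on its right corners, at x = +125 and -125, y = -155 mm; the setter is on its far half; the free near half is for the vases.
- post_spot (a point): centre, on the shelf's top surface, of the bare 60 x 60 mm patch without white wash at the middle of the shelf's left edge, 150 mm from the shelf's centre along its +y: the third post's place
- right_posts: the two fixed posts on the shelf's right corners as one body (origin on the shelf's top at its centre)
- setter: tile setter, fixed on the far half of the shelf, 90 x 126 x 53 mm: base 8 mm thick, four upright fins 12 mm thick and two end walls, tops all 53 mm above its underside, leaving three slots open at the top, 26 mm wide (along y), 74 mm long (along x), 45 mm deep, 38 mm apart along y. Origin: centre of its underside, on the shelf's top; x away from the robot, y to the left, z up.
- slot0 (a point): middle of the floor of the setter's right slot (8 mm above the setter's underside); axes as the setter's
- slot1 (a point): middle of the floor of the setter's middle slot (8 mm above the setter's underside); axes as the setter's
- slot2 (a point): middle of the floor of the setter's left slot (8 mm above the setter's underside); axes as the setter's
- vase0_mid (a point): clay bottle vase, may be absent, 0.24 kg, 120 mm tall: body 56 mm across for 78 mm from its flat foot, then two lugs (72 mm over both, along its x), 27 mm neck, 38 mm rim. Point: middle of its axis, 60 mm from the foot, 10 mm above the centre of mass; own z from foot to mouth. Starts lying on the table to the robot's right, mouth within 25 degrees of pointing right (-y); lugs limit rolling.
- vase1_mid (a point): clay bottle vase, may be absent, 0.24 kg, 120 mm tall: body 56 mm across for 78 mm from its flat foot, then two lugs (72 mm over both, along its x), 27 mm neck, 38 mm rim. Point: middle of its axis, 60 mm from the foot, 10 mm above the centre of mass; own z from foot to mouth. Starts lying on the table to the robot's right, mouth within 25 degrees of pointing right (-y); lugs limit rolling.
- vase2_mid (a point): clay bottle vase, may be absent, 0.24 kg, 120 mm tall: body 56 mm across for 78 mm from its flat foot, then two lugs (72 mm over both, along its x), 27 mm neck, 38 mm rim. Point: middle of its axis, 60 mm from the foot, 10 mm above the centre of mass; own z from foot to mouth. Starts lying on the table to the robot's right, mouth within 25 degrees of pointing right (-y); lugs limit rolling.
- tile0_mid (a point): thick clay tile, may be absent: 110 x 62 x 16 mm, about 0.2 kg. The point is its centre; own z along its 110 mm, x along its 62 mm, y through its thickness. At the start it lies flat on the table to the robot's right, its length within about 25 degrees of the world's y axis. Either end may be up in the setter.
- tile1_mid (a point): thick clay tile, may be absent: 110 x 62 x 16 mm, about 0.2 kg. The point is its centre; own z along its 110 mm, x along its 62 mm, y through its thickness. At the start it lies flat on the table to the robot's right, its length within about 25 degrees of the world's y axis. Either end may be up in the setter.
- tile2_mid (a point): thick clay tile, may be absent: 110 x 62 x 16 mm, about 0.2 kg. The point is its centre; own z along its 110 mm, x along its 62 mm, y through its thickness. At the start it lies flat on the table to the robot's right, its length within about 25 degrees of the world's y axis. Either end may be up in the setter.
- post_mid (a point): square kiln post (prop), 40 x 40 x 130 mm, about 0.38 kg, plain. The point is its centre; own z along its length. At the start it lies on the table just right of the shelf, its length within about 20 degrees of the world's y axis. Either end may be up.
- jar_a: bystander, loose, to be left alone: paint jar, 62 mm across, 75 mm high; origin at the centre of its underside
- jar_b: bystander, loose, to be left alone: paint jar, 62 mm across, 75 mm high; origin at the centre of its underside
- brush_pot: bystander, loose, to be left alone: small pot with three brushes, about 75 mm across, 240 mm high with the brushes; origin at the centre of its underside
- bowl: bystander, loose, to be left alone: shallow clay bowl of slip, 112 mm across, 45 mm high; origin at the centre of its underside
- squeeze_bottle: bystander, loose, to be left alone: clear bottle, 54 mm across, 130 mm high; origin at the centre of its underside
- gourd: bystander, loose, to be left alone: finished gourd-shaped vase, 90 mm across, 140 mm high, already upright; origin at the centre of its underside
- rib: bystander, loose, to be left alone: flat wooden potter's rib lying on the table, 100 x 45 x 8 mm; origin at the centre of its underside
There are look-alikes about, which are no part of the job. Leave any green or red look-alike of the part that bears tile0_mid alone.

How it is judged (in metres and radians):
At the end, for the whole second after the job is handed in: All at rest: vases upright within 7 deg, whole foot on the shelf, touching only it; tiles on a short end on a slot floor (length within 15 deg of upright, width 11 deg of the slot, 30 mm of its middle); post upright within 4.5 deg, centre within 22 mm of the patch middle, touching no tile (angle between each of vase0_mid, vase1_mid, vase2_mid's own z axis and vertical below 0.12 rad and z of vase0_mid in the frame of kiln_shelf between 0.069 and 0.081 m and x of vase0_mid in the frame of kiln_shelf between -0.128 and 0.128 m and y of vase0_mid in the frame of kiln_shelf between -0.158 and 0.158 m and contact force between each of vase0, vase1, vase2, tile0, tile1, tile2 and post below 0.05 N and contact force between each of vase0, vase1, vase2 and setter below 0.05 N and contact force between each of vase0, vase1, vase2 and right_posts below 0.05 N and contact force between each of vase0, vase1, vase2 and tile0 below 0.05 N and contact force between each of vase0, vase1, vase2 and tile1 below 0.05 N and contact force between each of vase0, vase1, vase2 and tile2 below 0.05 N and linear speed of each of vase0, vase1, vase2, tile0, tile1, tile2, post below 0.02 m/s and z of vase1_mid in the frame of kiln_shelf between 0.069 and 0.081 m and x of vase1_mid in the frame of kiln_shelf between -0.128 and 0.128 m and y of vase1_mid in the frame of kiln_shelf between -0.158 and 0.158 m and z of vase2_mid in the frame of kiln_shelf between 0.069 and 0.081 m and x of vase2_mid in the frame of kiln_shelf between -0.128 and 0.128 m and y of vase2_mid in the frame of kiln_shelf between -0.158 and 0.158 m and contact force between vase0 and vase1 below 0.05 N and contact force between each of vase0, vase1 and vase2 below 0.05 N and angle between the z axis of each of tile0_mid, tile1_mid, tile2_mid and the z axis of setter, either way round below 0.26 rad and angle between the x axis of each of tile0_mid, tile1_mid, tile2_mid and the x axis of setter, either way round below 0.2 rad and z of tile0_mid in the frame of setter between 0.055 and 0.071 m and y of tile0_mid in the frame of setter between -0.06 and 0.06 m and x of tile0_mid in the frame of setter between -0.03 and 0.03 m and z of tile1_mid in the frame of setter between 0.055 and 0.071 m and y of tile1_mid in the frame of setter between -0.06 and 0.06 m and x of tile1_mid in the frame of setter between -0.03 and 0.03 m and z of tile2_mid in the frame of setter between 0.055 and 0.071 m and y of tile2_mid in the frame of setter between -0.06 and 0.06 m and x of tile2_mid in the frame of setter between -0.03 and 0.03 m and angle between the z axis of post_mid and the z axis of kiln_shelf, either way round below 0.08 rad and horizontal distance between post_mid and post_spot below 0.022 m and z of post_mid in the frame of kiln_shelf between 0.074 and 0.086 m).
It fails at once if a bystander (jar, brush pot, bowl, bottle, gourd, rib) is pushed more than 50 mm (distance of any of jar_a, jar_b, brush_pot, bowl, squeeze_bottle, gourd, rib from where it was at the start of the episode above 0.05 m).
It fails at once if a bystander is knocked over (angle between any of jar_a, jar_b, brush_pot, bowl, squeeze_bottle, gourd, rib's own z axis and vertical above 0.6 rad).
Of vase0, vase1, vase2 only 2 to 3 are there at a start; the rules pass over those that are not, and their reading is None.
Of tile0, tile1, tile2 only 2 to 3 are there at a start; the rules pass over those that are not, and their reading is None.
At some moment in a run one of tile0, tile1, tile2, post may be knocked a few centimetres aside while the robot is not near it.
It also fails if it takes over 210 s, if anything falls off the work surface, if the arm or the gripper's body presses on something with over 40 N, if the wrist force passes 120 N, or if a joint passes its speed limit or range.

## Robot

A 6-joint arm with a two-finger parallel gripper is mounted at the origin on the work surface. World frame = base frame: x ahead of the robot, y to its left, z up, the work surface at z = 0. Lengths are in mm, angles in rad, forces in N, time in s.
With the tool pointing down it reaches from about 300 to 775 mm from the base axis. Payload 14.6 kg.
Tool frame: the origin (TCP) lies midway between the tips of the shut fingers; the grasp point (between the pads) lies 19 mm behind it; z points along the fingers, y is the direction in which the jaws open and shut (so a half turn about z gives the same grasp; the last joint's range is limited). The gripper opens to 94 mm and grips with 3 to 60 N. Pads are 16 mm wide; open, the fingers measure 119 mm over their backs; the gripper's body (75 mm by 177 mm) begins 78 mm behind the grasp point.
Start: joints at [-1.193, 0.3, 1.521, -0, 1.321, -0.067], TCP at [236.644, -496.476, 205.446] pointing down, gripper open.
Joint ranges: [-3.03, 3.03], [-0.79, 2.21], [0.23, 2.52], [-1.04, 4.18], [0, 3.07], [-2.55, 2.55]. Speed limits (rad/s): [2.22, 2.22, 2.57, 3.14, 3.14, 3.14].

## Interface

Orientations are given as [roll, pitch, yaw] about the fixed x, y, z axes, in that order (R = Rz(yaw) Ry(pitch) Rx(roll)).
In Python, from cell import manip gives the robot as it stands.
- The arm moves only by the tool play_rows, never from a script. Its argument "commands" is a list of rows, each an object of numbers: "x", "y", "z": the shift along the tool's x, y, z in m; "wx", "wy", "wz": the turn, a rotation vector about the tool's x, y, z in degrees; "grip": the opening, from 0 (shut) to 1 (fully open). In form: [{"x": .., "y": .., "z": .., "wx": .., "wy": .., "wz": .., "grip": ..}, ...]. A call has 1 to 20 rows; each row shifts and turns the commanded pose from where the row before left it, along the tool's axes as they then stand; what a row does not reach is not made up. A row lasts 1/8 s, in which the tool goes at most 62.5 mm and 10.7 degrees, less where a joint would pass 70% of its speed; a pose out of reach is approached as far as the arm can. A call is refused whole if a number of a shift passes 0.0625 or a number of a turn 10.7, either way. A call with a gripper value outside its range is refused whole. The fingers move at their own pace and stop on an object; "squeeze" is the grip in N (left out, the last holds). Time passes only in rows, so rows that do not move let the fingers close. It gives the time, the measured TCP pose, the force and the opening at its end, in the units of the state.
- manip.read_state(): the state, without advancing time (a new reading comes with each control period).
- manip.camera(name): name is "scene" or "side" or "wrist"; returns (picture, depth): 480x640x3 uint8, red, green, blue; 480x640 float32, mm along the optical axis (not along the pixel's ray), 0 where there is no reading.
- manip.camera_info(name): a dict with "intrinsics" (3x3 intrinsics, pixels), "camera_from_world" (4x4, takes a point from world to camera coordinates); the wrist camera has in their place "tool_from_camera" (4x4, takes a point from camera to tool coordinates, whose origin is the TCP and whose axes are the flange's). Camera axes: x right, y up, looking along -z (the intrinsics and any distortion apply to the point x, -y, -z); pixel columns grow to the right and rows downward; lengths in mm; the calibration is good to about 2 mm. A picture is of the moment at which its call begins: read the wrist's pose just before it. camera_info takes no time and is no camera call.
- manip.sign_off(): hands the job in, once; it reports no verdict.
The state is a dict: "clock": time; "joints": joint angles; "qd": joint speeds; "effort": joint torques, N m; "eef_pos": TCP position; "eef_rot": TCP orientation; "wrist_force": force on the tool from outside, world axes, zero at the start; "moment": the same for the moment, N m; "finger_gap": finger opening in mm.
Only numpy, scipy, OpenCV 4.12 (cv2) and the standard library are available. Lean on these libraries where they do the work, as an engineer would, in place of code of your own. Each camera call takes 0.05 s, during which the arm holds its last target.

## Working session

There is one attempt and no reset: what is moved stays moved. The work goes in short steps, Python scripts to look and compute and a tool call to move; the robot and the scene stay as the last step left them, time stands still between calls to the robot, and variables do not carry over. Pictures are saved under pics/ and viewed, and the job is handed in when it is done.

Besides the shell and the picture viewer there is one more tool, called after ">>>" as a command line: name --argument value ..., lists and objects as JSON in quotes. play_rows: Moves the arm, as the interface text tells. Its arguments: {"type":"object","properties":{"commands":{"type":"array"},"squeeze":{"type":"number"}},"required":["commands"]}

```bash
ls -la; mkdir -p pics; python3 - <<'E'
from cell import manip
import cv2,numpy as np
print(manip.read_state())
for n in ["scene","side","wrist"]:
    p,d=manip.camera(n); cv2.imwrite(f"pics/{n}0.png",p[:,:,::-1]); np.save(f"pics/{n}0.npy",d)
    print(n,manip.camera_info(n))
E
```

```text
total 12
drwxr-xr-x  3 agent agent 4096 Dec  7 15:49 .
drwxr-xr-x 23 root  root  4096 Dec  7 15:48 ..
drwxr-xr-x  2 agent agent 4096 Dec  7 15:49 pics
{'clock': 0.0, 'joints': array([-1.19258295e+00,  3.00478250e-01,  1.52158021e+00,  1.56752046e-05,
        1.32072242e+00, -6.66136337e-02]), 'qd': array([-0.00014357, -0.00156955, -0.00064694, -0.00065262,  0.00098843,
        0.00168471]), 'effort': array([ 3.07267692e-03, -5.31791639e+01, -3.52731442e+01,  7.09113549e-02,
        2.43796018e-02, -8.73013005e-05]), 'eef_pos': array([ 236.56080999, -496.22926265,  204.8827841 ]), 'eef_rot': array([-3.14040807e+00, -9.42430158e-05,  4.44823063e-01]), 'wrist_force': array([-0.01173976, -0.40238269, -0.1753045 ]), 'moment': array([ 0.04098137,  0.0201831 , -0.01401471]), 'finger_gap': 94.16442587246004}
scene {'intrinsics': array([[589.0462486 ,   0.        , 314.44331444],
       [  0.        , 589.0462486 , 243.21112947],
       [  0.        ,   0.        ,   1.        ]]), 'camera_from_world': array([[ 7.68765516e-01,  6.39219603e-01,  1.99469398e-02,
        -3.86905652e+02],
      
[... 626 characters left out ...]
2.11606855e-01,  7.03722721e-01,  6.78230692e-01,
        -1.30267688e+03],
       [ 0.00000000e+00,  0.00000000e+00,  0.00000000e+00,
         1.00000000e+00]])}
wrist {'intrinsics': array([[365.46044875,   0.        , 322.50869346],
       [  0.        , 365.46044875, 236.17577609],
       [  0.        ,   0.        ,   1.        ]]), 'tool_from_camera': array([[ 1.38641232e-04,  9.59770077e-01,  2.80787071e-01,
         8.24236926e+01],
       [ 9.99999475e-01,  1.52091019e-04, -1.01362775e-03,
         5.73080277e-02],
       [-1.01555478e-03,  2.80787064e-01, -9.59769552e-01,
        -1.79087773e+02],
       [ 0.00000000e+00,  0.00000000e+00,  0.00000000e+00,
         1.00000000e+00]])}
```

View pics/scene0.png

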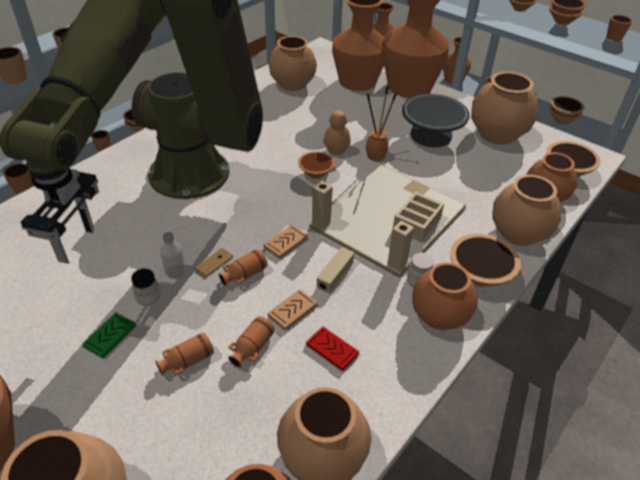

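View pics/side0.png

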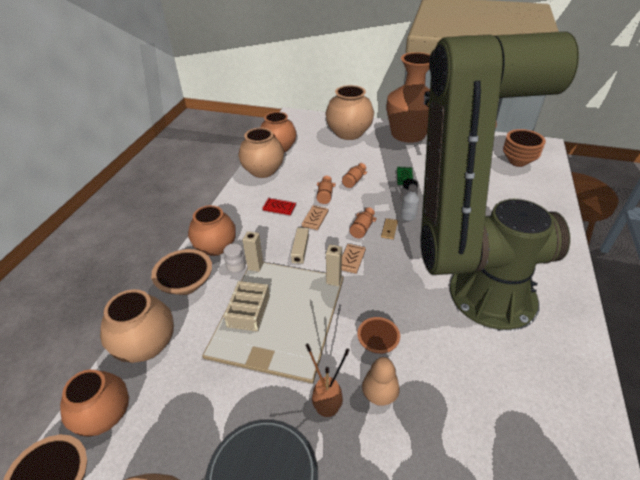

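View pics/wrist0.png

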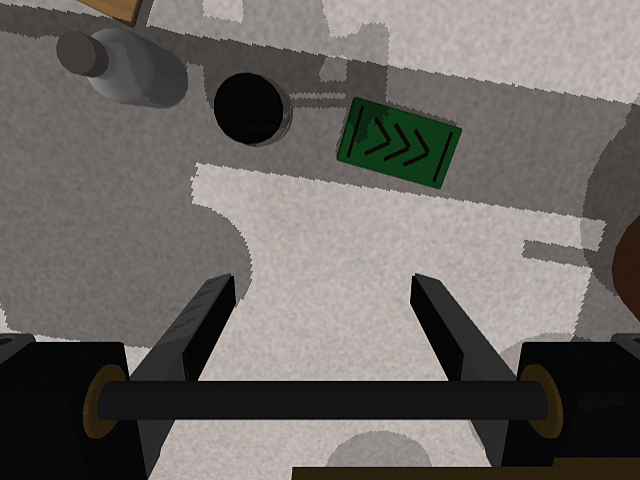

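```bash
cat > h.py <<'E'
import numpy as np,cv2
from scipy.spatial.transform import Rotation as R
def pts(d,K,T):
    """world pts HxWx3; T = world_from_camera"""
    v,u=np.mgrid[0:480,0:640]
    X=np.stack([(u-K[0,2])/K[0,0]*d,-(v-K[1,2])/K[1,1]*d,-d],-1)
    return X@T[:3,:3].T+T[:3,3]
def wfc(info,state=None):
    if 'camera_from_world' in info: return np.linalg.inv(info['camera_from_world'])
    T=np.eye(4);T[:3,:3]=R.from_euler('xyz',state['eef_rot']).as_matrix();T[:3,3]=state['eef_pos']
    return T@info['tool_from_camera']
def grab(manip,n,tag=None):
    s=manip.read_state(); i=manip.camera_info(n); p,d=manip.camera(n)
    if tag: cv2.imwrite(f"pics/{tag}.png",p[:,:,::-1])
    W=pts(d,i['intrinsics'],wfc(i,s)); W[d<=0]=np.nan
    return p,d,W
def topdown(lst,x0,x1,y0,y1,s,zmax=400):
    """image: up = +x, left=+y ; s px/mm"""
    H=int((x1-x0)*s);Wd=int((y1-y0)*s)
    img=np.zeros((H,Wd,3),np.uint8);hz=np.full((H,Wd),-1e3)
    for p,W in lst:
        q=W.reshape(-1,3);c=p.reshape(-1,3)
        m=np.isfinite(q[:,0])&(q[:,2]<zmax)&(q[:,2]>-30)
        q=q[m];c=c[m]
        r=((x1-q[:,0])*s).astype(int);k=((y1-q[:,1])*s).astype(int)
        ok=(r>=0)&(r<H)&(k>=0)&(k<Wd);r,k,q,c=r[ok],k[ok],q[ok],c[ok]
        o=np.argsort(q[:,2]);r,k,q,c=r[o],k[o],q[o],c[o]
        up=q[:,2]>=hz[r,k]
        hz[r[up],k[up]]=q[up,2];img[r[up],k[up]]=c[up]
    return img,hz
def grid(img,x0,x1,y0,y1,s,step=100):
    for x in range(int(np.ceil(x0/step)*step),int(x1),step):
        cv2.line(img,(0,int((x1-x)*s)),(img.shape[1],int((x1-x)*s)),(255,0,255),1);cv2.putText(img,f"x{x}",(2,int((x1-x)*s)-2),0,.4,(0,0,255),1)
    for y in range(int(np.ceil(y0/step)*step),int(y1),step):
        cv2.line(img,(int((y1-y)*s),0),(int((y1-y)*s),img.shape[0]),(255,0,255),1);cv2.putText(img,f"y{y}",(int((y1-y)*s)+2,10),0,.4,(0,0,255),1)
    return img
E
python3 - <<'E'
from cell import manip
from h import *
L=[]
for n in ['scene','side']:
    p,d,W=grab(manip,n); L.append((p,W)); np.savez(f'pics/{n}c.npz',p=p,d=d,W=W)
b=(200,750,-500,300,1.0)
for k,l in (('both',L),('sc',L[:1]),('si',L[1:])):
    img,hz=topdown(l,*b); cv2.imwrite(f'pics/td_{k}.png',grid(img[:,:,::-1].copy(),*b))
E
```

```text
(no output)
```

View pics/td_both.png

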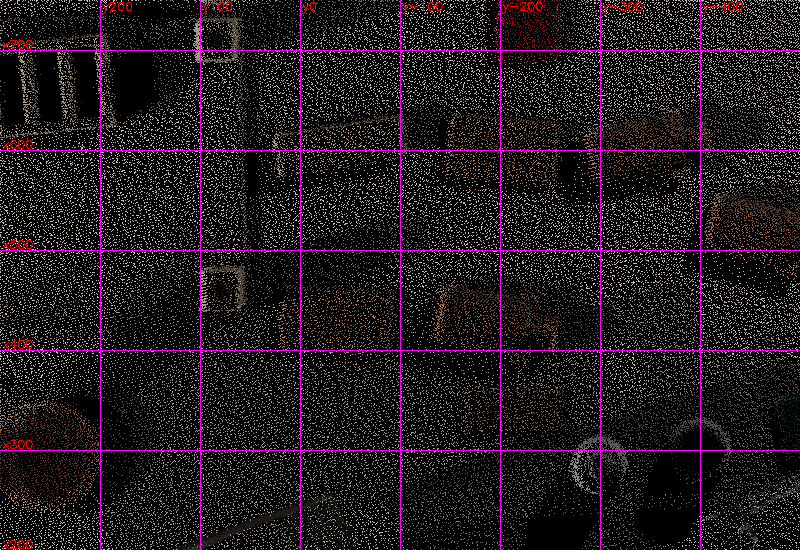

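```bash
python3 - <<'E'
from h import *
L=[]
for n in ['scene','side']:
    z=np.load(f'pics/{n}c.npz');
    p=cv2.resize(z['p'],None,fx=3,fy=3,interpolation=cv2.INTER_NEAREST);W=cv2.resize(z['W'].astype(np.float32),None,fx=3,fy=3,interpolation=cv2.INTER_LINEAR); L.append((p,W))
b=(200,800,-520,480,0.8)
for k,l in (('both',L),):
    img,hz=topdown(l,*b); cv2.imwrite(f'pics/tdf_{k}.png',grid(img[:,:,::-1].copy(),*b))
E
```

```text
(no output)
```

View pics/tdf_both.png

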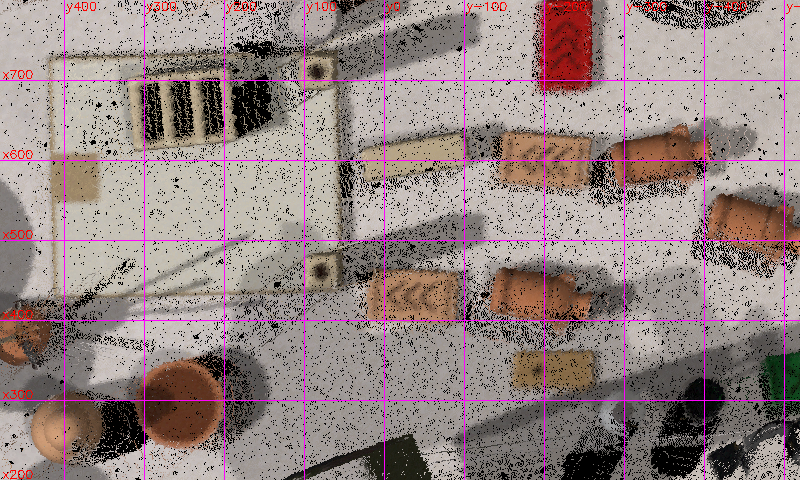

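```bash
cat > obj.py <<'E'
from h import *
def load(manip=None,tag=None):
    Q=[];C=[]
    for n in ['scene','side']:
        if manip is None:
            z=np.load(f'pics/{n}c.npz');p,W=z['p'],z['W']
        else: p,d,W=grab(manip,n,None if tag is None else f'{tag}_{n}')
        q=W.reshape(-1,3);c=p.reshape(-1,3);m=np.isfinite(q[:,0]);Q.append(q[m]);C.append(c[m])
    return Q,C
def sel(q,x,y,z,ex=30,zlo=5,zhi=80):
    return (q[:,0]>x[0])&(q[:,0]<x[1])&(q[:,1]>y[0])&(q[:,1]<y[1])&(q[:,2]>zlo)&(q[:,2]<zhi)
def rect(P):
    (c,(w,h),a)=cv2.minAreaRect(P[:,:2].astype(np.float32))
    if w<h: w,h=h,w;a+=90
    return np.round(c,1),round(w,1),round(h,1),round((a+90)%180-90,1)
E
python3 - <<'E'
from obj import *
Q,C=load()
B={'post':((560,650),(-110,50),25),'tileA':((560,645),(-265,-135),9),'tileB':((390,475),(-100,35),9),
'vA':((555,650),(-410,-272),4),'vB':((470,570),(-520,-395),4),'vC':((385,480),(-260,-128),4),
'setter':((590,740),(180,330),60),'post1':((670,740),(50,115),130),'post2':((430,490),(50,115),130)}
for k,(x,y,zl) in B.items():
    for i in range(2):
        q=Q[i];m=sel(q,x,y,None,zlo=zl,zhi=200);P=q[m]
        if len(P)>20: print(k,'scene side'.split()[i],len(P),rect(P),'z pct',np.percentile(P[:,2],[5,50,95]).round(1))
for i in range(2):
    q=Q[i];print(i,'shelf z',np.median(q[sel(q,(500,580),(130,350),0,zlo=5,zhi=30),2]),'table z',np.median(q[sel(q,(480,550),(-380,-280),0,zlo=-20,zhi=20),2]))
    m=sel(q,(400,760),(20,450),0,zlo=10,zhi=19);m&=C[i].min(1)>120;print(rect(q[m]))
E
```

```text
post scene 697 (array([605.9, -41. ]), 134.8, 42.0, -80.7) z pct [29.3 39.7 44.1]
post side 399 (array([602.1, -38.3]), 135.0, 41.7, -80.8) z pct [30.1 40.7 44.3]
tileA scene 987 (array([ 601.6, -202.4]), 113.9, 67.0, 85.4) z pct [11.5 16.2 20.5]
tileA side 388 (array([ 597.8, -203.7]), 120.7, 64.0, 85.0) z pct [12.2 17.4 21.4]
tileB scene 713 (array([430.6, -35.9]), 115.7, 68.9, 88.3) z pct [11.3 15.9 20.6]
tileB side 490 (array([428. , -34.7]), 114.3, 63.4, 87.5) z pct [13.  17.1 20.8]
vA scene 1313 (array([ 607.6, -341.6]), 137.4, 91.1, 84.8) z pct [18.7 45.4 57.3]
vA side 425 (array([ 601.2, -341.2]), 136.9, 90.6, 89.3) z pct [ 5.1 43.1 58.4]
vB scene 1329 (array([ 521.4, -459.3]), 121.4, 97.2, 89.4) z pct [19.8 46.3 57.3]
vB side 398 (array([ 519.6, -458. ]), 122.3, 99.7, -88.9) z pct [ 5.  40.6 57.7]
vC scene 1033 (array([ 431.6, -196.1]), 126.9, 93.0, -88.4) z pct [11.2 43.6 57.6]
vC side 538 (array([ 431.3, -195.1]), 129.3, 93.7, -88.3) z pct [ 5.5 43.2 58. ]
setter scene 745 (array([664.2, 251.1]), 135.5, 93.3, -84.1) z pct [61.  67.  71.6]
setter side 812 (array([662.6, 252.4]), 129.9, 92.0, -84.4) z pct [61.3 68.3 71.8]
post1 scene 269 (array([712.5,  82.6]), 46.9, 42.3, -86.3) z pct [131.7 144.  149. ]
post1 side 191 (array([708.2,  84.3]), 43.1, 41.8, -88.8) z pct [131.6 145.  148.7]
post2 scene 226 (array([462.3,  77.7]), 44.6, 43.0, -88.3) z pct [131.7 144.1 148. ]
post2 side 199 (array([458.6,  80.1]), 44.3, 39.6, -88.8) z pct [133.4 145.3 148.6]
0 shelf z 16.025944802672257 table z 0.49353928694722526
(array([580.9, 221.5]), 397.2, 302.4, -89.1)
1 shelf z 16.67510091734323 table z 1.5514377550493919
(array([593.3, 219.1]), 394.7, 324.2, -88.3)
```

```bash
cat > mv.py <<'E'
from h import *
import sys,json,os
from scipy.linalg import logm,expm
def T(pos,Rm): A=np.eye(4);A[:3,:3]=Rm;A[:3,3]=pos;return A
def pose(s): return T(s['eef_pos'],R.from_euler('xyz',s['eef_rot']).as_matrix())
def log(s):
    with open('data.jsonl','a') as f: f.write(json.dumps([list(map(float,s['joints'])),list(map(float,s['eef_pos'])),list(map(float,s['eef_rot']))])+'\n')
def toolR(yaw,tilt_az=0,tilt=0):
    """deg. tool down with yaw, then rotated about horizontal axis so that tool z leans by tilt toward azimuth tilt_az"""
    Rm=R.from_euler('xyz',[180,0,yaw],degrees=True)
    a=np.radians(tilt_az); ax=np.array([np.sin(a),-np.cos(a),0])  # rotating -z toward az
    return (R.from_rotvec(ax*np.radians(tilt))*Rm).as_matrix()
def seg(A,B,n=None):
    """screw from A to B: prints per-row"""
    D=np.linalg.inv(A)@B
    rv=R.from_matrix(D[:3,:3]).as_rotvec();th=np.degrees(np.linalg.norm(rv));d=np.linalg.norm(D[:3,3])
    if n is None: n=int(max(np.ceil(d/55),np.ceil(th/9),1))
    if th<0.05: return n,dict(zip('xyz',np.round(D[:3,3]/n/1000,4)))
    M=np.real(expm(logm(D)/n));w=np.degrees(R.from_matrix(M[:3,:3]).as_rotvec())
    return n,{**dict(zip('xyz',np.round(M[:3,3]/1000,4))),**dict(zip(('wx','wy','wz'),np.round(w,2)))}
def show(A,Bs):
    for B in Bs:
        n,r=seg(A,B);print(n,'x',{k:float(v) for k,v in r.items()});A=B
E
python3 - <<'E'
from cell import manip
from mv import *
s=manip.read_state();log(s);A=pose(s)
show(A,[T([430,-35,200],toolR(88))])
E
```

```text
10 x {'x': 0.0511, 'y': -0.0124, 'z': 0.0005, 'wx': -0.0, 'wy': -0.0, 'wz': -6.25}
```

>>> play_rows --commands '[{"x":0.0511,"y":-0.0124,"z":0,"wz":-6.25,"grip":1},{"x":0.0511,"y":-0.0124,"z":0,"wz":-6.25,"grip":1},{"x":0.0511,"y":-0.0124,"z":0,"wz":-6.25,"grip":1},{"x":0.0511,"y":-0.0124,"z":0,"wz":-6.25,"grip":1},{"x":0.0511,"y":-0.0124,"z":0,"wz":-6.25,"grip":1}]'

```text
$.commands[0]: bad value
```

```bash
python3 - <<'E'
from cell import manip
from mv import *
s=manip.read_state();log(s)
E
```

>>> play_rows --commands '[{"x":0.0511,"y":-0.0124,"z":0,"wz":-6.25,"grip":1},{"x":0.0511,"y":-0.0124,"z":0,"wz":-6.25,"grip":1},{"x":0.0511,"y":-0.0124,"z":0,"wz":-6.25,"grip":1},{"x":0.0511,"y":-0.0124,"z":0,"wz":-6.25,"grip":1},{"x":0.0511,"y":-0.0124,"z":0,"wz":-6.25,"grip":1},{},{}]'

```text
$.commands[0]: bad value
```

```bash
python3 - <<'E'
from cell import manip
from mv import *
s=manip.read_state();log(s);print(s['joints'],s['eef_pos'],s['eef_rot'])
p,d,W=grab(manip,'wrist','w1');np.savez('pics/w1.npz',p=p,W=W)
E
```

```text
[-1.19259932e+00  3.00184385e-01  1.52123852e+00  6.04304768e-06
  1.32072792e+00 -6.66113075e-02] [ 236.60470931 -496.37090563  205.1885627 ] [-3.14103611e+00 -4.29940166e-05  4.44806803e-01]
```

View pics/w1.png

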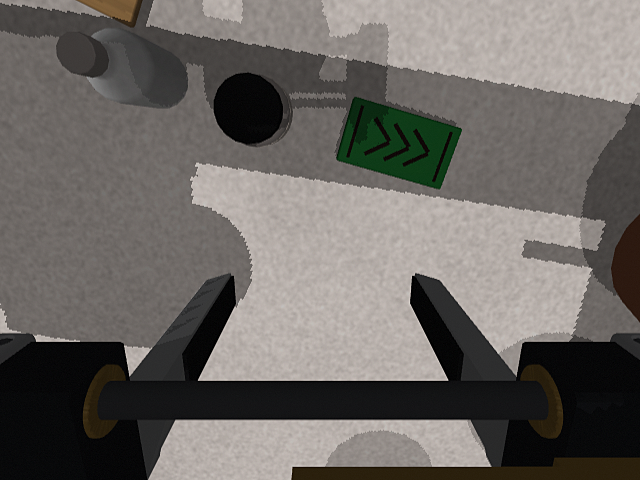

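>>> play_rows --commands '[{"x":0.0511,"y":-0.0124,"z":0,"wx":0,"wy":0,"wz":-6.25,"grip":1},{"x":0.0511,"y":-0.0124,"z":0,"wx":0,"wy":0,"wz":-6.25,"grip":1},{"x":0.0511,"y":-0.0124,"z":0,"wx":0,"wy":0,"wz":-6.25,"grip":1},{"x":0.0511,"y":-0.0124,"z":0,"wx":0,"wy":0,"wz":-6.25,"grip":1},{"x":0.0511,"y":-0.0124,"z":0,"wx":0,"wy":0,"wz":-6.25,"grip":1}]'

```text
clock: 0.92
eef_pos: [398.7, -291.3, 205.4]
eef_rot: [3.142, -0.0, 0.994]
wrist_force: [0.7, -0.1, 0.5]
finger_gap: 94.2
```

```bash
python3 - <<'E'
from cell import manip
from mv import *
s=manip.read_state();log(s)
E
```

>>> play_rows --commands '[{"x":0.0511,"y":-0.0124,"z":0,"wx":0,"wy":0,"wz":-6.25,"grip":1},{"x":0.0511,"y":-0.0124,"z":0,"wx":0,"wy":0,"wz":-6.25,"grip":1},{"x":0.0511,"y":-0.0124,"z":0,"wx":0,"wy":0,"wz":-6.25,"grip":1},{"x":0.0511,"y":-0.0124,"z":0,"wx":0,"wy":0,"wz":-6.25,"grip":1},{"x":0.0511,"y":-0.0124,"z":0,"wx":0,"wy":0,"wz":-6.25,"grip":1},{"x":0,"y":0,"z":0,"wx":0,"wy":0,"wz":0,"grip":1}]'

```text
clock: 1.68
eef_pos: [429.9, -32.6, 205.6]
eef_rot: [3.141, -0.0, 1.541]
wrist_force: [-0.1, -1.0, 0.2]
finger_gap: 93.9
```

```bash
python3 - <<'E'
from cell import manip
from mv import *
s=manip.read_state();log(s);print(s['joints'],s['eef_pos'],s['eef_rot'])
p,d,W=grab(manip,'wrist','w2');np.savez('pics/w2.npz',p=p,W=W)
E
```

```text
[-1.60799265e-01  3.08053512e-02  1.83422495e+00  2.13033873e-04
  1.27619887e+00 -1.30882433e-01] [429.89828323 -32.59513409 205.64340079] [ 3.14120568e+00 -1.54698688e-04  1.54081771e+00]
```

View pics/w2.png

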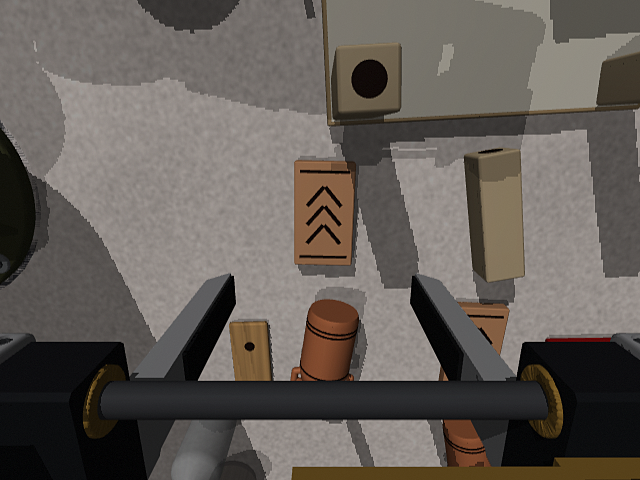

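>>> play_rows --commands '[{"x":0,"y":0,"z":0,"wx":0,"wy":10,"wz":0,"grip":1},{"x":0,"y":0,"z":0,"wx":0,"wy":10,"wz":0,"grip":1},{"x":0,"y":0,"z":0,"wx":0,"wy":10,"wz":0,"grip":1},{"x":0,"y":0,"z":0,"wx":0,"wy":10,"wz":0,"grip":1}]'

```text
clock: 2.22
eef_pos: [430.5, -36.8, 206.0]
eef_rot: [3.139, -0.703, 1.534]
wrist_force: [1.0, 0.7, 0.2]
finger_gap: 94.4
```

```bash
python3 - <<'E'
from cell import manip
from mv import *
s=manip.read_state();log(s);print(s['joints'],s['qd'],s['eef_pos'],s['eef_rot'])
E
```

```text
[-0.54098442  0.19647427  1.80718216  0.60405725  1.53221721 -0.6512997 ] [-0.58942706  0.5238799  -0.04749011  0.96981148  0.67293538 -0.79426802] [430.53750647 -36.76567836 205.97139373] [ 3.13879809 -0.70323413  1.53400853]
```

>>> play_rows --commands '[{"x":0,"y":0,"z":0,"wx":0,"wy":-10,"wz":0,"grip":1},{"x":0,"y":0,"z":0,"wx":0,"wy":-10,"wz":0,"grip":1},{"x":0,"y":0,"z":0,"wx":0,"wy":-10,"wz":0,"grip":1},{"x":0,"y":0,"z":0,"wx":0,"wy":-10,"wz":0,"grip":1},{"x":0,"y":0,"z":0,"wx":0,"wy":-10,"wz":0,"grip":1},{"x":0,"y":0,"z":0,"wx":0,"wy":-10,"wz":0,"grip":1},{"x":0,"y":0,"z":0,"wx":0,"wy":-10,"wz":0,"grip":1},{"x":0,"y":0,"z":0,"wx":0,"wy":-10,"wz":0,"grip":1}]'

```text
clock: 3.22
eef_pos: [430.7, -35.8, 206.1]
eef_rot: [3.138, 0.704, 1.532]
wrist_force: [0.1, -0.9, 0.4]
finger_gap: 94.3
```

```bash
python3 - <<'E'
from cell import manip
from mv import *
s=manip.read_state();log(s);print(s['joints'],s['qd'],s['eef_pos'],s['eef_rot'])
E
```

```text
[ 0.22860781  0.16386187  1.84610186 -0.68723473  1.39774521  0.48308936] [ 0.6594507   0.48265272  0.01927697 -1.19150133  0.51720137  1.05430879] [430.73148141 -35.84650321 206.09270861] [3.13830552 0.70375735 1.53183291]
```

```bash
cat > kin.py <<'E'
from mv import *
from scipy.optimize import least_squares
LIM=np.array([[-3.03,3.03],[-0.79,2.21],[0.23,2.52],[-1.04,4.18],[0,3.07],[-2.55,2.55]])
def Rz(a): return R.from_rotvec([0,0,a]).as_matrix()
def Ry(a): return R.from_rotvec([0,a,0]).as_matrix()
def fk(q,p):
    a1,d1,t,L2,e,L3,D=p[:7]
    R1=Rz(q[0]);R2=R1@Ry(q[1]);R3=R2@Ry(q[2])   # z axis of frame along link
    o=R1@np.array([a1,t,d1])+R2@np.array([0,0,L2])+R3@np.array([e,0,L3])
    R6=R3@Rz(q[3])@Ry(q[4])@Rz(q[5]+np.pi/2)
    return o+R6@np.array([0,0,D]),R6
def load():
    return [tuple(map(np.array,json.loads(l))) for l in open('data.jsonl')]
def fit():
    dd=load()
    def f(p):
        r=[]
        for q,x,rot in dd:
            o,R6=fk(q,p); r+=list(o-x); 
        return np.array(r)+0
    s=least_squares(f,[0,300,0,350,0,350,250],x_scale=100)
    return s.x,f(s.x)
def ik(Tt,p,q0,w=300):
    def f(q):
        o,R6=fk(q,p);return np.r_[o-Tt[:3,3],w*R.from_matrix(Tt[:3,:3].T@R6).as_rotvec()]
    best=None
    rng=np.random.default_rng(0)
    for k in range(12):
        g=np.clip(q0 if k==0 else q0+rng.normal(0,.6,6),LIM[:,0]+.02,LIM[:,1]-.02)
        s=least_squares(f,g,bounds=(LIM[:,0],LIM[:,1]))
        if best is None or s.cost<best.cost-1e-6: best=s
        if best.cost<1e-2: break
    return best.x,np.sqrt(2*best.cost)
def P():
    return np.load('kin.npy')
E
python3 - <<'E'
from kin import *
dd=load()
for q,x,rot in dd:
    _,R6=fk(q,np.zeros(7)); print(np.degrees(R.from_matrix(R.from_euler('xyz',rot).as_matrix().T@R6).as_rotvec()).round(2))
p,r=fit();print(p.round(1),abs(r).max());np.save('kin.npy',p)
E
```

```text
[ 0. -0.  0.]
[ 0. -0.  0.]
[ 0. -0.  0.]
[-0. -0.  0.]
[ 0. -0.  0.]
[-0.  0.  0.]
[ 0. -0. -0.]
[  0.  221.2  36.6 424.2  40.9 447.5 270.6] 2.035562829405535e-10
```

```bash
python3 - <<'E'
from kin import *
p=P();q0=np.array([-.16,.03,1.83,0,1.28,-.13])
def chk(name,pos,Rm):
    best=None
    for g in (q0,q0+[.5,0,0,.8,0,0.5],q0+[-.3,0,0,1.5,0,-1],q0+[0,.3,0,-.8,0,1]):
        q,e=ik(T(pos,Rm),p,g)
        if best is None or e<best[1]: best=(q,e)
    print(name,round(best[1],2),best[0].round(2))
for tl in (35,45,55):
    for sl,c in (('s0',(667,214,110)),('s2',(660,289,110))):
        for az,yw in ((-84,96),(-84,-84),(96,96),(96,-84)):
            chk(f'{sl} tilt{tl} az{az} yaw{yw}',c,toolR(yw,az,tl))
    for az,yw in ((-90,90),(90,90),(-90,-90),(90,-90)):
        chk(f'post tilt{tl} az{az} yaw{yw}',(580,386,110),toolR(yw,az,tl))
        chk(f'vase y150 tilt{tl} az{az} yaw{yw}',(510,150,75),toolR(yw,az,tl))
        chk(f'vase y330 tilt{tl} az{az} yaw{yw}',(510,330,75),toolR(yw,az,tl))
E
```

```text
s0 tilt35 az-84 yaw96 0.0 [ 0.47  0.88  0.96 -0.57  1.55  0.45]
s0 tilt35 az-84 yaw-84 34.86 [ 0.49  0.85  1.04 -0.61  1.49 -2.55]
s0 tilt35 az96 yaw96 0.0 [ 0.03  0.74  1.22  0.64  1.3  -0.28]
s0 tilt35 az96 yaw-84 65.53 [-0.02  0.7   1.36  0.78  1.21  2.55]
s2 tilt35 az-84 yaw96 0.0 [ 0.56  0.97  0.8  -0.54  1.65  0.48]
s2 tilt35 az-84 yaw-84 26.61 [ 0.57  0.94  0.87 -0.56  1.61 -2.55]
s2 tilt35 az96 yaw96 0.0 [ 0.14  0.74  1.2   0.65  1.24 -0.19]
s2 tilt35 az96 yaw-84 80.06 [0.08 0.7  1.4  0.87 1.12 2.55]
post tilt35 az-90 yaw90 0.0 [ 0.7   1.01  0.74 -0.47  1.8   0.69]
vase y150 tilt35 az-90 yaw90 0.0 [ 0.48  0.6   1.54 -0.55  1.35  0.7 ]
vase y330 tilt35 az-90 yaw90 0.0 [ 0.71  0.81  1.16 -0.45  1.59  0.8 ]
post tilt35 az90 yaw90 0.0 [ 0.32  0.61  1.43  0.7   1.01 -0.03]
vase y150 tilt35 az90 yaw90 0.0 [-0.08  0.44  1.79  0.7   1.08 -0.48]
vase y330 tilt35 az90 yaw90 0.0 [ 0.26  0.49  1.71  0.77  0.92 -0.21]
post tilt35 az-90 yaw-90 0.0 [ 0.7   1.01  0.74 -0.47  1.8  -2.45]
vase y150 tilt35 az-90 yaw-90 0.0 [ 0.48  0.6   1.54 -0.55  1.35 -2.44]
vase y330 tilt35 az-90 yaw-90 0.0 
[... 2211 characters left out ...]
76  1.59  0.83]
vase y330 tilt55 az-90 yaw90 0.0 [ 0.78  1.    0.98 -0.66  1.87  0.82]
post tilt55 az90 yaw90 0.0 [ 0.22  0.66  1.53  1.14  1.08 -0.44]
vase y150 tilt55 az90 yaw90 0.0 [-0.21  0.57  1.79  0.99  1.28 -0.77]
vase y330 tilt55 az90 yaw90 0.0 [ 0.14  0.58  1.78  1.19  1.06 -0.64]
post tilt55 az-90 yaw-90 0.0 [ 0.77  1.23  0.46 -0.75  2.08 -2.54]
vase y150 tilt55 az-90 yaw-90 0.0 [ 0.57  0.76  1.44 -0.76  1.59 -2.32]
vase y330 tilt55 az-90 yaw-90 0.0 [ 0.78  1.    0.98 -0.66  1.87 -2.32]
post tilt55 az90 yaw-90 26.88 [0.2  0.66 1.59 1.24 1.06 2.55]
vase y150 tilt55 az90 yaw-90 0.0 [-0.21  0.57  1.79  0.99  1.28  2.37]
vase y330 tilt55 az90 yaw-90 0.0 [0.14 0.58 1.78 1.19 1.06 2.5 ]
```

```bash
python3 - <<'E'
from kin import *
p=P();q0=np.array([-.16,.03,1.83,0,1.28,-.13])
def chk(name,pos,Rm):
    best=None
    for g in (q0,q0+[.5,0,0,.8,0,0.5],q0+[-.3,0,0,1.5,0,-1],q0+[0,.3,0,-.8,0,1]):
        q,e=ik(T(pos,Rm),p,g)
        if best is None or e<best[1]: best=(q,e)
    print(name,round(best[1],2),best[0].round(2))
for tl in (35,45,55):
  for y in (130,215,300):
    for az in (0,-30,-60,30):
        chk(f'y{y} tilt{tl} az{az}',(515,y,75),toolR(az+180,az,tl))
from obj import *
import obj
Q,C=obj.load()
for i in range(2):
    q=Q[i]
    for zl,zh in ((80,130),(130,180),(180,250)):
        m=sel(q,(300,560),(330,560),0,zlo=zl,zhi=zh);P_=q[m];
        if len(P_): print(i,zl,len(P_),np.percentile(P_,[2,98],axis=0).round(0)[:,:2].tolist())
E
```

```text
y130 tilt35 az0 0.0 [ 0.25  0.21  2.13 -0.61  0.25 -0.77]
y130 tilt35 az-30 0.0 [ 0.41  0.3   2.   -0.88  0.64  0.04]
y130 tilt35 az-60 0.0 [ 0.47  0.44  1.79 -0.74  1.02  0.39]
y130 tilt35 az30 14.53 [ 0.08  0.2   2.11  0.64  0.36 -2.55]
y215 tilt35 az0 0.0 [ 0.45  0.28  2.04 -0.78  0.36 -0.45]
y215 tilt35 az-30 0.0 [ 0.58  0.39  1.88 -0.83  0.76  0.12]
y215 tilt35 az-60 0.0 [ 0.61  0.53  1.65 -0.69  1.13  0.44]
y215 tilt35 az30 0.0 [ 0.26  0.25  2.08  0.6   0.27 -2.38]
y300 tilt35 az0 0.0 [ 0.62  0.37  1.91 -0.8   0.48 -0.3 ]
y300 tilt35 az-30 0.0 [ 0.71  0.49  1.72 -0.78  0.88  0.16]
y300 tilt35 az-60 0.0 [ 0.72  0.64  1.47 -0.64  1.24  0.48]
y300 tilt35 az30 0.0 [ 0.45  0.32  1.98  0.19  0.24 -1.82]
y130 tilt45 az0 6.43 [0.27 0.22 2.24 4.18 0.21 0.73]
y130 tilt45 az-30 26.3 [ 0.47  0.31  2.01 -1.04  0.7   0.22]
y130 tilt45 az-60 0.0 [ 0.54  0.5   1.79 -0.92  1.09  0.57]
y130 tilt45 az30 9.41 [-0.    0.23  2.24  1.76  0.37  2.55]
y215 tilt45 az0 28.48 [0.45 0.3  2.19 4.18 0.31 0.86]
y215 tilt45 az-30 13.09 [ 0.64  0.42  1.89 -1.04  0.82  0.34]
y215 tilt45 az-60 0.0 [ 0.67  0.59  1
[... 548 characters left out ...]
5 az0 0.0 [0.53 0.34 2.2  4.16 0.51 0.94]
y215 tilt55 az-30 57.44 [ 0.69  0.45  1.84 -1.04  0.94  0.37]
y215 tilt55 az-60 0.0 [ 0.73  0.67  1.62 -0.98  1.31  0.7 ]
y215 tilt55 az30 0.0 [0.2  0.3  2.26 2.48 0.44 1.99]
y300 tilt55 az0 25.73 [0.67 0.44 2.11 4.18 0.57 1.  ]
y300 tilt55 az-30 39.55 [ 0.82  0.57  1.69 -1.04  1.05  0.44]
y300 tilt55 az-60 0.0 [ 0.83  0.77  1.42 -0.91  1.43  0.67]
y300 tilt55 az30 0.0 [0.43 0.35 2.17 2.92 0.35 1.73]
0 80 190 [[358.0, 431.0], [441.0, 559.0]]
0 130 95 [[351.0, 434.0], [408.0, 484.0]]
0 180 111 [[341.0, 429.0], [425.0, 494.0]]
1 80 367 [[356.0, 432.0], [402.0, 478.0]]
1 130 107 [[349.0, 440.0], [405.0, 483.0]]
1 180 162 [[338.0, 433.0], [421.0, 495.0]]
```

```bash
python3 - <<'E'
from obj import *
z=np.load('pics/w2.npz');q=z['W'].reshape(-1,3);q=q[np.isfinite(q[:,0])]
for k,(x,y,zl,zh) in {'tileB':((385,475),(-100,40),9,25),'post':((555,650),(-120,50),30,60),'post2':((430,490),(50,115),130,160)}.items():
    P=q[sel(q,x,y,0,zlo=zl,zhi=zh)];print(k,len(P),rect(P),np.percentile(P[:,2],[5,50,95]).round(1))
P=q[sel(q,(360,480),(-130,-100),0,zlo=-10,zhi=10)];print(np.median(P[:,2]))
E
```

```text
tileB 6191 (array([431.6, -36.5]), 110.3, 61.7, 87.1) [14.6 16.  17.3]
post 5707 (array([604.9, -40. ]), 130.2, 40.6, -81.1) [35.1 39.9 41.2]
post2 4589 (array([462. ,  77.8]), 40.3, 40.2, 1.3) [142.9 144.8 146.1]
0.08086244417864918
```

```bash
cat > plan.py <<'E'
from kin import *
def ilen(L): return L
def grasp_lying(c,lenang,s,tilt,z,back):
    """c centre xy, lenang deg of +dir (toward which tool points), s offset along dir"""
    a=np.radians(lenang);u=np.array([np.cos(a),np.sin(a),0])
    Rm=toolR(lenang,lenang,tilt);p=np.array([c[0],c[1],z])+s*u
    return T(p-back*Rm[:,2],Rm),T(p,Rm)
def path_ok(A,Bs,q0):
    """check IK along screw segs"""
    p=P();q=np.array(q0)
    for B in Bs:
        n,_=seg(A,B);M=np.real(expm(logm(np.linalg.inv(A)@B)/n))
        vm=0
        for i in range(n):
            A=A@M;qn,e=ik(A,p,q)
            vm=max(vm,(abs(qn-q)/0.125/np.array([2.22,2.22,2.57,3.14,3.14,3.14])).max())
            if e>.5: print('  UNREACH at row',i+1,'err',round(e,1),qn.round(2))
            q=qn
        print('  ->',A[:3,3].round(0),q.round(2),'vfrac',round(vm,2))
        A=B
E
python3 - <<'E'
from cell import manip
from plan import *
s=manip.read_state();A=pose(s)
pre,g=grasp_lying((431.6,-36.5),87.1,-17,30,8,70)
show(A,[pre,g]);path_ok(A,[pre,g],s['joints'])
E
```

```text
8 x {'x': -0.0039, 'y': -0.0, 'z': 0.0192, 'wx': 0.03, 'wy': 8.79, 'wz': 0.1}
2 x {'x': -0.0, 'y': 0.0, 'z': 0.035}
  -> [429. -88.  69.] [-0.56  0.37  1.88  0.48  1.21 -0.76] vfrac 0.45
  -> [431. -53.   8.] [-0.5   0.47  1.93  0.54  1.06 -0.8 ] vfrac 0.2
```

>>> play_rows --commands '[{"x":-0.0039,"y":0,"z":0.0192,"wx":0,"wy":8.8,"wz":0.1,"grip":1},{"x":-0.0039,"y":0,"z":0.0192,"wx":0,"wy":8.8,"wz":0.1,"grip":1},{"x":-0.0039,"y":0,"z":0.0192,"wx":0,"wy":8.8,"wz":0.1,"grip":1},{"x":-0.0039,"y":0,"z":0.0192,"wx":0,"wy":8.8,"wz":0.1,"grip":1},{"x":-0.0039,"y":0,"z":0.0192,"wx":0,"wy":8.8,"wz":0.1,"grip":1},{"x":-0.0039,"y":0,"z":0.0192,"wx":0,"wy":8.8,"wz":0.1,"grip":1},{"x":-0.0039,"y":0,"z":0.0192,"wx":0,"wy":8.8,"wz":0.1,"grip":1},{"x":-0.0039,"y":0,"z":0.0192,"wx":0,"wy":8.8,"wz":0.1,"grip":1},{"x":0,"y":0,"z":0,"wx":0,"wy":0,"wz":0,"grip":1}]'

```text
clock: 4.35
eef_pos: [427.5, -88.8, 65.9]
eef_rot: [-3.138, -0.532, 1.516]
wrist_force: [1.1, -0.3, 1.2]
finger_gap: 94.0
```

```bash
python3 - <<'E'
from cell import manip
from plan import *
s=manip.read_state();A=pose(s)
pre,g=grasp_lying((431.6,-36.5),87.1,-17,30,8,70)
show(A,[g]);print(s['eef_pos'])
E
```

```text
2 x {'x': 0.0007, 'y': 0.0008, 'z': 0.0339, 'wx': -0.04, 'wy': -0.25, 'wz': -0.1}
[427.47459884 -88.78142871  65.87199044]
```

>>> play_rows --commands '[{"x":0.0007,"y":0.0008,"z":0.0339,"wx":0,"wy":-0.2,"wz":-0.1,"grip":1},{"x":0.0007,"y":0.0008,"z":0.0339,"wx":0,"wy":-0.2,"wz":-0.1,"grip":1},{"x":0,"y":0,"z":0,"wx":0,"wy":0,"wz":0,"grip":0},{"x":0,"y":0,"z":0,"wx":0,"wy":0,"wz":0,"grip":0},{"x":0,"y":0,"z":0,"wx":0,"wy":0,"wz":0,"grip":0},{"x":0,"y":0,"z":0,"wx":0,"wy":0,"wz":0,"grip":0}]' --squeeze 35

```text
clock: 5.1
eef_pos: [432.3, -52.3, 10.8]
eef_rot: [3.137, -0.523, 1.528]
wrist_force: [-2.0, -3.5, 7.4]
finger_gap: 61.6
```

```bash
python3 - <<'E'
from cell import manip
from plan import *
s=manip.read_state();A=pose(s);log(s)
print(s['eef_pos'],s['eef_rot'],s['finger_gap'],s['wrist_force'])
E
```

```text
[432.26576266 -52.33891293  10.76079769] [ 3.13682415 -0.52279871  1.52757011] 61.551856196512674 [-1.97214124 -3.48713197  7.42320344]
```

```bash
python3 - <<'E'
from cell import manip
from plan import *
s=manip.read_state();A=pose(s)
tile=np.eye(4)
a=np.radians(87.5);u=np.array([np.cos(a),np.sin(a),0])
zt=-u; xt=A[:3,1]/np.linalg.norm(A[:3,1]); yt=np.cross(zt,xt)
Rt=np.c_[xt,yt,zt];tile=T([431.6,-36.5,8],R.from_matrix(Rt).as_matrix())
rel=np.linalg.inv(A)@tile;np.save('rel.npy',rel);print(rel.round(2))
up=A.copy();up[2,3]+=60
look=T([640,110,260],toolR(90))
show(A,[up,look]);path_ok(A,[up,look],s['joints'])
E
```

```text
[[ 0.    0.5  -0.87 12.31]
 [ 1.    0.    0.   -1.4 ]
 [ 0.   -0.87 -0.5  10.27]
 [ 0.    0.    0.    1.  ]]
2 x {'x': 0.015, 'y': 0.0001, 'z': -0.026}
6 x {'x': 0.0365, 'y': 0.0341, 'z': -0.0218, 'wx': 0.15, 'wy': -4.99, 'wz': -0.42}
  -> [432. -52.  71.] [-0.49  0.34  1.91  0.51  1.18 -0.72] vfrac 0.22
  -> [640. 110. 260.] [ 0.11  0.5   1.12 -0.    1.52  0.11] vfrac 0.58
```

>>> play_rows --commands '[{"x":0.015,"y":0,"z":-0.026,"wx":0,"wy":0,"wz":0,"grip":0},{"x":0.015,"y":0,"z":-0.026,"wx":0,"wy":0,"wz":0,"grip":0},{"x":0.0365,"y":0.0341,"z":-0.0218,"wx":0.15,"wy":-5,"wz":-0.4,"grip":0},{"x":0.0365,"y":0.0341,"z":-0.0218,"wx":0.15,"wy":-5,"wz":-0.4,"grip":0},{"x":0.0365,"y":0.0341,"z":-0.0218,"wx":0.15,"wy":-5,"wz":-0.4,"grip":0},{"x":0.0365,"y":0.0341,"z":-0.0218,"wx":0.15,"wy":-5,"wz":-0.4,"grip":0},{"x":0.0365,"y":0.0341,"z":-0.0218,"wx":0.15,"wy":-5,"wz":-0.4,"grip":0},{"x":0.0365,"y":0.0341,"z":-0.0218,"wx":0.15,"wy":-5,"wz":-0.4,"grip":0},{"x":0,"y":0,"z":0,"wx":0,"wy":0,"wz":0,"grip":0},{"x":0,"y":0,"z":0,"wx":0,"wy":0,"wz":0,"grip":0}]'

```text
clock: 6.35
eef_pos: [639.3, 110.1, 258.1]
eef_rot: [-3.139, 0.0, 1.569]
wrist_force: [0.1, 0.2, -2.6]
finger_gap: 60.9
```

```bash
python3 - <<'E'
from cell import manip
from mv import *
s=manip.read_state();log(s);print(s['joints'],s['eef_pos'],s['eef_rot'],s['finger_gap'])
p,d,W=grab(manip,'wrist','w3');np.savez('pics/w3.npz',p=p,W=W)
E
```

```text
[1.13980178e-01 5.01077375e-01 1.12258316e+00 2.41661332e-04
 1.52101354e+00 1.15329797e-01] [639.28053186 110.08728537 258.12891332] [-3.13850394e+00  1.14870881e-04  1.56943449e+00] 60.86288561607575
```

View pics/w3.png

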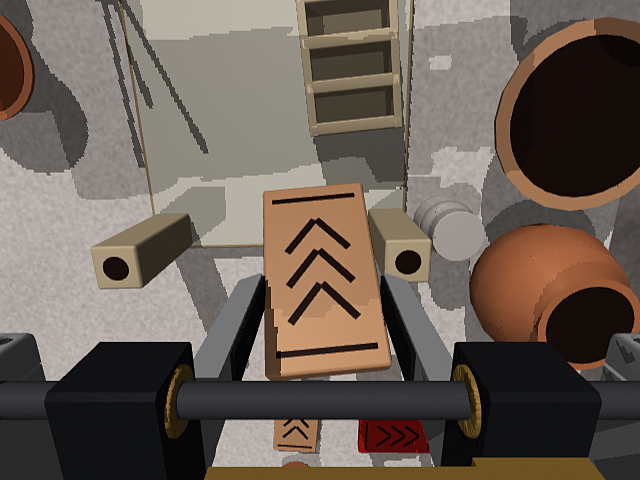

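```bash
python3 - <<'E'
from obj import *
z=np.load('pics/w3.npz');q=z['W'].reshape(-1,3);q=q[np.isfinite(q[:,0])]
P=q[sel(q,(590,760),(160,360),0,zlo=63,zhi=74)];print(len(P),rect(P),np.median(P[:,2]))
b=(590,740,170,330,4)
h=np.zeros((600,640),np.uint8);h[((740-P[:,0])*4).astype(int).clip(0,599),((330-P[:,1])*4).astype(int).clip(0,639)]=255
cv2.imwrite('pics/set.png',h)
# tile in hand
T_=q[(q[:,2]>120)&(abs(q[:,0]-640)<50)&(q[:,1]>60)&(q[:,1]<240)]
print(len(T_),np.percentile(T_,[1,50,99],axis=0).round(1))
for k,(x,y) in {'post1':((680,745),(50,120)),'post2':((425,495),(45,115))}.items():
    P=q[sel(q,x,y,0,zlo=138,zhi=152)];print(k,len(P),rect(P))
P=q[sel(q,(420,760),(40,450),0,zlo=11,zhi=19)];print('shelf',rect(P),np.median(P[:,2]))
E
```

```text
5793 (array([665.9, 247.9]), 117.7, 90.3, -84.3) 67.71534354720507
78924 [[591.1  81.3 215.9]
 [639.4 131.1 369.1]
 [688.9 153.8 383.7]]
post1 1970 (array([711.8,  83.9]), 40.3, 40.0, 1.5)
post2 2164 (array([462.5,  78. ]), 40.7, 40.3, 0.7)
shelf (array([596.3, 188.3]), 323.8, 266.5, 1.2) 15.354678250886252
```

View pics/set.png

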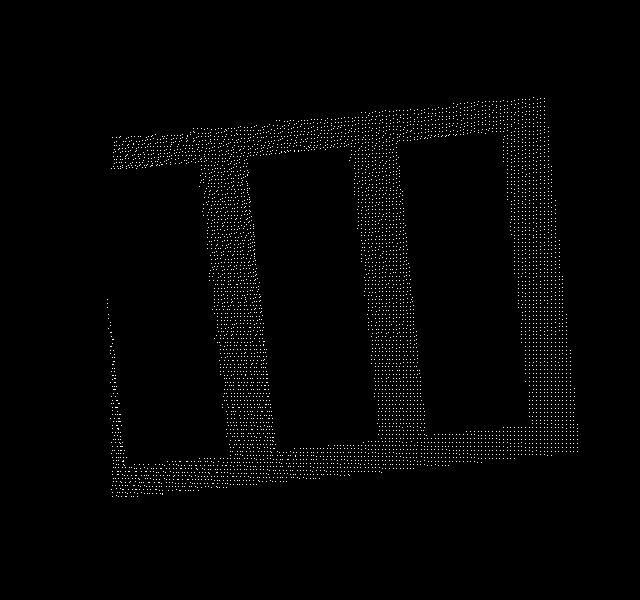

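```bash
cat > hand.py <<'E'
from mv import *
def tile_in_hand(s,p,W,rows,cols):
    """fit of visible large face in tool frame"""
    A=pose(s);m=np.zeros(p.shape[:2],bool);m[rows[0]:rows[1],cols[0]:cols[1]]=True
    c=p.astype(int);m&=(c[...,0]-c[...,2]>35)&np.isfinite(W[...,0])
    q=(W[m]-A[:3,3])@A[:3,:3]
    return q
E
python3 - <<'E'
from hand import *
z=np.load('pics/w3.npz');p,W=z['p'],z['W']
s=dict(eef_pos=np.array([639.28,110.09,258.13]),eef_rot=np.array([-3.1385,0,1.56943]))
q=tile_in_hand(s,p,W,(180,380),(255,395))
q=q[(q[:,2]>-60)&(q[:,2]<60)];print(len(q),np.percentile(q,[1,50,99],axis=0).round(1))
c=np.median(q,0)
# robust plane: z = a x + b
k=np.ones(len(q),bool)
for _ in range(5):
    co=np.polyfit(q[k,0],q[k,2],1);r=q[:,2]-np.polyval(co,q[:,0]);k=abs(r)<2
print('slope deg',np.degrees(np.arctan(co[0])),k.sum(),co)
a=np.arctan(co[0]);qq=q[k];L=qq[:,0]*np.cos(a)+qq[:,2]*np.sin(a)
rc=cv2.minAreaRect(np.c_[L,qq[:,1]].astype(np.float32));print(rc)
E
```

```text
18494 [[-32.7 -33.  -29.5]
 [  1.2  -0.3   0. ]
 [ 47.2  31.   45.7]]
slope deg 44.66997063155561 16222 [ 0.98854565 -1.04608407]
((12.853652954101562, -1.1657028198242188), (61.36278533935547, 109.99663543701172), 85.01995086669922)
```

```bash
cat > place.py <<'E'
from plan import *
SET=np.array([665.5,252.0]);SY=5.7
def slot(i):
    a=np.radians(SY);return SET+(i-1)*38*np.array([-np.sin(a),np.cos(a)])
def rel_from_face(a,L,y,d0,ang):
    """a slope rad, face centre L,y; z intercept d0; ang in-plane angle deg of length dir in (L,y)"""
    eL=np.array([np.cos(a),0,np.sin(a)]);n=np.array([-np.sin(a),0,np.cos(a)]);ey=np.array([0,1,0.])
    c=eL*L+ey*y+n*(n[2]*d0+8)
    g=np.radians(ang);ln=eL*np.cos(g)+ey*np.sin(g)
    zt=-ln;xt=ey*np.cos(g)-eL*np.sin(g);yt=np.cross(zt,xt)
    return T(c,np.c_[xt,yt,zt])
def upright(xy,z,yaw):
    return T([xy[0],xy[1],z],R.from_euler('z',yaw,degrees=True).as_matrix())
E
python3 - <<'E'
from cell import manip
from place import *
s=manip.read_state();A=pose(s)
rel=rel_from_face(np.radians(44.67),12.85,-1.17,-1.046,-5);np.save('rel.npy',rel)
print(slot(0),slot(2))
G=[upright(slot(0),z,SY)@np.linalg.inv(rel) for z in (78+70,79)]
for g in G: print(g[:3,3].round(1),'tooldir',g[:3,2].round(2),'x',g[:3,0].round(2))
show(A,G);path_ok(A,G,s['joints'])
E
```

```text
[669.27415049 214.18788834] [661.72584951 289.81211166]
[668.6 221.4 160.9] tooldir [ 0.13 -0.7  -0.7 ] x [-0.01  0.71 -0.71]
[668.6 221.4  91.9] tooldir [ 0.13 -0.7  -0.7 ] x [-0.01  0.71 -0.71]
6 x {'x': 0.0234, 'y': 0.0047, 'z': 0.0098, 'wx': -1.2, 'wy': -7.5, 'wz': -0.58}
2 x {'x': 0.0244, 'y': -0.003, 'z': 0.0242}
  -> [669. 221. 161.] [ 0.53  0.88  0.92 -0.74  1.65  0.52] vfrac 0.34
  -> [669. 221.  92.] [ 0.53  0.95  0.96 -0.74  1.57  0.6 ] vfrac 0.13
```

>>> play_rows --commands '[{"x":0.0176,"y":0.0035,"z":0.0074,"wx":-0.9,"wy":-5.6,"wz":-0.4,"grip":0},{"x":0.0176,"y":0.0035,"z":0.0074,"wx":-0.9,"wy":-5.6,"wz":-0.4,"grip":0},{"x":0.0176,"y":0.0035,"z":0.0074,"wx":-0.9,"wy":-5.6,"wz":-0.4,"grip":0},{"x":0.0176,"y":0.0035,"z":0.0074,"wx":-0.9,"wy":-5.6,"wz":-0.4,"grip":0},{"x":0.0176,"y":0.0035,"z":0.0074,"wx":-0.9,"wy":-5.6,"wz":-0.4,"grip":0},{"x":0.0176,"y":0.0035,"z":0.0074,"wx":-0.9,"wy":-5.6,"wz":-0.4,"grip":0},{"x":0.0176,"y":0.0035,"z":0.0074,"wx":-0.9,"wy":-5.6,"wz":-0.4,"grip":0},{"x":0.0176,"y":0.0035,"z":0.0074,"wx":-0.9,"wy":-5.6,"wz":-0.4,"grip":0},{"x":0,"y":0,"z":0,"wx":0,"wy":0,"wz":0,"grip":0}]' --squeeze 55

```text
clock: 7.52
eef_pos: [668.6, 221.1, 156.5]
eef_rot: [3.021, 0.785, 1.582]
wrist_force: [-0.6, -0.5, -2.3]
finger_gap: 60.3
```

```bash
python3 - <<'E'
from cell import manip
from place import *
s=manip.read_state();A=pose(s);rel=np.load('rel.npy')
print(s['eef_pos'],s['finger_gap'],(A@rel).round(2))
for n in ('scene','side','wrist'):
    p,d,W=grab(manip,n,'w4'+n);np.savez('pics/w4'+n,p=p,W=W)
a=cv2.imread('pics/w4scene.png')[120:260,340:500];b=cv2.imread('pics/w4side.png')[200:350,170:330]
cv2.imwrite('pics/w4.png',np.hstack([cv2.resize(a,(400,400)),cv2.resize(b,(400,400))]))
E
```

```text
[668.62366594 221.0552489  156.4885032 ] 60.341172787821755 [[ 1.0000e+00 -1.0000e-01  0.0000e+00  6.6925e+02]
 [ 1.0000e-01  1.0000e+00 -0.0000e+00  2.1385e+02]
 [-0.0000e+00  0.0000e+00  1.0000e+00  1.4357e+02]
 [ 0.0000e+00  0.0000e+00  0.0000e+00  1.0000e+00]]
```

View pics/w4.png

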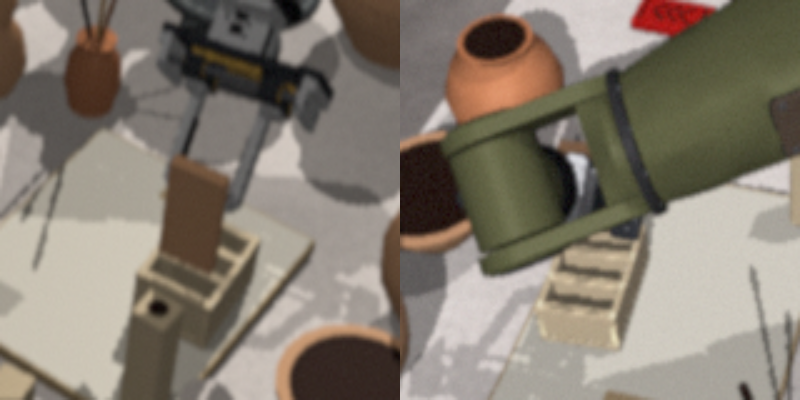

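View pics/w4wrist.png

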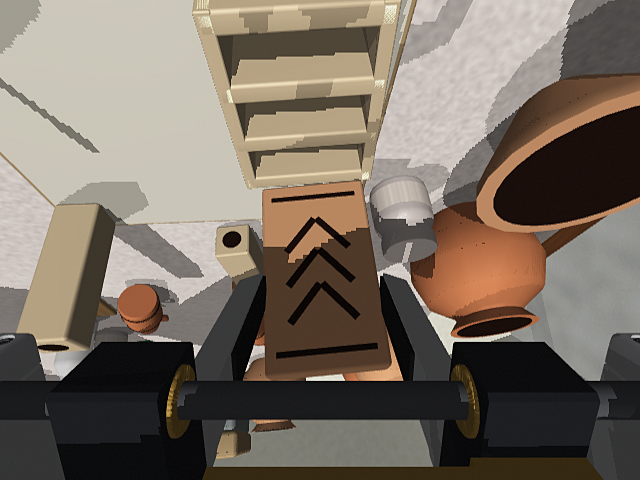

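>>> play_rows --commands '[{"x":0.0149,"y":-0.0018,"z":0.0147,"wx":0,"wy":0,"wz":0,"grip":0},{"x":0.0149,"y":-0.0018,"z":0.0147,"wx":0,"wy":0,"wz":0,"grip":0},{"x":0.0149,"y":-0.0018,"z":0.0147,"wx":0,"wy":0,"wz":0,"grip":0},{"x":0,"y":0,"z":0,"wx":0,"wy":0,"wz":0,"grip":0}]'

```text
clock: 8.18
eef_pos: [669.3, 221.3, 94.3]
eef_rot: [3.018, 0.785, 1.579]
wrist_force: [-0.1, -0.4, -2.2]
finger_gap: 60.3
```

```bash
python3 - <<'E'
from cell import manip
from place import *
s=manip.read_state();A=pose(s);rel=np.load('rel.npy')
print(s['eef_pos'],s['finger_gap'],(A@rel)[:3,3].round(1),s['wrist_force'])
p,d,W=grab(manip,'wrist','w5')
p,d,W=grab(manip,'scene','w5s')
a=cv2.imread('pics/w5s.png')[120:260,340:500];
cv2.imwrite('pics/w5.png',np.hstack([cv2.resize(a,(400,400)),cv2.resize(cv2.imread('pics/w5.png'),(400,400))]))
E
```

```text
[669.32305314 221.34968052  94.3019296 ] 60.32420589203919 [670.  214.2  81.4] [-0.12763002 -0.44928472 -2.15505459]
```

View pics/w5.png

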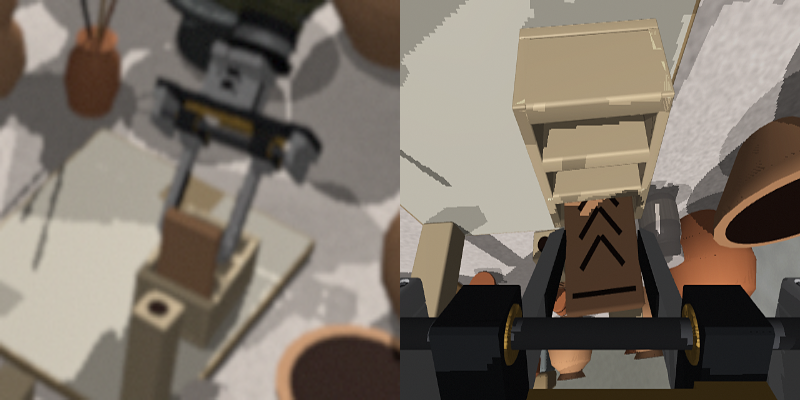

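>>> play_rows --commands '[{"x":0.0026,"y":-0.0003,"z":0.0026,"wx":0,"wy":0,"wz":0,"grip":0},{"x":0,"y":0,"z":0,"wx":0,"wy":0,"wz":0,"grip":0}]'

```text
clock: 8.52
eef_pos: [670.0, 221.8, 93.3]
eef_rot: [3.013, 0.783, 1.576]
wrist_force: [0.2, -0.6, -2.4]
finger_gap: 60.4
```

>>> play_rows --commands '[{"x":0,"y":0,"z":0,"wx":0,"wy":0,"wz":0,"grip":1},{"x":0,"y":0,"z":0,"wx":0,"wy":0,"wz":0,"grip":1},{"x":0,"y":0,"z":0,"wx":0,"wy":0,"wz":0,"grip":1},{"x":0,"y":0,"z":-0.05,"wx":0,"wy":0,"wz":0,"grip":1},{"x":0,"y":0,"z":-0.05,"wx":0,"wy":0,"wz":0,"grip":1},{"x":0,"y":0,"z":-0.05,"wx":0,"wy":0,"wz":0,"grip":1}]'

```text
clock: 9.28
eef_pos: [649.8, 327.6, 200.1]
eef_rot: [3.013, 0.783, 1.576]
wrist_force: [0.2, 0.5, 0.8]
finger_gap: 94.0
```

```bash
python3 - <<'E'
from cell import manip
from place import *
import obj
p,d,W=grab(manip,'wrist','w6')
p,d,W2=grab(manip,'scene','w6s')
a=cv2.imread('pics/w6s.png')[120:260,340:500];
cv2.imwrite('pics/w6.png',np.hstack([cv2.resize(a,(400,400)),cv2.resize(cv2.imread('pics/w6.png'),(400,400))]))
for w in (W,W2):
    q=w.reshape(-1,3);q=q[np.isfinite(q[:,0])];P=q[obj.sel(q,(610,730),(185,245),0,zlo=110,zhi=150)]
    if len(P)>5: print(len(P),obj.rect(P),np.percentile(P[:,2],[5,50,98]))
E
```

```text
2069 (array([670.5, 217.1]), 62.0, 17.0, 8.4) [111.61712309 125.14235297 133.86172904]
245 (array([670.3, 213.8]), 62.9, 25.7, 8.0) [111.9517874  128.03918715 136.99438364]
```

View pics/w6.png

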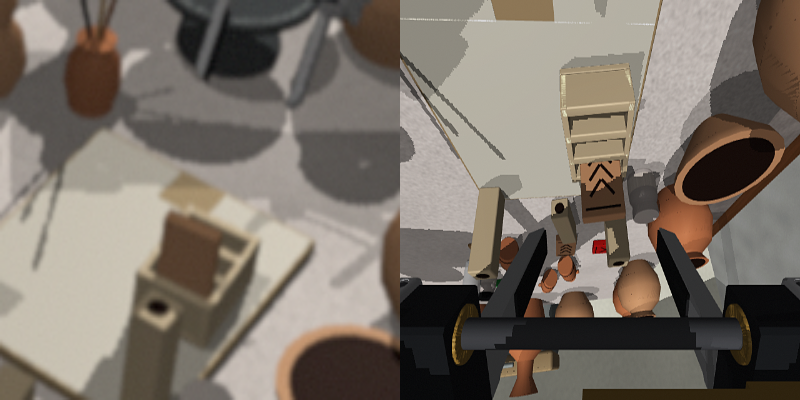

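```bash
python3 - <<'E'
from cell import manip
from place import *
s=manip.read_state();A=pose(s);log(s)
G=[T([600,200,300],toolR(88)),T([601,-203,230],toolR(88))]
show(A,G);path_ok(A,G,s['joints'])
E
```

```text
6 x {'x': -0.0273, 'y': -0.0078, 'z': -0.0057, 'wx': 1.38, 'wy': 7.41, 'wz': 0.85}
8 x {'x': -0.0503, 'y': 0.0019, 'z': 0.0088}
  -> [600. 200. 300.] [ 0.26  0.45  1.11 -0.    1.59  0.3 ] vfrac 0.41
  -> [ 601. -203.  230.] [-0.38  0.48  1.22  0.    1.44 -0.35] vfrac 0.3
```

>>> play_rows --commands '[{"x":-0.0273,"y":-0.0078,"z":-0.0057,"wx":1.4,"wy":7.4,"wz":0.85,"grip":1},{"x":-0.0273,"y":-0.0078,"z":-0.0057,"wx":1.4,"wy":7.4,"wz":0.85,"grip":1},{"x":-0.0273,"y":-0.0078,"z":-0.0057,"wx":1.4,"wy":7.4,"wz":0.85,"grip":1},{"x":-0.0273,"y":-0.0078,"z":-0.0057,"wx":1.4,"wy":7.4,"wz":0.85,"grip":1},{"x":-0.0273,"y":-0.0078,"z":-0.0057,"wx":1.4,"wy":7.4,"wz":0.85,"grip":1},{"x":-0.0273,"y":-0.0078,"z":-0.0057,"wx":1.4,"wy":7.4,"wz":0.85,"grip":1},{"x":-0.0503,"y":0.0019,"z":0.0088,"wx":0,"wy":0,"wz":0,"grip":1},{"x":-0.0503,"y":0.0019,"z":0.0088,"wx":0,"wy":0,"wz":0,"grip":1},{"x":-0.0503,"y":0.0019,"z":0.0088,"wx":0,"wy":0,"wz":0,"grip":1},{"x":-0.0503,"y":0.0019,"z":0.0088,"wx":0,"wy":0,"wz":0,"grip":1},{"x":-0.0503,"y":0.0019,"z":0.0088,"wx":0,"wy":0,"wz":0,"grip":1},{"x":-0.0503,"y":0.0019,"z":0.0088,"wx":0,"wy":0,"wz":0,"grip":1},{"x":-0.0503,"y":0.0019,"z":0.0088,"wx":0,"wy":0,"wz":0,"grip":1},{"x":-0.0503,"y":0.0019,"z":0.0088,"wx":0,"wy":0,"wz":0,"grip":1},{"x":0,"y":0,"z":0,"wx":0,"wy":0,"wz":0,"grip":1}]'

```text
clock: 11.25
eef_pos: [597.8, -209.9, 226.1]
eef_rot: [-3.132, 0.005, 1.527]
wrist_force: [0.4, 0.2, 0.3]
finger_gap: 94.4
```

```bash
python3 - <<'E'
from cell import manip
from place import *
import obj
s=manip.read_state();log(s);print(s['joints'],s['eef_pos'],s['eef_rot'])
p,d,W=grab(manip,'wrist','w7');np.savez('pics/w7.npz',p=p,W=W)
q=W.reshape(-1,3);q=q[np.isfinite(q[:,0])]
for k,(x,y,zl,zh) in {'tileA':((555,645),(-275,-130),9,25),'post':((555,650),(-120,50),30,60)}.items():
    P=q[obj.sel(q,x,y,0,zlo=zl,zhi=zh)];print(k,len(P),obj.rect(P),np.percentile(P[:,2],[5,50,95]).round(1))
E
```

```text
[-0.39212688  0.48233337  1.22243447 -0.00791689  1.44466774 -0.34693999] [ 597.82362956 -209.91994041  226.08023509] [-3.13154539  0.00471035  1.5266598 ]
tileA 5742 (array([ 601.5, -202.6]), 110.3, 62.1, 85.5) [14.6 16.  17.3]
post 4562 (array([608.7, -60.5]), 90.0, 40.1, -81.0) [38.2 39.8 41.1]
```

View pics/w7.png

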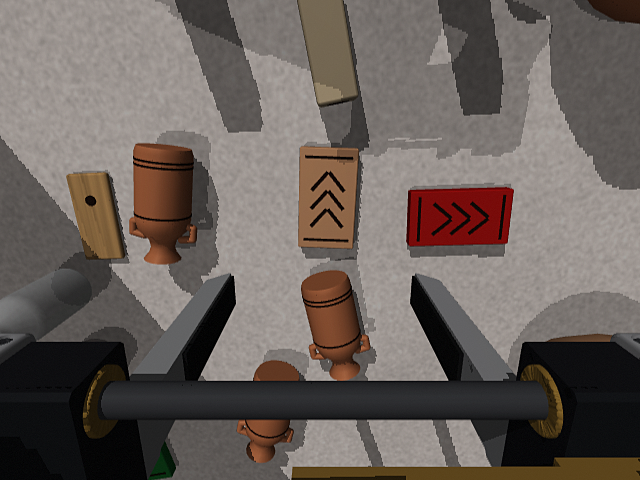

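```bash
python3 - <<'E'
from cell import manip
from plan import *
s=manip.read_state();A=pose(s)
pre,g=grasp_lying((601.5,-202.6),85.5,-17,30,7,70)
show(A,[pre,g]);path_ok(A,[pre,g],s['joints'])
E
```

```text
4 x {'x': -0.0192, 'y': 0.0005, 'z': 0.0372, 'wx': -0.26, 'wy': 7.57, 'wz': 0.47}
2 x {'x': 0.0, 'y': 0.0, 'z': 0.035}
  -> [ 597. -254.   68.] [-0.64  0.81  1.16  0.44  1.48 -0.67] vfrac 0.35
  -> [ 600. -220.    7.] [-0.59  0.85  1.24  0.46  1.35 -0.69] vfrac 0.16
```

>>> play_rows --commands '[{"x":-0.0192,"y":0.0005,"z":0.0372,"wx":-0.3,"wy":7.6,"wz":0.5,"grip":1},{"x":-0.0192,"y":0.0005,"z":0.0372,"wx":-0.3,"wy":7.6,"wz":0.5,"grip":1},{"x":-0.0192,"y":0.0005,"z":0.0372,"wx":-0.3,"wy":7.6,"wz":0.5,"grip":1},{"x":-0.0192,"y":0.0005,"z":0.0372,"wx":-0.3,"wy":7.6,"wz":0.5,"grip":1},{"x":0,"y":0,"z":0,"wx":0,"wy":0,"wz":0,"grip":1},{"x":0,"y":0,"z":0,"wx":0,"wy":0,"wz":0,"grip":1}]'

```text
clock: 12.05
eef_pos: [599.6, -252.2, 71.0]
eef_rot: [3.135, -0.522, 1.497]
wrist_force: [1.1, 0.1, 1.0]
finger_gap: 94.0
```

```bash
python3 - <<'E'
from cell import manip
from plan import *
s=manip.read_state();A=pose(s);print(s['eef_pos'])
pre,g=grasp_lying((601.5,-202.6),85.5,-17,30,7,70)
show(A,[g])
E
```

```text
[ 599.62631973 -252.2014694    70.96861324]
2 x {'x': -0.0018, 'y': -0.0011, 'z': 0.0358, 'wx': 0.11, 'wy': 0.04, 'wz': 0.12}
```

>>> play_rows --commands '[{"x":-0.0018,"y":-0.0011,"z":0.0358,"wx":0.1,"wy":0,"wz":0.1,"grip":1},{"x":-0.0018,"y":-0.0011,"z":0.0358,"wx":0.1,"wy":0,"wz":0.1,"grip":1},{"x":0,"y":0,"z":0,"wx":0,"wy":0,"wz":0,"grip":1},{"x":0,"y":0,"z":0,"wx":0,"wy":0,"wz":0,"grip":0},{"x":0,"y":0,"z":0,"wx":0,"wy":0,"wz":0,"grip":0},{"x":0,"y":0,"z":0,"wx":0,"wy":0,"wz":0,"grip":0},{"x":0,"y":0,"z":0,"wx":0,"wy":0,"wz":0,"grip":0}]' --squeeze 55

```text
clock: 12.92
eef_pos: [599.4, -220.3, 5.7]
eef_rot: [-3.141, -0.525, 1.491]
wrist_force: [-0.5, -1.3, 3.8]
finger_gap: 61.0
```

```bash
python3 - <<'E'
from cell import manip
from plan import *
s=manip.read_state();A=pose(s);log(s)
up=A.copy();up[2,3]+=70
look=T([600,60,300],toolR(90))
show(A,[up,look]);path_ok(A,[up,look],s['joints'])
E
```

```text
2 x {'x': 0.0175, 'y': -0.0, 'z': -0.0303}
7 x {'x': 0.0482, 'y': -0.0015, 'z': -0.019, 'wx': 0.17, 'wy': -4.3, 'wz': -0.64}
  -> [ 599. -220.   76.] [-0.6   0.76  1.22  0.45  1.45 -0.64] vfrac 0.17
  -> [600.  60. 300.] [0.04 0.37 1.21 0.   1.56 0.04] vfrac 0.4
```

>>> play_rows --commands '[{"x":0.0175,"y":0,"z":-0.0303,"wx":0,"wy":0,"wz":0,"grip":0},{"x":0.0175,"y":0,"z":-0.0303,"wx":0,"wy":0,"wz":0,"grip":0},{"x":0.0482,"y":-0.0015,"z":-0.019,"wx":0.2,"wy":-4.3,"wz":-0.6,"grip":0},{"x":0.0482,"y":-0.0015,"z":-0.019,"wx":0.2,"wy":-4.3,"wz":-0.6,"grip":0},{"x":0.0482,"y":-0.0015,"z":-0.019,"wx":0.2,"wy":-4.3,"wz":-0.6,"grip":0},{"x":0.0482,"y":-0.0015,"z":-0.019,"wx":0.2,"wy":-4.3,"wz":-0.6,"grip":0},{"x":0.0482,"y":-0.0015,"z":-0.019,"wx":0.2,"wy":-4.3,"wz":-0.6,"grip":0},{"x":0.0482,"y":-0.0015,"z":-0.019,"wx":0.2,"wy":-4.3,"wz":-0.6,"grip":0},{"x":0.0482,"y":-0.0015,"z":-0.019,"wx":0.2,"wy":-4.3,"wz":-0.6,"grip":0},{"x":0,"y":0,"z":0,"wx":0,"wy":0,"wz":0,"grip":0},{"x":0,"y":0,"z":0,"wx":0,"wy":0,"wz":0,"grip":0}]'

```text
clock: 14.3
eef_pos: [600.8, 59.7, 298.8]
eef_rot: [-3.135, -0.0, 1.568]
wrist_force: [-0.1, 0.5, -2.0]
finger_gap: 61.5
```

```bash
python3 - <<'E'
from cell import manip
from hand import *
s=manip.read_state();print(s['eef_pos'],s['eef_rot'],s['finger_gap'])
p,d,W=grab(manip,'wrist','w8');np.savez('pics/w8.npz',p=p,W=W)
q=tile_in_hand(s,p,W,(150,380),(255,395))
q=q[(q[:,2]>-60)&(q[:,2]<60)]
k=np.ones(len(q),bool)
for _ in range(8):
    co=np.polyfit(q[k,0],q[k,2],1);r=q[:,2]-np.polyval(co,q[:,0]);k=abs(r)<2
a=np.arctan(co[0]);qq=q[k];L=qq[:,0]*np.cos(a)+qq[:,2]*np.sin(a)
print('slope deg',np.degrees(a),k.sum(),co,cv2.minAreaRect(np.c_[L,qq[:,1]].astype(np.float32)))
E
```

```text
[600.78188411  59.74462365 298.75218356] [-3.13454195e+00 -2.31258655e-04  1.56814017e+00] 61.49633137206642
slope deg 30.273141174280067 20724 [  0.58372414 -11.76821426] ((18.288230895996094, 0.39963340759277344), (108.60923767089844, 61.51701736450195), 0.03144272416830063)
```

View pics/w8.png

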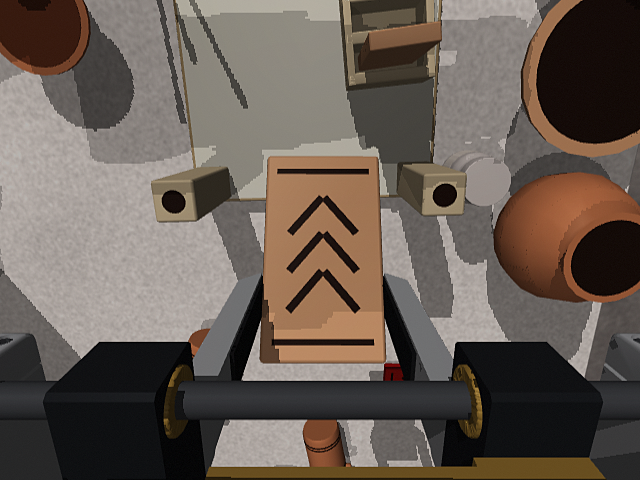

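```bash
python3 - <<'E'
from cell import manip
from place import *
s=manip.read_state();A=pose(s)
rel=rel_from_face(np.radians(30.27),18.29,0.4,-11.77,0);np.save('rel.npy',rel);print(rel.round(2))
G=[upright(slot(2),z,SY)@np.linalg.inv(rel) for z in (78+90,79)]
for g in G: print(g[:3,3].round(1),'tooldir',g[:3,2].round(2),'x',g[:3,0].round(2))
mid=T([630,200,330],toolR(93,-87,20))
show(A,[mid]+G);path_ok(A,[mid]+G,s['joints'])
E
```

```text
[[ 0.    0.5  -0.86 16.89]
 [ 1.    0.   -0.    0.4 ]
 [ 0.   -0.86 -0.5   7.35]
 [ 0.    0.    0.    1.  ]]
[661.5 287.6 186.3] tooldir [ 0.09 -0.86 -0.5 ] x [-0.05  0.5  -0.86]
[661.5 287.6  97.3] tooldir [ 0.09 -0.86 -0.5 ] x [-0.05  0.5  -0.86]
3 x {'x': 0.0455, 'y': 0.0104, 'z': -0.0159, 'wx': -0.33, 'wy': -6.67, 'wz': -1.04}
5 x {'x': 0.0313, 'y': 0.0074, 'z': 0.0136, 'wx': -0.35, 'wy': -7.94, 'wz': -0.42}
2 x {'x': 0.0384, 'y': 0.0, 'z': 0.0224}
  -> [630. 200. 330.] [ 0.38  0.6   0.85 -0.34  1.8   0.27] vfrac 0.44
  -> [662. 288. 186.] [ 0.64  1.12  0.55 -0.94  1.97  0.38] vfrac 0.43
  -> [662. 288.  97.] [ 0.64  1.2   0.59 -0.9   1.9   0.49] vfrac 0.17
```

>>> play_rows --commands '[{"x":0.0455,"y":0.0104,"z":-0.0159,"wx":-0.3,"wy":-6.7,"wz":-1.0,"grip":0},{"x":0.0455,"y":0.0104,"z":-0.0159,"wx":-0.3,"wy":-6.7,"wz":-1.0,"grip":0},{"x":0.0455,"y":0.0104,"z":-0.0159,"wx":-0.3,"wy":-6.7,"wz":-1.0,"grip":0},{"x":0.0313,"y":0.0074,"z":0.0136,"wx":-0.35,"wy":-7.9,"wz":-0.4,"grip":0},{"x":0.0313,"y":0.0074,"z":0.0136,"wx":-0.35,"wy":-7.9,"wz":-0.4,"grip":0},{"x":0.0313,"y":0.0074,"z":0.0136,"wx":-0.35,"wy":-7.9,"wz":-0.4,"grip":0},{"x":0.0313,"y":0.0074,"z":0.0136,"wx":-0.35,"wy":-7.9,"wz":-0.4,"grip":0},{"x":0.0313,"y":0.0074,"z":0.0136,"wx":-0.35,"wy":-7.9,"wz":-0.4,"grip":0},{"x":0,"y":0,"z":0,"wx":0,"wy":0,"wz":0,"grip":0},{"x":0,"y":0,"z":0,"wx":0,"wy":0,"wz":0,"grip":0}]'

```text
clock: 15.6
eef_pos: [662.9, 287.3, 189.1]
eef_rot: [3.133, 1.036, 1.658]
wrist_force: [0.1, -0.5, -0.9]
finger_gap: 61.6
```

```bash
python3 - <<'E'
from cell import manip
from place import *
s=manip.read_state();A=pose(s);rel=np.load('rel.npy')
print((A@rel).round(3),s['finger_gap'])
G=[upright(slot(2),z,SY)@np.linalg.inv(rel) for z in (160,79)]
show(A,G)
for n in ('scene','wrist'): grab(manip,n,'w9'+n)
a=cv2.imread('pics/w9scene.png')[120:260,340:500];
cv2.imwrite('pics/w9.png',np.hstack([cv2.resize(a,(400,400)),cv2.resize(cv2.imread('pics/w9wrist.png'),(400,400))]))
E
```

```text
[[ 9.96000e-01 -9.40000e-02 -4.00000e-03  6.63137e+02]
 [ 9.40000e-02  9.96000e-01 -7.00000e-03  2.89572e+02]
 [ 4.00000e-03  6.00000e-03  1.00000e+00  1.70848e+02]
 [ 0.00000e+00  0.00000e+00  0.00000e+00  1.00000e+00]] 61.591871099850586
1 x {'x': 0.0096, 'y': -0.0013, 'z': 0.0051, 'wx': -0.12, 'wy': -0.37, 'wz': -0.36}
2 x {'x': 0.035, 'y': 0.0, 'z': 0.0204}
```

View pics/w9.png

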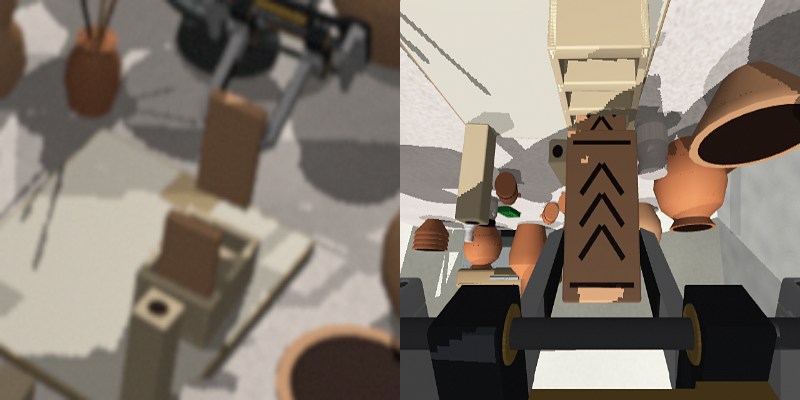

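>>> play_rows --commands '[{"x":0.0096,"y":-0.0013,"z":0.0051,"wx":-0.1,"wy":-0.4,"wz":-0.4,"grip":0},{"x":0.0175,"y":0,"z":0.0102,"wx":0,"wy":0,"wz":0,"grip":0},{"x":0.0175,"y":0,"z":0.0102,"wx":0,"wy":0,"wz":0,"grip":0},{"x":0.0175,"y":0,"z":0.0102,"wx":0,"wy":0,"wz":0,"grip":0},{"x":0.0175,"y":0,"z":0.0102,"wx":0,"wy":0,"wz":0,"grip":0},{"x":0,"y":0,"z":0,"wx":0,"wy":0,"wz":0,"grip":0},{"x":0,"y":0,"z":0,"wx":0,"wy":0,"wz":0,"grip":0}]'

```text
clock: 16.58
eef_pos: [660.4, 288.5, 94.1]
eef_rot: [-3.133, 1.047, 1.68]
wrist_force: [0.7, -0.2, -2.4]
finger_gap: 61.6
```

```bash
python3 - <<'E'
from cell import manip
from place import *
s=manip.read_state();A=pose(s);rel=np.load('rel.npy')
print((A@rel)[:3,3].round(1),s['finger_gap'],s['wrist_force'])
E
```

```text
[660.5 290.6  75.8] 61.56317942648237 [ 0.65485753 -0.21009679 -2.38095964]
```

>>> play_rows --commands '[{"x":0.0015,"y":0,"z":0.001,"wx":0,"wy":0,"wz":0,"grip":0},{"x":0,"y":0,"z":0,"wx":0,"wy":0,"wz":0,"grip":1},{"x":0,"y":0,"z":0,"wx":0,"wy":0,"wz":0,"grip":1},{"x":0,"y":0,"z":0,"wx":0,"wy":0,"wz":0,"grip":1},{"x":0,"y":0,"z":-0.05,"wx":0,"wy":0,"wz":0,"grip":1},{"x":0,"y":0,"z":-0.05,"wx":0,"wy":0,"wz":0,"grip":1},{"x":0,"y":0,"z":-0.03,"wx":0,"wy":0,"wz":0,"grip":1},{"x":-0.05,"y":0,"z":0,"wx":0,"wy":0,"wz":0,"grip":1},{"x":-0.05,"y":0,"z":0,"wx":0,"wy":0,"wz":0,"grip":1}]'

```text
clock: 17.7
eef_pos: [635.5, 330.7, 244.7]
eef_rot: [3.127, 1.04, 1.674]
wrist_force: [0.1, -0.4, 0.6]
finger_gap: 94.2
```

```bash
python3 - <<'E'
from cell import manip
from place import *
import obj
s=manip.read_state();A=pose(s);log(s);print(s['eef_pos'])
Q,C=obj.load(manip,'s10')
p,d,W=grab(manip,'wrist','w10')
q=W.reshape(-1,3);Q.append(q[np.isfinite(q[:,0])])
for q in Q:
    for y in ((185,245),(262,320)):
        P=q[obj.sel(q,(610,730),y,0,zlo=100,zhi=150)]
        if len(P)>5: print(len(P),obj.rect(P),np.percentile(P[:,2],[5,50,98]))
cv2.imwrite('pics/c10.png',np.hstack([cv2.resize(cv2.imread('pics/s10_scene.png')[100:440,120:500],(400,400)),cv2.resize(cv2.imread('pics/w10.png'),(400,400))]))
G=[T([560,150,330],toolR(88)),T([600,-330,230],toolR(88))]
show(A,G);path_ok(A,G,s['joints'])
E
```

```text
[635.53914251 330.66812972 244.67389422]
317 (array([670.5, 214.7]), 62.8, 27.6, 6.6) [102.61780695 122.70885762 135.75028392]
304 (array([660.5, 287.8]), 63.0, 25.1, 2.9) [102.34168526 123.04323546 135.81327578]
2669 (array([670.3, 218.6]), 62.1, 18.6, 7.8) [102.45928217 120.18603052 133.73651233]
4382 (array([660.6, 290.2]), 62.1, 18.1, 5.4) [102.23351065 121.11606042 133.71454674]
7 x {'x': -0.0291, 'y': -0.0117, 'z': 0.0041, 'wx': 0.69, 'wy': 8.5, 'wz': 1.09}
9 x {'x': -0.0531, 'y': 0.0063, 'z': 0.0111}
  -> [560. 150. 330.] [ 0.2   0.31  1.22 -0.    1.61  0.23] vfrac 0.52
  -> [ 600. -330.  230.] [-0.56  0.6   1.04  0.    1.5  -0.52] vfrac 0.34
```

View pics/c10.png

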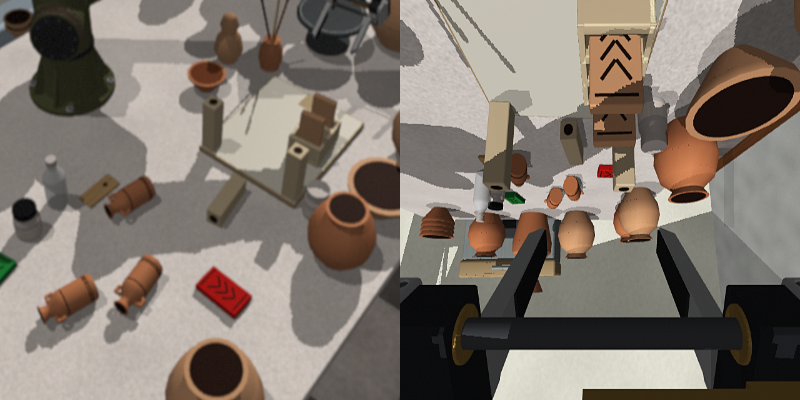

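>>> play_rows --commands '[{"x":-0.0291,"y":-0.0117,"z":0.0041,"wx":0.7,"wy":8.5,"wz":1.1,"grip":1},{"x":-0.0291,"y":-0.0117,"z":0.0041,"wx":0.7,"wy":8.5,"wz":1.1,"grip":1},{"x":-0.0291,"y":-0.0117,"z":0.0041,"wx":0.7,"wy":8.5,"wz":1.1,"grip":1},{"x":-0.0291,"y":-0.0117,"z":0.0041,"wx":0.7,"wy":8.5,"wz":1.1,"grip":1},{"x":-0.0291,"y":-0.0117,"z":0.0041,"wx":0.7,"wy":8.5,"wz":1.1,"grip":1},{"x":-0.0291,"y":-0.0117,"z":0.0041,"wx":0.7,"wy":8.5,"wz":1.1,"grip":1},{"x":-0.0291,"y":-0.0117,"z":0.0041,"wx":0.7,"wy":8.5,"wz":1.1,"grip":1},{"x":-0.0531,"y":0.0063,"z":0.011,"wx":0,"wy":0,"wz":0,"grip":1},{"x":-0.0531,"y":0.0063,"z":0.011,"wx":0,"wy":0,"wz":0,"grip":1},{"x":-0.0531,"y":0.0063,"z":0.011,"wx":0,"wy":0,"wz":0,"grip":1},{"x":-0.0531,"y":0.0063,"z":0.011,"wx":0,"wy":0,"wz":0,"grip":1},{"x":-0.0531,"y":0.0063,"z":0.011,"wx":0,"wy":0,"wz":0,"grip":1},{"x":-0.0531,"y":0.0063,"z":0.011,"wx":0,"wy":0,"wz":0,"grip":1},{"x":-0.0531,"y":0.0063,"z":0.011,"wx":0,"wy":0,"wz":0,"grip":1},{"x":-0.0531,"y":0.0063,"z":0.011,"wx":0,"wy":0,"wz":0,"grip":1},{"x":-0.0531,"y":0.0063,"z":0.011,"wx":0,"wy":0,"wz":0,"grip":1},{"x":0,"y":0,"z":0,"wx":0,"wy":0,"wz":0,"grip":1}]'

```text
clock: 19.98
eef_pos: [598.0, -332.3, 227.2]
eef_rot: [-3.137, 0.001, 1.529]
wrist_force: [-0.6, 0.5, -1.0]
finger_gap: 94.2
```

```bash
python3 - <<'E'
from cell import manip
from place import *
s=manip.read_state();log(s);print(s['joints'],s['eef_pos'],s['eef_rot'])
p,d,W=grab(manip,'wrist','w11');np.savez('pics/w11.npz',p=p,W=W)
E
```

```text
[-0.55968509  0.60338973  1.0387544  -0.00280243  1.50312234 -0.51765767] [ 597.95357181 -332.32759406  227.16432596] [-3.13701669e+00  6.10959471e-04  1.52896495e+00]
```

View pics/w11.png

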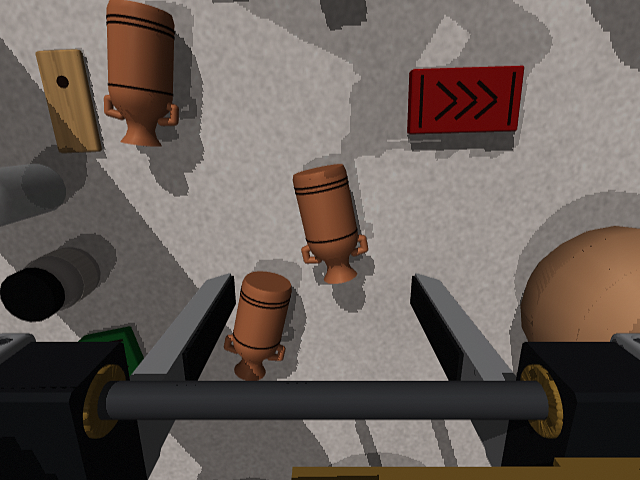

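```bash
cat > vase.py <<'E'
from place import *
import obj
def fitvase(W,p,x,y):
    q=W.reshape(-1,3);c=p.reshape(-1,3).astype(int)
    m=np.isfinite(q[:,0]);q=q[m];c=c[m]
    k=obj.sel(q,x,y,0,zlo=20,zhi=75)&(c[:,0]-c[:,2]>25);q=q[k]
    # initial axis: PCA
    c0=q[:,:2].mean(0);u=np.linalg.svd(q[:,:2]-c0,full_matrices=False)[2][0]
    if u[1]<0:u=-u      # toward +y (foot)
    th=np.arctan2(u[1],u[0])
    for it in range(4):
        u=np.array([np.cos(th),np.sin(th)]);s=(q[:,:2]-c0)@u;smax=np.percentile(s,99.7)
        b=q[(s<smax-6)&(s>smax-70)]
        def f(v):
            n=np.array([-np.sin(v[1]),np.cos(v[1])]);d=(b[:,:2]-c0)@n-v[0]
            return np.hypot(d,b[:,2]-v[2])-28
        r=least_squares(f,[0,th,28],loss='soft_l1',f_scale=1.)
        th=r.x[1];n=np.array([-np.sin(th),np.cos(th)]);c0=c0+n*r.x[0]
    u=np.array([np.cos(th),np.sin(th)]);s=(q[:,:2]-c0)@u;smax=np.percentile(s,99.7)
    foot=c0+u*smax
    return foot,np.degrees(th),r.x[2],np.abs(r.fun).mean(),s.max()-s.min(),len(b)
E
python3 - <<'E'
from vase import *
z=np.load('pics/w11.npz')
print(fitvase(z['W'],z['p'],(550,650),(-420,-260)))
print(fitvase(z['W'],z['p'],(470,560),(-540,-390)))
E
```

```text
(array([ 594.23128075, -289.7943735 ]), np.float64(99.36274512188336), np.float64(27.850314256898933), np.float64(0.4749337176692469), np.float64(122.46360839246682), 3072)
(array([ 533.31426411, -410.27254892]), np.float64(74.55096200739047), np.float64(27.90688472568935), np.float64(0.4661426931414896), np.float64(121.24268099761258), 2335)
```

```bash
python3 - <<'E'
from cell import manip
from vase import *
s=manip.read_state();A=pose(s)
pre,g=grasp_lying((594.2,-289.8),99.4,-39.8,40,13.4,75)
show(A,[pre,g]);path_ok(A,[pre,g],s['joints'])
E
```

```text
5 x {'x': -0.018, 'y': 0.0024, 'z': 0.0282, 'wx': 0.78, 'wy': 7.98, 'wz': -2.26}
2 x {'x': -0.0, 'y': -0.0, 'z': 0.0375}
  -> [ 609. -377.   71.] [-0.75  1.22  0.45  0.45  2.01 -0.84] vfrac 0.54
  -> [ 601. -329.   13.] [-0.72  1.15  0.72  0.44  1.82 -0.89] vfrac 0.46
```

>>> play_rows --commands '[{"x":-0.018,"y":0.0024,"z":0.0282,"wx":0.8,"wy":8,"wz":-2.3,"grip":1},{"x":-0.018,"y":0.0024,"z":0.0282,"wx":0.8,"wy":8,"wz":-2.3,"grip":1},{"x":-0.018,"y":0.0024,"z":0.0282,"wx":0.8,"wy":8,"wz":-2.3,"grip":1},{"x":-0.018,"y":0.0024,"z":0.0282,"wx":0.8,"wy":8,"wz":-2.3,"grip":1},{"x":-0.018,"y":0.0024,"z":0.0282,"wx":0.8,"wy":8,"wz":-2.3,"grip":1},{"x":0,"y":0,"z":0,"wx":0,"wy":0,"wz":0,"grip":1},{"x":0,"y":0,"z":0,"wx":0,"wy":0,"wz":0,"grip":1}]'

```text
clock: 20.9
eef_pos: [609.9, -375.2, 75.8]
eef_rot: [3.138, -0.693, 1.744]
wrist_force: [0.7, 1.0, 1.4]
finger_gap: 93.7
```

```bash
python3 - <<'E'
from cell import manip
from vase import *
s=manip.read_state();A=pose(s);print(s['eef_pos'])
pre,g=grasp_lying((594.2,-289.8),99.4,-39.8,40,13.4,75)
show(A,[g])
E
```

```text
[ 609.92089125 -375.1714952    75.7667197 ]
2 x {'x': -0.0019, 'y': -0.0007, 'z': 0.039, 'wx': -0.07, 'wy': 0.16, 'wz': 0.2}
```

>>> play_rows --commands '[{"x":-0.0019,"y":-0.0007,"z":0.039,"wx":-0.1,"wy":0.2,"wz":0.2,"grip":1},{"x":-0.0019,"y":-0.0007,"z":0.039,"wx":-0.1,"wy":0.2,"wz":0.2,"grip":1},{"x":0,"y":0,"z":0,"wx":0,"wy":0,"wz":0,"grip":1},{"x":0,"y":0,"z":0,"wx":0,"wy":0,"wz":0,"grip":0},{"x":0,"y":0,"z":0,"wx":0,"wy":0,"wz":0,"grip":0},{"x":0,"y":0,"z":0,"wx":0,"wy":0,"wz":0,"grip":0},{"x":0,"y":0,"z":0,"wx":0,"wy":0,"wz":0,"grip":0}]' --squeeze 45

```text
clock: 21.78
eef_pos: [599.2, -329.4, 10.3]
eef_rot: [-3.139, -0.706, 1.732]
wrist_force: [0.9, -0.7, 0.9]
finger_gap: 57.8
```

```bash
cat >> vase.py <<'E'
def relvase(A,foot,ang,zax=28):
    """vase frame: z foot->mouth, origin at foot centre, in tool frame; x along jaw"""
    a=np.radians(ang);zv=-np.array([np.cos(a),np.sin(a),0]);xv=np.array([-zv[1],zv[0],0]);
    if xv@A[:3,1]<0: xv=-xv
    yv=np.cross(zv,xv)
    return np.linalg.inv(A)@T([foot[0],foot[1],zax],np.c_[xv,yv,zv])
E
python3 - <<'E'
from cell import manip
from vase import *
s=manip.read_state();A=pose(s);print(s['eef_pos'],s['finger_gap'],s['wrist_force'])
rel=relvase(A,(594.2,-289.8),99.4);print(rel.round(2));np.save('rel.npy',rel)
up=A.copy();up[2,3]+=80
G=[up,T([560,-100,300],toolR(88,88,10)),T([520,80,300],toolR(90,-90,30))]
F=upright((535,125),15+1,0)@np.linalg.inv(rel)
F0=F.copy();F0[2,3]+=60
print(F.round(2))
show(A,G+[F0,F]);path_ok(A,G+[F0,F],s['joints'])
E
```

```text
[ 599.16293288 -329.3649384    10.29092236] 57.83780493187609 [ 0.92671256 -0.72038224  0.89128056]
[[ 0.    0.65 -0.76 41.81]
 [ 1.   -0.    0.    1.49]
 [-0.   -0.76 -0.65 12.37]
 [ 0.    0.    0.    1.  ]]
[[  0.     1.    -0.   533.43]
 [  0.65  -0.    -0.76 107.29]
 [ -0.76   0.    -0.65  55.84]
 [  0.     0.     0.     1.  ]]
2 x {'x': 0.0259, 'y': -0.0001, 'z': -0.0304}
6 x {'x': 0.0511, 'y': -0.0041, 'z': -0.013, 'wx': -0.83, 'wy': -5.06, 'wz': 1.72}
5 x {'x': 0.0363, 'y': -0.0088, 'z': -0.0038, 'wx': -0.07, 'wy': -8.0, 'wz': -0.4}
4 x {'x': 0.0335, 'y': 0.0033, 'z': 0.0326, 'wx': 0.0, 'wy': -4.89, 'wz': 0.03}
2 x {'x': 0.0228, 'y': -0.0, 'z': 0.0195}
  -> [ 599. -329.   90.] [-0.72  1.07  0.7   0.45  1.92 -0.85] vfrac 0.17
  -> [ 560. -100.  300.] [-0.32  0.31  1.3   0.17  1.58 -0.29] vfrac 0.62
  -> [520.  80. 300.] [ 0.33  0.29  1.4  -0.49  1.63  0.34] vfrac 0.49
  -> [533. 107. 116.] [ 0.47  0.65  1.47 -0.75  1.53  0.71] vfrac 0.38
  -> [533. 107.  56.] [ 0.47  0.74  1.48 -0.75  1.45  0.78] vfrac 0.17
```

>>> play_rows --commands '[{"x":0.0259,"y":0,"z":-0.0304,"wx":0,"wy":0,"wz":0,"grip":0},{"x":0.0259,"y":0,"z":-0.0304,"wx":0,"wy":0,"wz":0,"grip":0},{"x":0.0511,"y":-0.0041,"z":-0.013,"wx":-0.8,"wy":-5.1,"wz":1.7,"grip":0},{"x":0.0511,"y":-0.0041,"z":-0.013,"wx":-0.8,"wy":-5.1,"wz":1.7,"grip":0},{"x":0.0511,"y":-0.0041,"z":-0.013,"wx":-0.8,"wy":-5.1,"wz":1.7,"grip":0},{"x":0.0511,"y":-0.0041,"z":-0.013,"wx":-0.8,"wy":-5.1,"wz":1.7,"grip":0},{"x":0.0511,"y":-0.0041,"z":-0.013,"wx":-0.8,"wy":-5.1,"wz":1.7,"grip":0},{"x":0.0511,"y":-0.0041,"z":-0.013,"wx":-0.8,"wy":-5.1,"wz":1.7,"grip":0},{"x":0.0363,"y":-0.0088,"z":-0.0038,"wx":-0.1,"wy":-8,"wz":-0.4,"grip":0},{"x":0.0363,"y":-0.0088,"z":-0.0038,"wx":-0.1,"wy":-8,"wz":-0.4,"grip":0},{"x":0.0363,"y":-0.0088,"z":-0.0038,"wx":-0.1,"wy":-8,"wz":-0.4,"grip":0},{"x":0.0363,"y":-0.0088,"z":-0.0038,"wx":-0.1,"wy":-8,"wz":-0.4,"grip":0},{"x":0.0363,"y":-0.0088,"z":-0.0038,"wx":-0.1,"wy":-8,"wz":-0.4,"grip":0},{"x":0,"y":0,"z":0,"wx":0,"wy":0,"wz":0,"grip":0}]'

```text
clock: 23.52
eef_pos: [517.9, 83.6, 296.4]
eef_rot: [-3.138, 0.53, 1.582]
wrist_force: [0.7, -0.4, -0.8]
finger_gap: 54.9
```

```bash
python3 - <<'E'
from cell import manip
from vase import *
s=manip.read_state();A=pose(s);print(s['eef_pos'],s['eef_rot'],s['finger_gap'],s['wrist_force'])
p,d,W=grab(manip,'wrist','w12');np.savez('pics/w12.npz',p=p,W=W)
E
```

```text
[517.85228999  83.57659555 296.39584277] [-3.13837626  0.53003594  1.58182318] 54.86277699955413 [ 0.65450252 -0.37977069 -0.7971767 ]
```

View pics/w12.png

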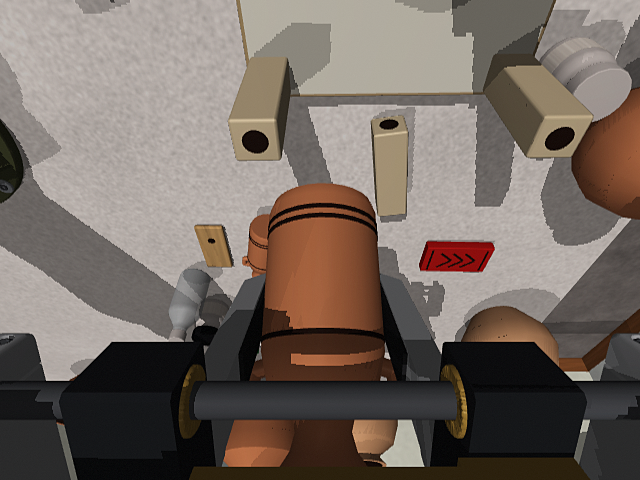

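```bash
cat >> vase.py <<'E'
def vase_in_hand(s,p,W,rows=(150,330),cols=(255,392),ang0=None):
    A=pose(s);c=p.astype(int);m=np.zeros(c.shape[:2],bool);m[rows[0]:rows[1],cols[0]:cols[1]]=True
    m&=(c[...,0]-c[...,2]>20)&np.isfinite(W[...,0]);q=(W[m]-A[:3,3])@A[:3,:3]
    q=q[(abs(q[:,1])<34)&(q[:,2]>-75)&(q[:,2]<90)]
    rel=np.load('rel.npy');z0=-rel[:3,2]   # toward foot
    a0=np.arctan2(z0[2],z0[0])
    # dir = (cos a cos b, sin b, sin a cos b); pass through point o = (0,y0,h)*perp
    def D(v): return np.array([np.cos(v[0])*np.cos(v[1]),np.sin(v[1]),np.sin(v[0])*np.cos(v[1])])
    def O(v): return np.array([-np.sin(v[0])*v[3],v[2],np.cos(v[0])*v[3]])
    k=np.ones(len(q),bool)
    c0=rel[:3,3];h0=-np.sin(a0)*c0[0]+np.cos(a0)*c0[2]
    v=np.array([a0,0,c0[1],h0])
    def f(v,q):
        d=D(v);r=q-O(v);return np.linalg.norm(r-np.outer(r@d,d),axis=1)-28
    for it in range(5):
        d=D(v);t=(q-O(v))@d;res=f(v,q)
        tm=np.percentile(t[abs(res)<4],99.7)
        k=(t<tm-6)&(t>tm-66)&(abs(res)<6)
        v=least_squares(f,v,args=(q[k],),loss='soft_l1',f_scale=1.).x
    d=D(v);t=(q-O(v))@d;res=f(v,q);ok=(abs(res)<2.5);tm=np.percentile(t[ok],99.8)
    foot=O(v)+d*tm;zv=-d;xv=np.array([0,1,0])-d*d[1];xv/=np.linalg.norm(xv);yv=np.cross(zv,xv)
    print('slope',np.degrees(v[0]).round(2),'side',np.degrees(v[1]).round(2),'y0',v[2].round(2),'h',v[3].round(2),'res',np.abs(f(v,q[k])).mean().round(2),k.sum(),'pred slope',np.degrees(a0).round(1),'foot',foot.round(1),'pred',c0.round(1))
    return T(foot,np.c_[xv,yv,zv])
E
python3 - <<'E'
from vase import *
z=np.load('pics/w12.npz');s=dict(eef_pos=np.array([517.85,83.577,296.396]),eef_rot=np.array([-3.138376,.530036,1.581823]))
rel=vase_in_hand(s,z['p'],z['W']);print(rel.round(2))
E
```

```text
slope 40.66 side -0.16 y0 0.34 h -16.01 res 0.38 13531 pred slope 40.4 foot [40.4  0.2 13.6] pred [41.8  1.5 12.4]
[[ 0.    0.65 -0.76 40.43]
 [ 1.    0.    0.    0.23]
 [ 0.   -0.76 -0.65 13.62]
 [ 0.    0.    0.    1.  ]]
```

```bash
cat >> vase.py <<'E'
def plan_place(xy,hover=60,zf=16,yaw=0):
    from cell import manip
    s=manip.read_state();A=pose(s);rel=np.load('rel.npy')
    F=upright(xy,zf,yaw)@np.linalg.inv(rel);F0=F.copy();F0[2,3]+=hover
    Bw=A@rel;print('vase now',Bw[:3,3].round(1),'zaxis',Bw[:3,2].round(3),'gap',s['finger_gap'].round(1),s['wrist_force'].round(1))
    return s,A,F0,F
E
python3 - <<'E'
from vase import *
z=np.load('pics/w12.npz');s=dict(eef_pos=np.array([517.85,83.577,296.396]),eef_rot=np.array([-3.138376,.530036,1.581823]))
np.save('rel.npy',vase_in_hand(s,z['p'],z['W']))
s,A,F0,F=plan_place((535,125))
show(A,[F0,F]);path_ok(A,[F0,F],s['joints'])
E
```

```text
slope 40.66 side -0.16 y0 0.34 h -16.01 res 0.38 13531 pred slope 40.4 foot [40.4  0.2 13.6] pred [41.8  1.5 12.4]Traceback (most recent call last):
  File "<stdin>", line 4, in <module>
  File "vase.py", line 55, in plan_place
    Bw=A@rel;print('vase now',Bw[:3,3].round(1),'zaxis',Bw[:3,2].round(3),'gap',s['finger_gap'].round(1),s['wrist_force'].round(1))
                                                                                ^^^^^^^^^^^^^^^^^^^^^
AttributeError: 'float' object has no attribute 'round'
```

```bash
sed -i "s/s\['finger_gap'\].round(1)/round(s['finger_gap'],1)/" vase.py; python3 - <<'E'
from vase import *
s,A,F0,F=plan_place((535,125))
show(A,[F0,F]);path_ok(A,[F0,F],s['joints'])
E
```

```text
vase now [518.5 109.9 265.3] zaxis [ 0.006 -0.327  0.945] gap 54.9 [-0.   0.8 -1.2]
4 x {'x': 0.0331, 'y': 0.0041, 'z': 0.0322, 'wx': 0.02, 'wy': -4.77, 'wz': 0.11}
2 x {'x': 0.0228, 'y': -0.0001, 'z': 0.0195}
  -> [535. 109. 116.] [ 0.47  0.65  1.46 -0.74  1.53  0.71] vfrac 0.38
  -> [535. 109.  56.] [ 0.47  0.74  1.48 -0.75  1.45  0.78] vfrac 0.17
```

```bash
python3 - <<'E'
from vase import *
s,A,F0,F=plan_place((547,135))
show(A,[F0,F]);path_ok(A,[F0,F],s['joints'])
E
```

```text
vase now [518.5 109.9 265.3] zaxis [ 0.006 -0.327  0.945] gap 54.9 [-0.   0.8 -1.2]
4 x {'x': 0.0351, 'y': 0.0071, 'z': 0.0306, 'wx': 0.02, 'wy': -4.77, 'wz': 0.11}
2 x {'x': 0.0228, 'y': -0.0001, 'z': 0.0195}
  -> [547. 119. 116.] [ 0.48  0.68  1.41 -0.74  1.55  0.7 ] vfrac 0.4
  -> [547. 119.  56.] [ 0.48  0.77  1.43 -0.74  1.47  0.76] vfrac 0.16
```

>>> play_rows --commands '[{"x":0.0351,"y":0.0071,"z":0.0306,"wx":0,"wy":-4.8,"wz":0.1,"grip":0},{"x":0.0351,"y":0.0071,"z":0.0306,"wx":0,"wy":-4.8,"wz":0.1,"grip":0},{"x":0.0351,"y":0.0071,"z":0.0306,"wx":0,"wy":-4.8,"wz":0.1,"grip":0},{"x":0.0351,"y":0.0071,"z":0.0306,"wx":0,"wy":-4.8,"wz":0.1,"grip":0},{"x":0,"y":0,"z":0,"wx":0,"wy":0,"wz":0,"grip":0},{"x":0,"y":0,"z":0,"wx":0,"wy":0,"wz":0,"grip":0}]'

```text
clock: 24.32
eef_pos: [548.4, 116.6, 119.1]
eef_rot: [3.129, 0.86, 1.558]
wrist_force: [-0.0, 0.6, -0.6]
finger_gap: 55.6
```

```bash
python3 - <<'E'
from vase import *
from cell import manip
s,A,F0,F=plan_place((547,135),zf=15.5)
p,d,W=grab(manip,'wrist','w13')
np.save('rel.npy',vase_in_hand(s,p,W))
s,A,F0,F=plan_place((547,135),zf=15.5)
show(A,[F]);show(A,[F0,F])
E
```

```text
vase now [549.  132.6  79.6] zaxis [-0.005 -0.001  1.   ] gap 55.6 [-0.   0.6 -0.6]
slope 40.64 side -0.17 y0 0.28 h -16.09 res 0.38 13555 pred slope 40.7 foot [40.6  0.2 13.6] pred [40.4  0.2 13.6]
vase now [549.2 132.9  80.2] zaxis [-0.007 -0.002  1.   ] gap 55.4 [ 0.5  1.  -0.9]
2 x {'x': 0.0252, 'y': -0.0012, 'z': 0.0203, 'wx': 0.06, 'wy': -0.06, 'wz': -0.2}
1 x {'x': 0.0049, 'y': -0.0019, 'z': 0.0014, 'wx': 0.11, 'wy': -0.12, 'wz': -0.41}
2 x {'x': 0.0228, 'y': -0.0001, 'z': 0.0195}
```

>>> play_rows --commands '[{"x":0.0049,"y":-0.0019,"z":0.0014,"wx":0.1,"wy":-0.1,"wz":-0.4,"grip":0},{"x":0.0114,"y":0,"z":0.0097,"wx":0,"wy":0,"wz":0,"grip":0},{"x":0.0114,"y":0,"z":0.0097,"wx":0,"wy":0,"wz":0,"grip":0},{"x":0.0114,"y":0,"z":0.0097,"wx":0,"wy":0,"wz":0,"grip":0},{"x":0.0108,"y":0,"z":0.0092,"wx":0,"wy":0,"wz":0,"grip":0},{"x":0,"y":0,"z":0,"wx":0,"wy":0,"wz":0,"grip":0},{"x":0,"y":0,"z":0,"wx":0,"wy":0,"wz":0,"grip":0}]'

```text
clock: 25.25
eef_pos: [545.4, 119.3, 52.4]
eef_rot: [-3.139, 0.865, 1.575]
wrist_force: [0.4, 0.0, -1.5]
finger_gap: 55.2
```

```bash
python3 - <<'E'
from vase import *
s,A,F0,F=plan_place((547,135),zf=15.5)
E
```

```text
vase now [545.5 135.3  12.7] zaxis [0.004 0.004 1.   ] gap 55.2 [ 0.4  0.  -1.5]
```

>>> play_rows --commands '[{"x":0.0008,"y":0,"z":0.0006,"wx":0,"wy":0,"wz":0,"grip":0},{"x":0,"y":0,"z":0,"wx":0,"wy":0,"wz":0,"grip":0}]'

```text
clock: 25.5
eef_pos: [545.5, 119.4, 52.0]
eef_rot: [-3.14, 0.865, 1.574]
wrist_force: [0.6, -1.1, -0.2]
finger_gap: 55.3
```

>>> play_rows --commands '[{"x":0.0008,"y":0,"z":0.0006,"wx":0,"wy":0,"wz":0,"grip":0},{"x":0,"y":0,"z":0,"wx":0,"wy":0,"wz":0,"grip":0}]'

```text
clock: 25.75
eef_pos: [545.5, 119.3, 51.9]
eef_rot: [-3.141, 0.866, 1.573]
wrist_force: [-2.9, -0.5, 6.8]
finger_gap: 54.9
```

>>> play_rows --commands '[{"x":-0.0006,"y":0,"z":-0.0004,"wx":0,"wy":0,"wz":0,"grip":0},{"x":0,"y":0,"z":0,"wx":0,"wy":0,"wz":0,"grip":0.8},{"x":0,"y":0,"z":0,"wx":0,"wy":0,"wz":0,"grip":0.95},{"x":0,"y":0,"z":0,"wx":0,"wy":0,"wz":0,"grip":0.95},{"x":0,"y":0,"z":-0.04,"wx":0,"wy":0,"wz":0,"grip":1},{"x":0,"y":0,"z":-0.05,"wx":0,"wy":0,"wz":0,"grip":1},{"x":0,"y":0,"z":-0.05,"wx":0,"wy":0,"wz":0,"grip":1},{"x":0,"y":0,"z":-0.05,"wx":0,"wy":0,"wz":0,"grip":1}]'

```text
clock: 26.75
eef_pos: [545.2, 265.2, 176.0]
eef_rot: [-3.14, 0.865, 1.574]
wrist_force: [-0.2, -0.3, -0.5]
finger_gap: 93.5
```

```bash
python3 - <<'E'
from vase import *
from cell import manip
import obj
s=manip.read_state();A=pose(s)
p,d,W=grab(manip,'wrist','w14');q=W.reshape(-1,3);q=q[np.isfinite(q[:,0])]
for zl,zh in ((30,85),(125,140)):
    P=q[obj.sel(q,(495,600),(104,185),0,zlo=zl,zhi=zh)];print(len(P),obj.rect(P) if len(P)>5 else '',np.percentile(P[:,2],98) if len(P) else '')
G=[T([530,100,320],toolR(88)),T([535,-400,230],toolR(80))]
show(A,G);path_ok(A,G,s['joints'])
E
```

```text
2838 (array([545.1, 149. ]), 56.2, 30.3, 2.1) 84.0688084751327
673 (array([545.3, 134.9]), 37.6, 37.1, 59.0) 136.23727953260985
6 x {'x': -0.0368, 'y': -0.0021, 'z': -0.0079, 'wx': 0.14, 'wy': 8.26, 'wz': 0.33}
10 x {'x': -0.0498, 'y': 0.0054, 'z': 0.009, 'wx': 0.0, 'wy': -0.0, 'wz': 0.8}
  -> [530. 100. 320.] [0.12 0.22 1.36 0.   1.56 0.15] vfrac 0.47
  -> [ 535. -400.  230.] [-0.7   0.56  1.1   0.    1.48 -0.52] vfrac 0.34
```

View pics/w14.png

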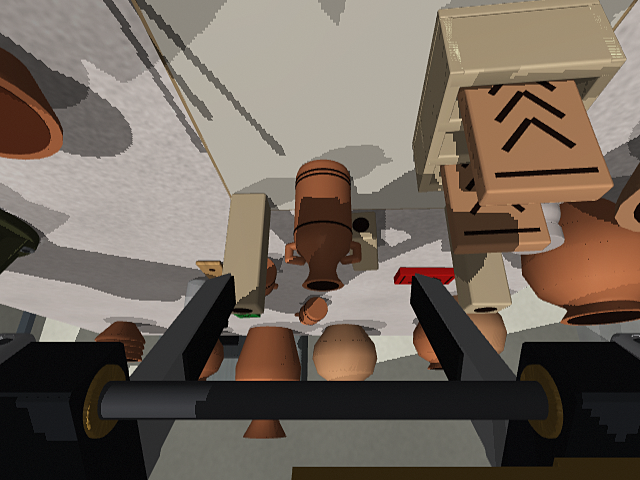

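>>> play_rows --commands '[{"x":-0.0368,"y":-0.0021,"z":-0.0079,"wx":0.1,"wy":8.3,"wz":0.3,"grip":1},{"x":-0.0368,"y":-0.0021,"z":-0.0079,"wx":0.1,"wy":8.3,"wz":0.3,"grip":1},{"x":-0.0368,"y":-0.0021,"z":-0.0079,"wx":0.1,"wy":8.3,"wz":0.3,"grip":1},{"x":-0.0368,"y":-0.0021,"z":-0.0079,"wx":0.1,"wy":8.3,"wz":0.3,"grip":1},{"x":-0.0368,"y":-0.0021,"z":-0.0079,"wx":0.1,"wy":8.3,"wz":0.3,"grip":1},{"x":-0.0368,"y":-0.0021,"z":-0.0079,"wx":0.1,"wy":8.3,"wz":0.3,"grip":1},{"x":-0.0498,"y":0.0054,"z":0.009,"wx":0,"wy":0,"wz":0.8,"grip":1},{"x":-0.0498,"y":0.0054,"z":0.009,"wx":0,"wy":0,"wz":0.8,"grip":1},{"x":-0.0498,"y":0.0054,"z":0.009,"wx":0,"wy":0,"wz":0.8,"grip":1},{"x":-0.0498,"y":0.0054,"z":0.009,"wx":0,"wy":0,"wz":0.8,"grip":1},{"x":-0.0498,"y":0.0054,"z":0.009,"wx":0,"wy":0,"wz":0.8,"grip":1},{"x":-0.0498,"y":0.0054,"z":0.009,"wx":0,"wy":0,"wz":0.8,"grip":1},{"x":-0.0498,"y":0.0054,"z":0.009,"wx":0,"wy":0,"wz":0.8,"grip":1},{"x":-0.0498,"y":0.0054,"z":0.009,"wx":0,"wy":0,"wz":0.8,"grip":1},{"x":-0.0498,"y":0.0054,"z":0.009,"wx":0,"wy":0,"wz":0.8,"grip":1},{"x":-0.0498,"y":0.0054,"z":0.009,"wx":0,"wy":0,"wz":0.8,"grip":1},{"x":0,"y":0,"z":0,"wx":0,"wy":0,"wz":0,"grip":1},{"x":0,"y":0,"z":0,"wx":0,"wy":0,"wz":0,"grip":1}]'

```text
clock: 29.05
eef_pos: [538.1, -401.0, 226.1]
eef_rot: [3.14, -0.005, 1.401]
wrist_force: [-0.7, 0.8, -0.8]
finger_gap: 93.9
```

```bash
python3 - <<'E'
from cell import manip
from vase import *
s=manip.read_state();A=pose(s);print(s['eef_pos'],s['eef_rot'])
p,d,W=grab(manip,'wrist','w15');np.savez('pics/w15.npz',p=p,W=W)
f=fitvase(W,p,(460,580),(-540,-380));print(f)
pre,g=grasp_lying(f[0],f[1],-39.8,40,14.5,75)
show(A,[pre,g]);path_ok(A,[pre,g],s['joints'])
E
```

```text
[ 538.09727552 -400.9969293   226.1161318 ] [ 3.1399883  -0.0048329   1.40106663]
(array([ 533.14740563, -410.6091322 ]), np.float64(74.54345240028235), np.float64(27.912303985243717), np.float64(0.4662419501061722), np.float64(121.16218277654087), 2736)
5 x {'x': -0.028, 'y': -0.002, 'z': 0.0246, 'wx': -0.39, 'wy': 7.94, 'wz': 1.1}
2 x {'x': 0.0, 'y': 0.0, 'z': 0.0375}
  -> [ 510. -495.   72.] [-1.01  1.1   0.68  0.52  1.84 -0.72] vfrac 0.45
  -> [ 523. -449.   15.] [-0.96  1.08  0.85  0.52  1.68 -0.76] vfrac 0.3
```

View pics/w15.png

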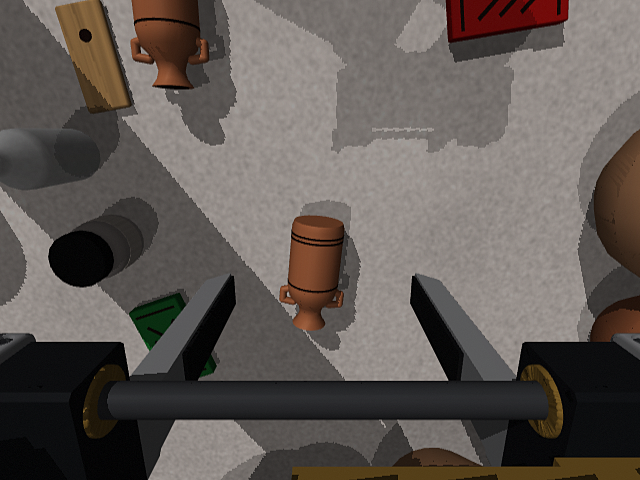

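```bash
python3 - <<'E'
from obj import *
Q,C=load()
for i in range(2):
    q=Q[i];m=(q[:,0]>250)&(q[:,0]<800)&(q[:,1]<-470)&(q[:,1]>-900)&(q[:,2]>60)&(q[:,2]<350)
    P=q[m];h,xe,ye=np.histogram2d(P[:,0],P[:,1],bins=[np.arange(250,801,50),np.arange(-900,-469,50)]);print(ye[:-1]);
    for r,x in zip(h,xe): print(int(x),r.astype(int))
E
```

```text
[-900 -850 -800 -750 -700 -650 -600 -550]
250 [  0   0   0   0   0   0 577 582]
300 [ 0  0  0  0  0  0 57  3]
350 [ 0  0 66  0  0  0  0  0]
400 [  1 343 268   0   0   0   0   0]
450 [  0 127   0   0   0   0   0   0]
500 [1 0 0 0 0 0 0 0]
550 [230 803 436 109   0   0   0   0]
600 [ 23 730 913 454   0   0   0   0]
650 [  0  74 690 396   0   0   0   0]
700 [0 0 0 0 0 0 0 0]
750 [0 0 0 0 0 0 0 0]
[-900 -850 -800 -750 -700 -650 -600 -550]
250 [ 2 55 64  0  0  0 22 52]
300 [156 322 346   0   0   0   2   0]
350 [138 404 362   0   0   0   0   0]
400 [100 237 130   0   0   0   0   0]
450 [22 32  0  0  0  0  0  0]
500 [  7  75 194  29   0   0   0   0]
550 [ 23  90 187 276   0   0   0   0]
600 [ 39  60 158 289   0   0   0   0]
650 [ 11  59 144 154   0   0   0   0]
700 [ 1  8 35  0  0  0  0  0]
750 [0 0 0 0 0 0 0 0]
```

>>> play_rows --commands '[{"x":-0.028,"y":-0.002,"z":0.0246,"wx":-0.4,"wy":7.9,"wz":1.1,"grip":1},{"x":-0.028,"y":-0.002,"z":0.0246,"wx":-0.4,"wy":7.9,"wz":1.1,"grip":1},{"x":-0.028,"y":-0.002,"z":0.0246,"wx":-0.4,"wy":7.9,"wz":1.1,"grip":1},{"x":-0.028,"y":-0.002,"z":0.0246,"wx":-0.4,"wy":7.9,"wz":1.1,"grip":1},{"x":-0.028,"y":-0.002,"z":0.0246,"wx":-0.4,"wy":7.9,"wz":1.1,"grip":1},{"x":0,"y":0,"z":0,"wx":0,"wy":0,"wz":0,"grip":1},{"x":0,"y":0,"z":0,"wx":0,"wy":0,"wz":0,"grip":1}]'

```text
clock: 29.98
eef_pos: [511.1, -495.6, 74.4]
eef_rot: [3.136, -0.691, 1.306]
wrist_force: [-0.2, 0.8, 1.9]
finger_gap: 93.9
```

```bash
python3 - <<'E'
from cell import manip
from vase import *
s=manip.read_state();A=pose(s);print(s['eef_pos'])
pre,g=grasp_lying((533.1,-410.6),74.5,-39.8,40,14.5,75)
show(A,[g])
E
```

```text
[ 511.09651941 -495.62413129   74.41167807]
2 x {'x': -0.0007, 'y': -0.0008, 'z': 0.0384, 'wx': 0.05, 'wy': 0.2, 'wz': 0.13}
```

>>> play_rows --commands '[{"x":-0.0007,"y":-0.0008,"z":0.0384,"wx":0,"wy":0.2,"wz":0.1,"grip":1},{"x":-0.0007,"y":-0.0008,"z":0.0384,"wx":0,"wy":0.2,"wz":0.1,"grip":1},{"x":0,"y":0,"z":0,"wx":0,"wy":0,"wz":0,"grip":1},{"x":0,"y":0,"z":0,"wx":0,"wy":0,"wz":0,"grip":0},{"x":0,"y":0,"z":0,"wx":0,"wy":0,"wz":0,"grip":0},{"x":0,"y":0,"z":0,"wx":0,"wy":0,"wz":0,"grip":0},{"x":0,"y":0,"z":0,"wx":0,"wy":0,"wz":0,"grip":0}]' --squeeze 45

```text
clock: 30.85
eef_pos: [521.1, -449.5, 12.5]
eef_rot: [-3.141, -0.701, 1.298]
wrist_force: [0.2, 0.2, -0.5]
finger_gap: 57.4
```

```bash
python3 - <<'E'
from cell import manip
from vase import *
s=manip.read_state();A=pose(s);print(s['eef_pos'],s['finger_gap'])
rel=relvase(A,(533.1,-410.6),74.5);np.save('rel.npy',rel)
up=A.copy();up[2,3]+=80
G=[up,T([540,-150,300],toolR(88,88,10)),T([510,110,310],toolR(90,-90,30))]
show(A,G);path_ok(A,G,s['joints'])
E
```

```text
[ 521.06471302 -449.52332886   12.52687055] 57.42374738443211
2 x {'x': 0.0258, 'y': -0.0, 'z': -0.0306}
7 x {'x': 0.0522, 'y': -0.004, 'z': -0.0069, 'wx': 0.83, 'wy': -4.29, 'wz': -1.79}
5 x {'x': 0.0524, 'y': -0.0071, 'z': -0.0076, 'wx': -0.07, 'wy': -8.0, 'wz': -0.4}
  -> [ 521. -450.   93.] [-0.96  0.99  0.83  0.53  1.78 -0.71] vfrac 0.18
  -> [ 540. -150.  300.] [-0.41  0.3   1.31  0.16  1.59 -0.38] vfrac 0.47
  -> [510. 110. 310.] [ 0.38  0.29  1.37 -0.49  1.68  0.38] vfrac 0.62
```

>>> play_rows --commands '[{"x":0.0258,"y":0,"z":-0.0306,"wx":0,"wy":0,"wz":0,"grip":0},{"x":0.0258,"y":0,"z":-0.0306,"wx":0,"wy":0,"wz":0,"grip":0},{"x":0.0522,"y":-0.004,"z":-0.0069,"wx":0.8,"wy":-4.3,"wz":-1.8,"grip":0},{"x":0.0522,"y":-0.004,"z":-0.0069,"wx":0.8,"wy":-4.3,"wz":-1.8,"grip":0},{"x":0.0522,"y":-0.004,"z":-0.0069,"wx":0.8,"wy":-4.3,"wz":-1.8,"grip":0},{"x":0.0522,"y":-0.004,"z":-0.0069,"wx":0.8,"wy":-4.3,"wz":-1.8,"grip":0},{"x":0.0522,"y":-0.004,"z":-0.0069,"wx":0.8,"wy":-4.3,"wz":-1.8,"grip":0},{"x":0.0522,"y":-0.004,"z":-0.0069,"wx":0.8,"wy":-4.3,"wz":-1.8,"grip":0},{"x":0.0522,"y":-0.004,"z":-0.0069,"wx":0.8,"wy":-4.3,"wz":-1.8,"grip":0},{"x":0.0524,"y":-0.0071,"z":-0.0076,"wx":-0.1,"wy":-8,"wz":-0.4,"grip":0},{"x":0.0524,"y":-0.0071,"z":-0.0076,"wx":-0.1,"wy":-8,"wz":-0.4,"grip":0},{"x":0.0524,"y":-0.0071,"z":-0.0076,"wx":-0.1,"wy":-8,"wz":-0.4,"grip":0},{"x":0.0524,"y":-0.0071,"z":-0.0076,"wx":-0.1,"wy":-8,"wz":-0.4,"grip":0},{"x":0.0524,"y":-0.0071,"z":-0.0076,"wx":-0.1,"wy":-8,"wz":-0.4,"grip":0},{"x":0,"y":0,"z":0,"wx":0,"wy":0,"wz":0,"grip":0},{"x":0,"y":0,"z":0,"wx":0,"wy":0,"wz":0,"grip":0}]'

```text
clock: 32.85
eef_pos: [510.0, 110.6, 309.4]
eef_rot: [3.135, 0.524, 1.568]
wrist_force: [0.7, -0.7, -1.5]
finger_gap: 55.8
```

```bash
python3 - <<'E'
from cell import manip
from vase import *
s=manip.read_state();print(s['eef_pos'])
p,d,W=grab(manip,'wrist','w16')
np.save('rel.npy',vase_in_hand(s,p,W))
s,A,F0,F=plan_place((505,212),hover=80)
M=T([507,205,270],toolR(90,-90,42))
show(A,[M,F0,F]);path_ok(A,[M,F0,F],s['joints'])
E
```

```text
[509.98162544 110.62407914 309.44593192]
slope 40.42 side -0.18 y0 0.35 h -13.75 res 0.38 13235 pred slope 40.2 foot [39.6  0.2 15.6] pred [41.1  1.1 14.5]
vase now [510.6 136.2 276.5] zaxis [-0.004 -0.335  0.942] gap 55.2 [ 0.9 -0.1 -2. ]
2 x {'x': 0.0509, 'y': -0.0017, 'z': -0.0093, 'wx': 0.15, 'wy': -5.99, 'wz': -0.13}
3 x {'x': 0.0297, 'y': -0.0008, 'z': 0.0334, 'wx': -0.04, 'wy': -2.53, 'wz': 0.04}
2 x {'x': 0.0305, 'y': -0.0001, 'z': 0.0259}
  -> [507. 205. 270.] [ 0.59  0.5   1.25 -0.61  1.8   0.58] vfrac 0.41
  -> [505. 198. 136.] [ 0.62  0.68  1.37 -0.67  1.67  0.76] vfrac 0.24
  -> [505. 198.  56.] [ 0.62  0.79  1.39 -0.67  1.56  0.84] vfrac 0.21
```

View pics/w16.png

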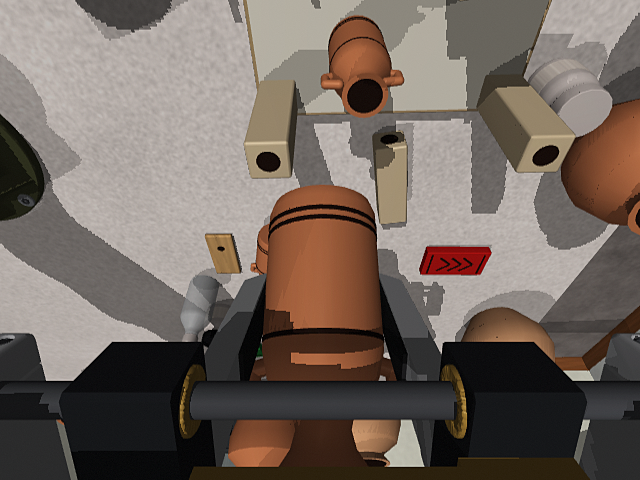

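>>> play_rows --commands '[{"x":0.0509,"y":-0.0017,"z":-0.0093,"wx":0.1,"wy":-6,"wz":-0.1,"grip":0},{"x":0.0509,"y":-0.0017,"z":-0.0093,"wx":0.1,"wy":-6,"wz":-0.1,"grip":0},{"x":0.0297,"y":-0.0008,"z":0.0334,"wx":0,"wy":-2.5,"wz":0,"grip":0},{"x":0.0297,"y":-0.0008,"z":0.0334,"wx":0,"wy":-2.5,"wz":0,"grip":0},{"x":0.0297,"y":-0.0008,"z":0.0334,"wx":0,"wy":-2.5,"wz":0,"grip":0},{"x":0,"y":0,"z":0,"wx":0,"wy":0,"wz":0,"grip":0},{"x":0,"y":0,"z":0,"wx":0,"wy":0,"wz":0,"grip":0}]'

```text
clock: 33.78
eef_pos: [505.7, 198.6, 138.1]
eef_rot: [3.135, 0.862, 1.565]
wrist_force: [0.3, 0.3, -1.7]
finger_gap: 55.1
```

```bash
python3 - <<'E'
from cell import manip
from vase import *
s=manip.read_state()
p,d,W=grab(manip,'wrist','w17')
np.save('rel.npy',vase_in_hand(s,p,W))
s,A,F0,F=plan_place((505,212),hover=60,zf=13.5)
show(A,[F0,F])
E
```

```text
slope 40.38 side -0.18 y0 0.29 h -13.83 res 0.39 13238 pred slope 40.4 foot [39.6  0.2 15.6] pred [39.6  0.2 15.6]
vase now [506.1 212.9  98.1] zaxis [-0.002 -0.004  1.   ] gap 55.0 [ 0.4  0.1 -2.1]
1 x {'x': 0.0182, 'y': -0.0011, 'z': 0.0165, 'wx': 0.06, 'wy': -0.22, 'wz': -0.1}
2 x {'x': 0.0229, 'y': -0.0001, 'z': 0.0194}
```

>>> play_rows --commands '[{"x":0.0182,"y":-0.0011,"z":0.0165,"wx":0.1,"wy":-0.2,"wz":-0.1,"grip":0},{"x":0.0114,"y":0,"z":0.0097,"wx":0,"wy":0,"wz":0,"grip":0},{"x":0.0114,"y":0,"z":0.0097,"wx":0,"wy":0,"wz":0,"grip":0},{"x":0.0114,"y":0,"z":0.0097,"wx":0,"wy":0,"wz":0,"grip":0},{"x":0.0114,"y":0,"z":0.0097,"wx":0,"wy":0,"wz":0,"grip":0},{"x":0,"y":0,"z":0,"wx":0,"wy":0,"wz":0,"grip":0},{"x":0,"y":0,"z":0,"wx":0,"wy":0,"wz":0,"grip":0}]'

```text
clock: 34.7
eef_pos: [503.5, 198.3, 51.2]
eef_rot: [-3.141, 0.869, 1.573]
wrist_force: [-0.3, 2.0, 1.7]
finger_gap: 55.2
```

```bash
python3 - <<'E'
from vase import *
s,A,F0,F=plan_place((505,212),zf=15.5)
E
```

```text
vase now [503.6 212.1  10.8] zaxis [0.003 0.003 1.   ] gap 55.2 [-0.3  2.   1.7]
```

>>> play_rows --commands '[{"x":0,"y":0,"z":0,"wx":0,"wy":0,"wz":0,"grip":0.8},{"x":0,"y":0,"z":0,"wx":0,"wy":0,"wz":0,"grip":0.95},{"x":0,"y":0,"z":0,"wx":0,"wy":0,"wz":0,"grip":0.95},{"x":0,"y":0,"z":-0.04,"wx":0,"wy":0,"wz":0,"grip":1},{"x":0,"y":0,"z":-0.05,"wx":0,"wy":0,"wz":0,"grip":1},{"x":0,"y":0,"z":-0.05,"wx":0,"wy":0,"wz":0,"grip":1},{"x":0,"y":0,"z":-0.05,"wx":0,"wy":0,"wz":0,"grip":1}]'

```text
clock: 35.58
eef_pos: [503.1, 344.2, 175.2]
eef_rot: [-3.14, 0.869, 1.573]
wrist_force: [-0.2, -0.2, 0.0]
finger_gap: 93.4
```

```bash
python3 - <<'E'
from vase import *
from cell import manip
import obj
s=manip.read_state();A=pose(s)
p,d,W=grab(manip,'wrist','w18');q=W.reshape(-1,3);q=q[np.isfinite(q[:,0])]
for n,x,y in (('v1',(495,600),(104,175)),('v2',(455,560),(176,260))):
  for zl,zh in ((30,85),(125,140)):
    P=q[obj.sel(q,x,y,0,zlo=zl,zhi=zh)];print(n,len(P),obj.rect(P) if len(P)>5 else '',np.percentile(P[:,2],98) if len(P) else '')
G=[T([510,150,330],toolR(88)),T([432,-200,230],toolR(90))]
show(A,G);path_ok(A,G,s['joints'])
E
```

```text
v1 1232 (array([554.1, 155.9]), 44.6, 13.8, -19.7) 83.7291330123481
v1 422 (array([545.3, 136.6]), 36.5, 35.1, 6.5) 136.24498564943798
v2 2820 (array([504.8, 227.2]), 55.6, 27.3, -3.6) 83.9696361744724
v2 652 (array([503.2, 211.4]), 38.1, 36.8, 53.6) 136.1628434979238
6 x {'x': -0.0421, 'y': 0.0017, 'z': -0.0071, 'wx': 0.14, 'wy': 8.29, 'wz': 0.32}
7 x {'x': -0.0502, 'y': -0.0101, 'z': 0.0143, 'wx': 0.0, 'wy': 0.0, 'wz': -0.29}
  -> [510. 150. 330.] [0.22 0.2  1.37 0.   1.58 0.25] vfrac 0.51
  -> [ 432. -200.  230.] [-0.51  0.11  1.69  0.    1.34 -0.51] vfrac 0.4
```

View pics/w18.png

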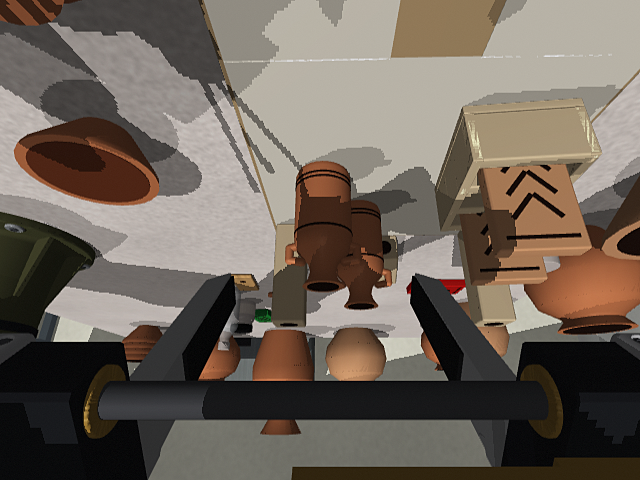

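>>> play_rows --commands '[{"x":-0.0421,"y":0.0017,"z":-0.0071,"wx":0.1,"wy":8.3,"wz":0.3,"grip":1},{"x":-0.0421,"y":0.0017,"z":-0.0071,"wx":0.1,"wy":8.3,"wz":0.3,"grip":1},{"x":-0.0421,"y":0.0017,"z":-0.0071,"wx":0.1,"wy":8.3,"wz":0.3,"grip":1},{"x":-0.0421,"y":0.0017,"z":-0.0071,"wx":0.1,"wy":8.3,"wz":0.3,"grip":1},{"x":-0.0421,"y":0.0017,"z":-0.0071,"wx":0.1,"wy":8.3,"wz":0.3,"grip":1},{"x":-0.0421,"y":0.0017,"z":-0.0071,"wx":0.1,"wy":8.3,"wz":0.3,"grip":1},{"x":-0.0502,"y":-0.0101,"z":0.0143,"wx":0,"wy":0,"wz":-0.3,"grip":1},{"x":-0.0502,"y":-0.0101,"z":0.0143,"wx":0,"wy":0,"wz":-0.3,"grip":1},{"x":-0.0502,"y":-0.0101,"z":0.0143,"wx":0,"wy":0,"wz":-0.3,"grip":1},{"x":-0.0502,"y":-0.0101,"z":0.0143,"wx":0,"wy":0,"wz":-0.3,"grip":1},{"x":-0.0502,"y":-0.0101,"z":0.0143,"wx":0,"wy":0,"wz":-0.3,"grip":1},{"x":-0.0502,"y":-0.0101,"z":0.0143,"wx":0,"wy":0,"wz":-0.3,"grip":1},{"x":-0.0502,"y":-0.0101,"z":0.0143,"wx":0,"wy":0,"wz":-0.3,"grip":1},{"x":0,"y":0,"z":0,"wx":0,"wy":0,"wz":0,"grip":1},{"x":0,"y":0,"z":0,"wx":0,"wy":0,"wz":0,"grip":1}]'

```text
clock: 37.5
eef_pos: [434.8, -201.0, 228.7]
eef_rot: [3.139, -0.0, 1.576]
wrist_force: [0.4, 0.1, -0.5]
finger_gap: 94.3
```

```bash
python3 - <<'E'
from cell import manip
from vase import *
s=manip.read_state();A=pose(s);print(s['eef_pos'],s['eef_rot'])
p,d,W=grab(manip,'wrist','w19');np.savez('pics/w19.npz',p=p,W=W)
f=fitvase(W,p,(385,485),(-280,-110));print(f)
pre,g=grasp_lying(f[0],f[1],-39.8,40,14.5,75)
show(A,[pre,g]);path_ok(A,[pre,g],s['joints'])
E
```

```text
[ 434.82187456 -201.01918173  228.74567684] [ 3.13860581e+00 -4.39295687e-04  1.57616177e+00]
(array([ 439.75136053, -138.81059778]), np.float64(79.61279422673479), np.float64(27.85362841192164), np.float64(0.4780959920495097), np.float64(120.3330585878809), 3154)
5 x {'x': -0.0137, 'y': -0.0026, 'z': 0.0293, 'wx': -0.71, 'wy': 7.97, 'wz': 2.06}
2 x {'x': -0.0, 'y': 0.0, 'z': 0.0375}
  -> [ 424. -225.   72.] [-0.86  0.56  1.66  0.53  1.43 -0.89] vfrac 0.37
  -> [ 433. -178.   14.] [-0.78  0.61  1.75  0.59  1.28 -0.92] vfrac 0.19
```

View pics/w19.png

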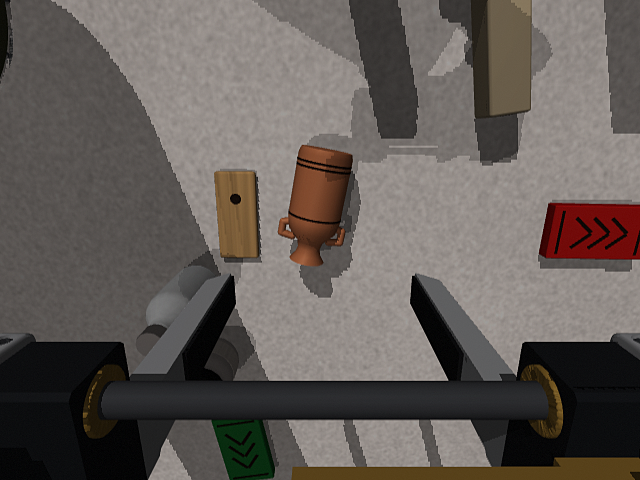

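```bash
python3 - <<'E'
from obj import *
z=np.load('pics/w19.npz');q=z['W'].reshape(-1,3);q=q[np.isfinite(q[:,0])]
for zl,zh in ((90,125),(125,145),(30,90)):
    P=q[sel(q,(230,345),(-350,-230),0,zlo=zl,zhi=zh)]
    if len(P)>5: print(zl,len(P),rect(P),P[:,:2].min(0),P[:,:2].max(0))
P=q[sel(q,(300,390),(-260,-120),0,zlo=5,zhi=14)];print(rect(P),P[:,:2].max(0))
Q,C=load()
for q in Q:
    P=q[sel(q,(230,345),(-350,-230),0,zlo=40,zhi=145)];print(rect(P),P[:,:2].max(0))
E
```

```text
90 723 (array([ 282.9, -287.9]), 36.7, 16.7, 11.6) [ 266.30472628 -299.08369151] [ 301.21475376 -279.10310153]
125 429 (array([ 282.3, -296.9]), 26.6, 15.2, 50.7) [ 274.02313359 -310.39170215] [ 296.37250411 -286.89183157]
30 1143 (array([ 279.6, -285. ]), 49.4, 21.4, 27.7) [ 262.17991452 -305.93558064] [ 305.64627657 -272.66036947]
(array([ 339.4, -212. ]), 95.9, 45.1, -89.9) [ 361.96613118 -164.08398576]
(array([ 292.4, -305. ]), 53.1, 44.8, 49.3) [ 315.30394669 -273.00530666]
(array([ 284.1, -291.6]), 51.5, 46.7, -16.9) [ 309.41469517 -265.90194698]
```

```bash
python3 - <<'E'
from cell import manip
from vase import *
s=manip.read_state();A=pose(s)
pre,g=grasp_lying((439.8,-138.8),79.6,-41.7,33,13,75)
show(A,[pre,g]);path_ok(A,[pre,g],s['joints'])
E
```

```text
4 x {'x': -0.0133, 'y': -0.003, 'z': 0.0367, 'wx': -0.73, 'wy': 8.22, 'wz': 2.63}
2 x {'x': 0.0, 'y': -0.0, 'z': 0.0375}
  -> [ 425. -220.   76.] [-0.81  0.49  1.7   0.47  1.34 -0.83] vfrac 0.38
  -> [ 432. -180.   13.] [-0.75  0.56  1.78  0.52  1.19 -0.86] vfrac 0.2
```

>>> play_rows --commands '[{"x":-0.0133,"y":-0.003,"z":0.0367,"wx":-0.7,"wy":8.2,"wz":2.6,"grip":0.9},{"x":-0.0133,"y":-0.003,"z":0.0367,"wx":-0.7,"wy":8.2,"wz":2.6,"grip":0.9},{"x":-0.0133,"y":-0.003,"z":0.0367,"wx":-0.7,"wy":8.2,"wz":2.6,"grip":0.9},{"x":-0.0133,"y":-0.003,"z":0.0367,"wx":-0.7,"wy":8.2,"wz":2.6,"grip":0.9},{"x":0,"y":0,"z":0,"wx":0,"wy":0,"wz":0,"grip":0.9},{"x":0,"y":0,"z":0,"wx":0,"wy":0,"wz":0,"grip":0.9}]'

```text
clock: 38.3
eef_pos: [425.2, -220.9, 77.3]
eef_rot: [3.141, -0.571, 1.394]
wrist_force: [1.4, -0.9, 0.3]
finger_gap: 84.4
```

```bash
python3 - <<'E'
from cell import manip
from vase import *
s=manip.read_state();A=pose(s);print(s['eef_pos'])
pre,g=grasp_lying((439.8,-138.8),79.6,-41.7,33,13,75)
show(A,[g])
E
```

```text
[ 425.2093171  -220.85165314   77.2943056 ]
2 x {'x': 0.0001, 'y': -0.0002, 'z': 0.0383, 'wx': -0.06, 'wy': 0.15, 'wz': 0.1}
```

>>> play_rows --commands '[{"x":0.0001,"y":-0.0002,"z":0.0383,"wx":-0.1,"wy":0.2,"wz":0.1,"grip":0.9},{"x":0.0001,"y":-0.0002,"z":0.0383,"wx":-0.1,"wy":0.2,"wz":0.1,"grip":0.9},{"x":0,"y":0,"z":0,"wx":0,"wy":0,"wz":0,"grip":0.9},{"x":0,"y":0,"z":0,"wx":0,"wy":0,"wz":0,"grip":0},{"x":0,"y":0,"z":0,"wx":0,"wy":0,"wz":0,"grip":0},{"x":0,"y":0,"z":0,"wx":0,"wy":0,"wz":0,"grip":0},{"x":0,"y":0,"z":0,"wx":0,"wy":0,"wz":0,"grip":0}]' --squeeze 45

```text
clock: 39.17
eef_pos: [431.6, -180.2, 12.1]
eef_rot: [3.141, -0.581, 1.386]
wrist_force: [-2.1, -3.3, 6.8]
finger_gap: 55.0
```

```bash
python3 - <<'E'
from cell import manip
from vase import *
s=manip.read_state();A=pose(s);print(s['eef_pos'],s['finger_gap'])
rel=relvase(A,(439.8,-138.8),79.6);np.save('rel.npy',rel)
up=A.copy();up[2,3]+=90
G=[up,T([520,0,320],toolR(88,88,10)),T([540,190,320],toolR(90,-90,35))]
show(A,G);path_ok(A,G,s['joints'])
E
```

```text
[ 431.57044283 -180.19159404   12.13630261] 54.96202167594043
2 x {'x': 0.0247, 'y': 0.0, 'z': -0.0376}
6 x {'x': 0.0438, 'y': 0.0113, 'z': -0.0207, 'wx': 0.53, 'wy': -3.87, 'wz': -1.34}
6 x {'x': 0.0322, 'y': 0.0027, 'z': -0.0049, 'wx': -0.07, 'wy': -7.5, 'wz': -0.33}
  -> [ 432. -180.  102.] [-0.75  0.41  1.75  0.5   1.35 -0.77] vfrac 0.29
  -> [520.  -0. 320.] [-0.16  0.17  1.42  0.17  1.57 -0.13] vfrac 0.4
  -> [540. 190. 320.] [ 0.51  0.48  1.13 -0.54  1.83  0.45] vfrac 0.46
```

>>> play_rows --commands '[{"x":0.0247,"y":0,"z":-0.0376,"wx":0,"wy":0,"wz":0,"grip":0},{"x":0.0247,"y":0,"z":-0.0376,"wx":0,"wy":0,"wz":0,"grip":0},{"x":0.0438,"y":0.0113,"z":-0.0207,"wx":0.5,"wy":-3.9,"wz":-1.3,"grip":0},{"x":0.0438,"y":0.0113,"z":-0.0207,"wx":0.5,"wy":-3.9,"wz":-1.3,"grip":0},{"x":0.0438,"y":0.0113,"z":-0.0207,"wx":0.5,"wy":-3.9,"wz":-1.3,"grip":0},{"x":0.0438,"y":0.0113,"z":-0.0207,"wx":0.5,"wy":-3.9,"wz":-1.3,"grip":0},{"x":0.0438,"y":0.0113,"z":-0.0207,"wx":0.5,"wy":-3.9,"wz":-1.3,"grip":0},{"x":0.0438,"y":0.0113,"z":-0.0207,"wx":0.5,"wy":-3.9,"wz":-1.3,"grip":0},{"x":0.0322,"y":0.0027,"z":-0.0049,"wx":-0.1,"wy":-7.5,"wz":-0.3,"grip":0},{"x":0.0322,"y":0.0027,"z":-0.0049,"wx":-0.1,"wy":-7.5,"wz":-0.3,"grip":0},{"x":0.0322,"y":0.0027,"z":-0.0049,"wx":-0.1,"wy":-7.5,"wz":-0.3,"grip":0},{"x":0.0322,"y":0.0027,"z":-0.0049,"wx":-0.1,"wy":-7.5,"wz":-0.3,"grip":0},{"x":0.0322,"y":0.0027,"z":-0.0049,"wx":-0.1,"wy":-7.5,"wz":-0.3,"grip":0},{"x":0.0322,"y":0.0027,"z":-0.0049,"wx":-0.1,"wy":-7.5,"wz":-0.3,"grip":0},{"x":0,"y":0,"z":0,"wx":0,"wy":0,"wz":0,"grip":0},{"x":0,"y":0,"z":0,"wx":0,"wy":0,"wz":0,"grip":0}]'

```text
clock: 41.18
eef_pos: [541.4, 190.4, 318.5]
eef_rot: [3.137, 0.612, 1.561]
wrist_force: [0.8, -0.2, -2.1]
finger_gap: 55.2
```

```bash
python3 - <<'E'
from cell import manip
from vase import *
s=manip.read_state();print(s['eef_pos'])
p,d,W=grab(manip,'wrist','w20')
np.save('rel.npy',vase_in_hand(s,p,W))
s,A,F0,F=plan_place((545,295),hover=80)
M=T([543,280,270],toolR(90,-90,45))
show(A,[M,F0,F]);path_ok(A,[M,F0,F],s['joints'])
E
```

```text
[541.40997082 190.37549937 318.48402732]
slope 33.3 side -0.12 y0 0.36 h -15.67 res 0.4 13996 pred slope 33.3 foot [44.   0.3 10.2] pred [44.   0.5  9.9]
vase now [542.2 220.  285.6] zaxis [-0.005 -0.369  0.929] gap 55.0 [ 0.7 -0.6 -1.8]
2 x {'x': 0.0508, 'y': 0.0004, 'z': -0.008, 'wx': -0.05, 'wy': -4.97, 'wz': -0.27}
3 x {'x': 0.033, 'y': 0.0005, 'z': 0.0291, 'wx': -0.03, 'wy': -3.9, 'wz': 0.03}
2 x {'x': 0.0334, 'y': -0.0001, 'z': 0.022}
  -> [543. 280. 270.] [ 0.66  0.71  0.95 -0.64  1.95  0.57] vfrac 0.44
  -> [545. 279. 138.] [ 0.7   0.91  1.01 -0.74  1.89  0.71] vfrac 0.27
  -> [545. 279.  58.] [ 0.7   1.02  1.02 -0.72  1.81  0.79] vfrac 0.19
```

View pics/w20.png

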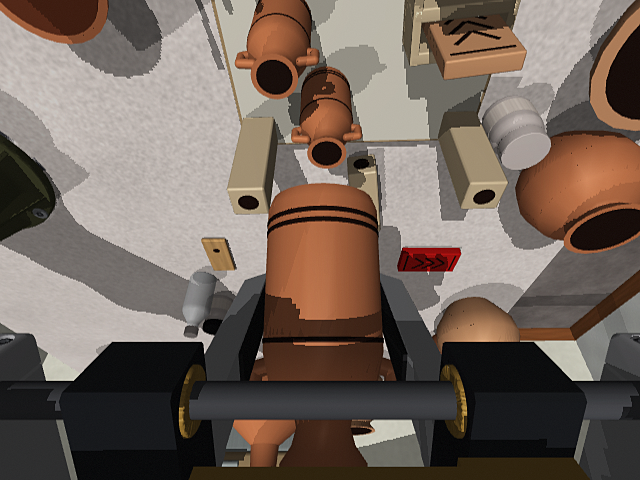

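```bash
python3 - <<'E'
from vase import *
s,A,F0,F=plan_place((538,297),hover=80)
M=T([539,280,270],toolR(90,-90,45))
show(A,[M,F0,F])
E
```

```text
vase now [542.2 220.  285.6] zaxis [-0.005 -0.369  0.929] gap 55.0 [ 0.7 -0.6 -1.8]
2 x {'x': 0.0508, 'y': -0.0016, 'z': -0.008, 'wx': -0.05, 'wy': -4.97, 'wz': -0.27}
3 x {'x': 0.0334, 'y': -0.0005, 'z': 0.0286, 'wx': -0.03, 'wy': -3.9, 'wz': 0.03}
2 x {'x': 0.0334, 'y': -0.0001, 'z': 0.022}
```

>>> play_rows --commands '[{"x":0.0508,"y":-0.0016,"z":-0.008,"wx":0,"wy":-5,"wz":-0.3,"grip":0},{"x":0.0508,"y":-0.0016,"z":-0.008,"wx":0,"wy":-5,"wz":-0.3,"grip":0},{"x":0.0334,"y":-0.0005,"z":0.0286,"wx":0,"wy":-3.9,"wz":0,"grip":0},{"x":0.0334,"y":-0.0005,"z":0.0286,"wx":0,"wy":-3.9,"wz":0,"grip":0},{"x":0.0334,"y":-0.0005,"z":0.0286,"wx":0,"wy":-3.9,"wz":0,"grip":0},{"x":0,"y":0,"z":0,"wx":0,"wy":0,"wz":0,"grip":0},{"x":0,"y":0,"z":0,"wx":0,"wy":0,"wz":0,"grip":0}]'

```text
clock: 42.1
eef_pos: [537.9, 281.6, 140.5]
eef_rot: [3.141, 0.988, 1.569]
wrist_force: [1.0, -0.7, -1.8]
finger_gap: 55.5
```

```bash
python3 - <<'E'
from cell import manip
from vase import *
s=manip.read_state()
p,d,W=grab(manip,'wrist','w21')
np.save('rel.npy',vase_in_hand(s,p,W))
s,A,F0,F=plan_place((538,297),hover=60,zf=14)
show(A,[F0,F])
E
```

```text
slope 33.3 side -0.1 y0 0.28 h -15.76 res 0.39 13933 pred slope 33.3 foot [44.   0.2 10.1] pred [44.   0.3 10.2]
vase now [538.3 297.6  98.6] zaxis [ 0.    -0.002  1.   ] gap 55.0 [-0.3  0.3 -1.8]
1 x {'x': 0.0202, 'y': -0.0003, 'z': 0.0139, 'wx': -0.05, 'wy': -0.14, 'wz': 0.0}
2 x {'x': 0.0251, 'y': -0.0001, 'z': 0.0165}
```

>>> play_rows --commands '[{"x":0.0202,"y":-0.0003,"z":0.0139,"wx":0,"wy":-0.1,"wz":0,"grip":0},{"x":0.0125,"y":0,"z":0.0082,"wx":0,"wy":0,"wz":0,"grip":0},{"x":0.0125,"y":0,"z":0.0082,"wx":0,"wy":0,"wz":0,"grip":0},{"x":0.0125,"y":0,"z":0.0082,"wx":0,"wy":0,"wz":0,"grip":0},{"x":0.0121,"y":0,"z":0.008,"wx":0,"wy":0,"wz":0,"grip":0},{"x":0,"y":0,"z":0,"wx":0,"wy":0,"wz":0,"grip":0},{"x":0,"y":0,"z":0,"wx":0,"wy":0,"wz":0,"grip":0}]'

```text
clock: 43.02
eef_pos: [536.3, 281.5, 54.3]
eef_rot: [-3.139, 0.993, 1.574]
wrist_force: [-3.4, 3.3, 5.7]
finger_gap: 55.5
```

```bash
python3 - <<'E'
from vase import *
s,A,F0,F=plan_place((538,297),zf=14)
E
```

```text
vase now [536.4 297.1  11.9] zaxis [0.003 0.004 1.   ] gap 55.5 [-3.4  3.3  5.7]
```

Contact made; release and back off.

>>> play_rows --commands '[{"x":-0.0004,"y":0,"z":-0.0003,"wx":0,"wy":0,"wz":0,"grip":0},{"x":0,"y":0,"z":0,"wx":0,"wy":0,"wz":0,"grip":0.8},{"x":0,"y":0,"z":0,"wx":0,"wy":0,"wz":0,"grip":0.95},{"x":0,"y":0,"z":0,"wx":0,"wy":0,"wz":0,"grip":0.95},{"x":0,"y":0,"z":-0.04,"wx":0,"wy":0,"wz":0,"grip":1},{"x":0,"y":0,"z":-0.05,"wx":0,"wy":0,"wz":0,"grip":1},{"x":-0.03,"y":0,"z":-0.03,"wx":0,"wy":0,"wz":0,"grip":1},{"x":-0.05,"y":0,"z":0,"wx":0,"wy":0,"wz":0,"grip":1},{"x":-0.05,"y":0,"z":0,"wx":0,"wy":0,"wz":0,"grip":1}]'

```text
clock: 44.15
eef_pos: [536.6, 309.9, 229.5]
eef_rot: [-3.136, 0.994, 1.577]
wrist_force: [1.0, 0.3, -0.7]
finger_gap: 93.6
```

```bash
python3 - <<'E'
from vase import *
from cell import manip
import obj
s=manip.read_state();A=pose(s);print(s['eef_pos'])
p,d,W=grab(manip,'wrist','w22');q=W.reshape(-1,3);q=q[np.isfinite(q[:,0])]
for n,x,y in (('v1',(495,600),(104,175)),('v2',(455,560),(176,255)),('v3',(490,600),(260,340))):
  for zl,zh in ((30,85),(125,140)):
    P=q[obj.sel(q,x,y,0,zlo=zl,zhi=zh)];print(n,len(P),obj.rect(P) if len(P)>5 else '',np.percentile(P[:,2],98) if len(P) else '')
G=[T([560,200,340],toolR(90)),T([604,-40,250],toolR(98))]
show(A,G);path_ok(A,G,s['joints'])
E
```

```text
[536.63300681 309.9276287  229.47743686]
v1 646 (array([547.5, 151. ]), 55.3, 25.6, -5.8) 84.31088756547128
v1 502 (array([545.6, 134.9]), 37.7, 36.9, -68.5) 136.3706517882926
v2 1193 (array([495.9, 231.5]), 47.4, 14.2, 21.2) 84.53355911417184
v2 832 (array([503.8, 211.6]), 37.1, 36.8, 6.7) 136.33309545237898
v3 4296 (array([535.8, 312.7]), 55.2, 25.4, 2.8) 84.15360200801851
v3 1740 (array([536.5, 296.6]), 38.4, 37.5, -88.6) 136.40062834258964
7 x {'x': -0.0226, 'y': 0.0033, 'z': -0.0051, 'wx': -0.02, 'wy': 8.14, 'wz': 0.02}
5 x {'x': -0.0485, 'y': 0.0061, 'z': 0.018, 'wx': -0.0, 'wy': 0.0, 'wz': -1.6}
  -> [560. 200. 340.] [ 0.28  0.35  1.15 -0.    1.64  0.28] vfrac 0.35
  -> [604. -40. 250.] [-0.13  0.4   1.29  0.    1.46 -0.27] vfrac 0.3
```

View pics/w22.png

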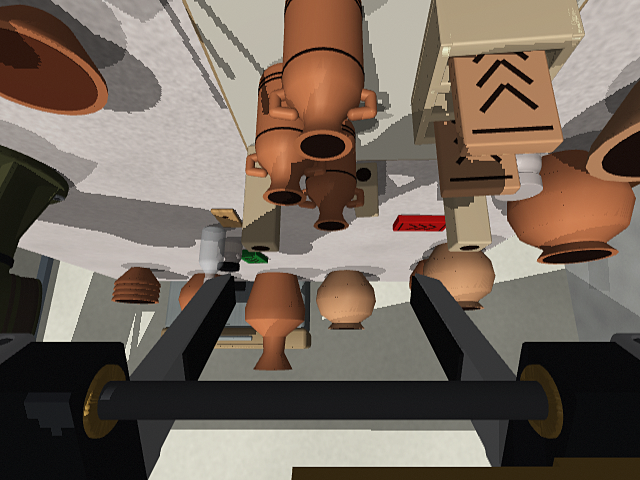

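>>> play_rows --commands '[{"x":-0.0226,"y":0.0033,"z":-0.0051,"wx":0,"wy":8.1,"wz":0,"grip":1},{"x":-0.0226,"y":0.0033,"z":-0.0051,"wx":0,"wy":8.1,"wz":0,"grip":1},{"x":-0.0226,"y":0.0033,"z":-0.0051,"wx":0,"wy":8.1,"wz":0,"grip":1},{"x":-0.0226,"y":0.0033,"z":-0.0051,"wx":0,"wy":8.1,"wz":0,"grip":1},{"x":-0.0226,"y":0.0033,"z":-0.0051,"wx":0,"wy":8.1,"wz":0,"grip":1},{"x":-0.0226,"y":0.0033,"z":-0.0051,"wx":0,"wy":8.1,"wz":0,"grip":1},{"x":-0.0226,"y":0.0033,"z":-0.0051,"wx":0,"wy":8.1,"wz":0,"grip":1},{"x":-0.0485,"y":0.0061,"z":0.018,"wx":0,"wy":0,"wz":-1.6,"grip":1},{"x":-0.0485,"y":0.0061,"z":0.018,"wx":0,"wy":0,"wz":-1.6,"grip":1},{"x":-0.0485,"y":0.0061,"z":0.018,"wx":0,"wy":0,"wz":-1.6,"grip":1},{"x":-0.0485,"y":0.0061,"z":0.018,"wx":0,"wy":0,"wz":-1.6,"grip":1},{"x":-0.0485,"y":0.0061,"z":0.018,"wx":0,"wy":0,"wz":-1.6,"grip":1},{"x":0,"y":0,"z":0,"wx":0,"wy":0,"wz":0,"grip":1},{"x":0,"y":0,"z":0,"wx":0,"wy":0,"wz":0,"grip":1}]'

```text
clock: 45.95
eef_pos: [604.1, -39.1, 250.5]
eef_rot: [-3.139, 0.003, 1.711]
wrist_force: [0.2, 0.1, 1.6]
finger_gap: 93.9
```

```bash
python3 - <<'E'
from cell import manip
from vase import *
s=manip.read_state();A=pose(s);print(s['eef_pos'],s['eef_rot'])
p,d,W=grab(manip,'wrist','w23');np.savez('pics/w23.npz',p=p,W=W);q=W.reshape(-1,3);q=q[np.isfinite(q[:,0])]
P=q[obj.sel(q,(550,655),(-125,48),0,zlo=34,zhi=46)];print(len(P),obj.rect(P),np.median(P[:,2]))
E
```

```text
[604.14467533 -39.12949891 250.50092022] [-3.13867449  0.00338565  1.71058968]
4314 (array([605.6, -40.1]), 129.3, 40.1, -81.1) 39.96753321981669
```

View pics/w23.png

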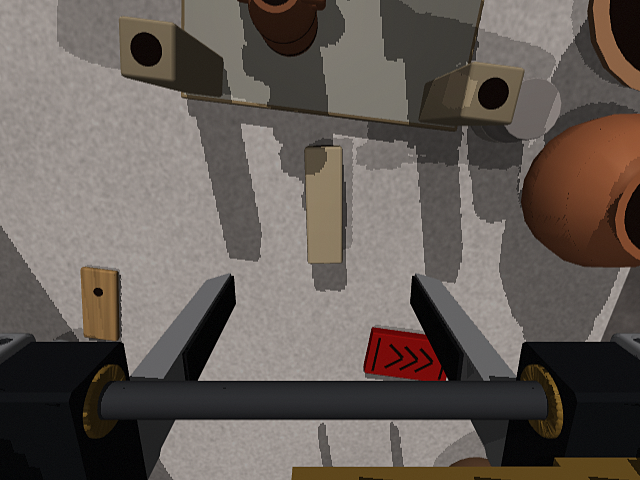

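```bash
python3 - <<'E'
from cell import manip
from vase import *
s=manip.read_state();A=pose(s)
pre,g=grasp_lying((605.6,-40.1),98.9,-4,40,10,75)
show(A,[pre,g]);path_ok(A,[pre,g],s['joints'])
E
```

```text
5 x {'x': -0.0208, 'y': 0.0004, 'z': 0.033, 'wx': 0.03, 'wy': 8.04, 'wz': -0.17}
2 x {'x': 0.0, 'y': -0.0, 'z': 0.0375}
  -> [614. -92.  67.] [-0.44  0.82  1.22  0.56  1.55 -0.74] vfrac 0.39
  -> [606. -44.  10.] [-0.38  0.85  1.31  0.59  1.42 -0.77] vfrac 0.18
```

>>> play_rows --commands '[{"x":-0.0208,"y":0.0004,"z":0.033,"wx":0,"wy":8,"wz":-0.2,"grip":1},{"x":-0.0208,"y":0.0004,"z":0.033,"wx":0,"wy":8,"wz":-0.2,"grip":1},{"x":-0.0208,"y":0.0004,"z":0.033,"wx":0,"wy":8,"wz":-0.2,"grip":1},{"x":-0.0208,"y":0.0004,"z":0.033,"wx":0,"wy":8,"wz":-0.2,"grip":1},{"x":-0.0208,"y":0.0004,"z":0.033,"wx":0,"wy":8,"wz":-0.2,"grip":1},{"x":0,"y":0,"z":0,"wx":0,"wy":0,"wz":0,"grip":1},{"x":0,"y":0,"z":0,"wx":0,"wy":0,"wz":0,"grip":1}]'

```text
clock: 46.88
eef_pos: [614.6, -92.1, 69.1]
eef_rot: [3.135, -0.69, 1.733]
wrist_force: [0.4, 0.4, 0.4]
finger_gap: 94.0
```

```bash
python3 - <<'E'
from cell import manip
from vase import *
s=manip.read_state();A=pose(s);print(s['eef_pos'])
pre,g=grasp_lying((605.6,-40.1),98.9,-4,40,10,75)
show(A,[g])
E
```

```text
[614.59509867 -92.11591033  69.10221477]
2 x {'x': -0.0001, 'y': -0.0005, 'z': 0.0383, 'wx': 0.07, 'wy': 0.22, 'wz': 0.15}
```

>>> play_rows --commands '[{"x":-0.0001,"y":-0.0005,"z":0.0383,"wx":0.1,"wy":0.2,"wz":0.2,"grip":1},{"x":-0.0001,"y":-0.0005,"z":0.0383,"wx":0.1,"wy":0.2,"wz":0.2,"grip":1},{"x":0,"y":0,"z":0,"wx":0,"wy":0,"wz":0,"grip":1},{"x":0,"y":0,"z":0,"wx":0,"wy":0,"wz":0,"grip":0},{"x":0,"y":0,"z":0,"wx":0,"wy":0,"wz":0,"grip":0},{"x":0,"y":0,"z":0,"wx":0,"wy":0,"wz":0,"grip":0},{"x":0,"y":0,"z":0,"wx":0,"wy":0,"wz":0,"grip":0},{"x":0,"y":0,"z":0,"wx":0,"wy":0,"wz":0,"grip":0}]' --squeeze 58

```text
clock: 47.88
eef_pos: [605.0, -44.7, 7.8]
eef_rot: [-3.135, -0.702, 1.72]
wrist_force: [-0.3, 1.3, 0.6]
finger_gap: 47.4
```

```bash
python3 - <<'E'
from cell import manip
from vase import *
s=manip.read_state();A=pose(s);print(s['eef_pos'],s['finger_gap'])
rel=relvase(A,(605.6,-40.1),98.9,20);np.save('rel.npy',rel);print(rel.round(2))  # origin = post centre
up=A.copy();up[2,3]+=90
G=[up,T([590,120,350],toolR(92,92,5)),T([580,320,350],toolR(90,-90,30))]
F=upright((580,386),15+65+1,1.3)@np.linalg.inv(rel);F0=F.copy();F0[2,3]+=80
show(A,G+[F0,F]);path_ok(A,G+[F0,F],s['joints'])
E
```

```text
[604.99895404 -44.69846295   7.80877733] 47.3552831307038
[[ 0.    0.65 -0.76 11.27]
 [ 1.   -0.    0.    1.24]
 [-0.   -0.76 -0.65 -6.44]
 [ 0.    0.    0.    1.  ]]
2 x {'x': 0.029, 'y': -0.0002, 'z': -0.0344}
6 x {'x': 0.0437, 'y': -0.0003, 'z': -0.0264, 'wx': -0.48, 'wy': -5.86, 'wz': 1.04}
4 x {'x': 0.0503, 'y': -0.0014, 'z': -0.0072, 'wx': 0.11, 'wy': -8.75, 'wz': 0.5}
4 x {'x': 0.0389, 'y': -0.0003, 'z': 0.0286, 'wx': -0.19, 'wy': -4.95, 'wz': -0.18}
2 x {'x': 0.0306, 'y': -0.0001, 'z': 0.0258}
  -> [605. -45.  98.] [-0.39  0.73  1.29  0.59  1.54 -0.68] vfrac 0.24
  -> [590. 120. 350.] [0.1  0.36 1.12 0.09 1.66 0.07] vfrac 0.41
  -> [580. 320. 350.] [ 0.62  0.75  0.61 -0.48  2.05  0.45] vfrac 0.55
  -> [579. 374. 165.] [ 0.75  1.08  0.58 -0.69  2.03  0.59] vfrac 0.33
  -> [579. 374.  85.] [ 0.75  1.15  0.63 -0.66  1.94  0.67] vfrac 0.14
```

>>> play_rows --commands '[{"x":0,"y":0,"z":0,"wx":0,"wy":0,"wz":0,"grip":0},{"x":0,"y":0,"z":0,"wx":0,"wy":0,"wz":0,"grip":0}]'

```text
clock: 48.12
eef_pos: [605.0, -44.6, 7.8]
eef_rot: [-3.136, -0.702, 1.72]
wrist_force: [0.4, -0.7, -0.8]
finger_gap: 39.8
```

```bash
python3 - <<'E'
from cell import manip
from vase import *
p,d,W=grab(manip,'wrist','w24')
E
```

```text
(no output)
```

View pics/w24.png

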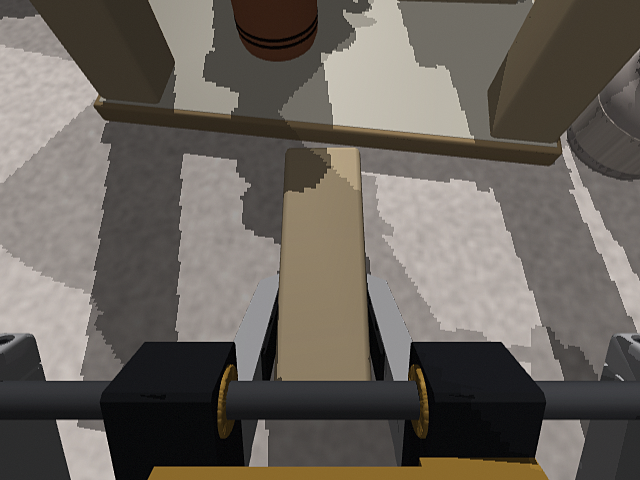

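>>> play_rows --commands '[{"x":0,"y":0,"z":0,"wx":0,"wy":0,"wz":0,"grip":0},{"x":0.029,"y":0,"z":-0.0344,"wx":0,"wy":0,"wz":0,"grip":0},{"x":0.029,"y":0,"z":-0.0344,"wx":0,"wy":0,"wz":0,"grip":0},{"x":0.0437,"y":-0.0003,"z":-0.0264,"wx":-0.5,"wy":-5.9,"wz":1,"grip":0},{"x":0.0437,"y":-0.0003,"z":-0.0264,"wx":-0.5,"wy":-5.9,"wz":1,"grip":0},{"x":0.0437,"y":-0.0003,"z":-0.0264,"wx":-0.5,"wy":-5.9,"wz":1,"grip":0},{"x":0.0437,"y":-0.0003,"z":-0.0264,"wx":-0.5,"wy":-5.9,"wz":1,"grip":0},{"x":0.0437,"y":-0.0003,"z":-0.0264,"wx":-0.5,"wy":-5.9,"wz":1,"grip":0},{"x":0.0437,"y":-0.0003,"z":-0.0264,"wx":-0.5,"wy":-5.9,"wz":1,"grip":0},{"x":0,"y":0,"z":0,"wx":0,"wy":0,"wz":0,"grip":0}]'

```text
clock: 49.42
eef_pos: [589.0, 124.3, 352.1]
eef_rot: [3.134, -0.083, 1.615]
wrist_force: [0.5, 0.1, -4.2]
finger_gap: 39.5
```

```bash
cat > post.py <<'E'
from vase import *
def post_in_hand(s,p,W,rows=(100,345),cols=(265,385)):
    A=pose(s);q=(W-A[:3,3])@A[:3,:3]
    m=np.zeros(p.shape[:2],bool);m[rows[0]:rows[1],cols[0]:cols[1]]=True
    q=q[m&np.isfinite(W[...,0])]
    q=q[(abs(q[:,1])<24)&(q[:,2]>-75)&(q[:,2]<75)]
    rel=np.load('rel.npy');z0=-rel[:3,2];a=np.arctan2(z0[2],z0[0]);c0=rel[:3,3]
    n=np.array([-np.sin(a),0,np.cos(a)]);d0=n@c0-20
    # top face z = t x + b
    t=np.tan(a);b=d0/np.cos(a)
    for _ in range(10):
        k=abs(q[:,2]-t*q[:,0]-b)*np.cos(np.arctan(t))<(6 if _<3 else 2)
        t,b=np.polyfit(q[k,0],q[k,2],1)
    a2=np.arctan(t);qq=q[k];L=qq[:,0]*np.cos(a2)+qq[:,2]*np.sin(a2)
    r=cv2.minAreaRect(np.c_[L,qq[:,1]].astype(np.float32))
    print('slope',np.degrees(a2).round(2),'pred',np.degrees(a).round(2),'perp',round(b*np.cos(a2)+20,2),'pred',round(d0+20,2),'n',k.sum(),'rect',r,'Lmax',np.percentile(L,99.7).round(1),'pred Lmax',round(c0@np.array([np.cos(a),0,np.sin(a)])+65,1))
    # side angle from midline
    bins=np.arange(L.min()+5,L.max()-5,5);mid=[(np.percentile(qq[(L>=l)&(L<l+5),1],[2,98]).mean()) for l in bins]
    print('midline slope deg',np.degrees(np.arctan(np.polyfit(bins,mid,1)[0])).round(2),'mid',np.round(np.mean(mid),2))
    return a2,b*np.cos(a2)+20,np.percentile(L,99.7)-65,np.mean(mid)
E
python3 - <<'E'
from cell import manip
from post import *
s=manip.read_state();print(s['eef_pos'],s['finger_gap'])
p,d,W=grab(manip,'wrist','w25')
print(post_in_hand(s,p,W))
E
```

```text
[589.04411061 124.32898124 352.08648039] 39.45133106493049
slope 40.29 pred 40.2 perp -12.02 pred -12.2 n 16426 rect ((18.282833099365234, -0.05623435974121094), (101.76606750488281, 47.67761993408203), 0.15725813806056976) Lmax 68.2 pred Lmax 69.5
midline slope deg 0.13 mid 0.36
(np.float64(0.7031492310881491), np.float64(-12.019281471902552), np.float64(3.150644652994899), np.float64(0.3640993492210988))
```

View pics/w25.png

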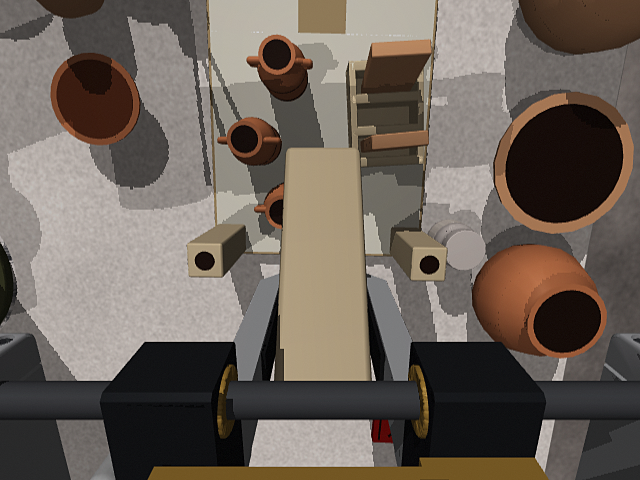

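```bash
python3 - <<'E'
from cell import manip
from post import *
a=np.radians(40.29);e=np.array([np.cos(a),0,np.sin(a)]);n=np.array([-np.sin(a),0,np.cos(a)])
c=e*4+n*-12.0+np.array([0,.3,0]);zt=-e;xt=np.array([0,1.,0]);rel=T(c,np.c_[xt,np.cross(zt,xt),zt]);np.save('rel.npy',rel)
s=manip.read_state();A=pose(s)
F=upright((580,386),81,1.3)@np.linalg.inv(rel);F0=F.copy();F0[2,3]+=80
G=[T([580,320,350],toolR(90,-90,30)),F0,F]
show(A,G);path_ok(A,G,s['joints'])
E
```

```text
4 x {'x': 0.0496, 'y': -0.001, 'z': -0.0073, 'wx': 0.19, 'wy': -8.69, 'wz': 0.58}
4 x {'x': 0.039, 'y': 0.0001, 'z': 0.0287, 'wx': -0.21, 'wy': -4.93, 'wz': -0.25}
2 x {'x': 0.0305, 'y': 0.0, 'z': 0.0259}
  -> [580. 320. 350.] [ 0.62  0.75  0.61 -0.48  2.05  0.45] vfrac 0.55
  -> [580. 374. 165.] [ 0.74  1.08  0.58 -0.69  2.03  0.58] vfrac 0.33
  -> [580. 374.  85.] [ 0.74  1.15  0.63 -0.66  1.94  0.67] vfrac 0.14
```

>>> play_rows --commands '[{"x":0.0496,"y":-0.001,"z":-0.0073,"wx":0.2,"wy":-8.7,"wz":0.6,"grip":0},{"x":0.0496,"y":-0.001,"z":-0.0073,"wx":0.2,"wy":-8.7,"wz":0.6,"grip":0},{"x":0.0496,"y":-0.001,"z":-0.0073,"wx":0.2,"wy":-8.7,"wz":0.6,"grip":0},{"x":0.0496,"y":-0.001,"z":-0.0073,"wx":0.2,"wy":-8.7,"wz":0.6,"grip":0},{"x":0.039,"y":0,"z":0.0287,"wx":-0.2,"wy":-4.9,"wz":-0.2,"grip":0},{"x":0.039,"y":0,"z":0.0287,"wx":-0.2,"wy":-4.9,"wz":-0.2,"grip":0},{"x":0.039,"y":0,"z":0.0287,"wx":-0.2,"wy":-4.9,"wz":-0.2,"grip":0},{"x":0.039,"y":0,"z":0.0287,"wx":-0.2,"wy":-4.9,"wz":-0.2,"grip":0},{"x":0,"y":0,"z":0,"wx":0,"wy":0,"wz":0,"grip":0},{"x":0,"y":0,"z":0,"wx":0,"wy":0,"wz":0,"grip":0}]'

```text
clock: 50.72
eef_pos: [582.1, 371.3, 166.9]
eef_rot: [3.138, 0.863, 1.581]
wrist_force: [-0.8, -0.5, -2.6]
finger_gap: 39.8
```

```bash
python3 - <<'E'
from cell import manip
from post import *
s=manip.read_state();A=pose(s);rel=np.load('rel.npy');B=A@rel;print(B.round(3),s['wrist_force'])
p,d,W=grab(manip,'wrist','w26');post_in_hand(s,p,W)
p,d,W=grab(manip,'side','w26s')
F=upright((580,386),79.5,1.3)@np.linalg.inv(rel);F0=F.copy();F0[2,3]+=60
show(A,[F0,F])
E
```

```text
[[ 1.00000e+00 -1.30000e-02 -2.00000e-03  5.82226e+02]
 [ 1.30000e-02  1.00000e+00 -5.00000e-03  3.83366e+02]
 [ 2.00000e-03  5.00000e-03  1.00000e+00  1.62913e+02]
 [ 0.00000e+00  0.00000e+00  0.00000e+00  1.00000e+00]] [-0.78479759 -0.45497473 -2.64388731]
slope 40.27 pred 40.29 perp -12.29 pred -12.0 n 16455 rect ((18.18362808227539, 0.06637001037597656), (101.57123565673828, 47.989013671875), 0.11419346928596497) Lmax 67.9 pred Lmax 69.0
midline slope deg 0.01 mid 0.29
1 x {'x': 0.0195, 'y': -0.0021, 'z': 0.0131, 'wx': -0.34, 'wy': -0.27, 'wz': -0.47}
2 x {'x': 0.0229, 'y': 0.0, 'z': 0.0194}
```

View pics/w26s.png

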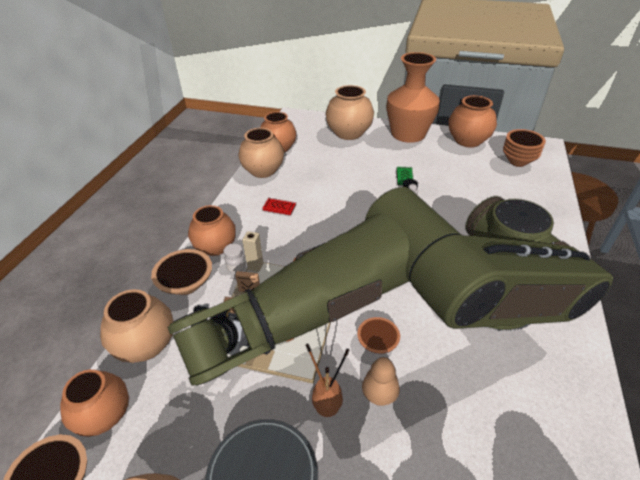

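View pics/w26.png

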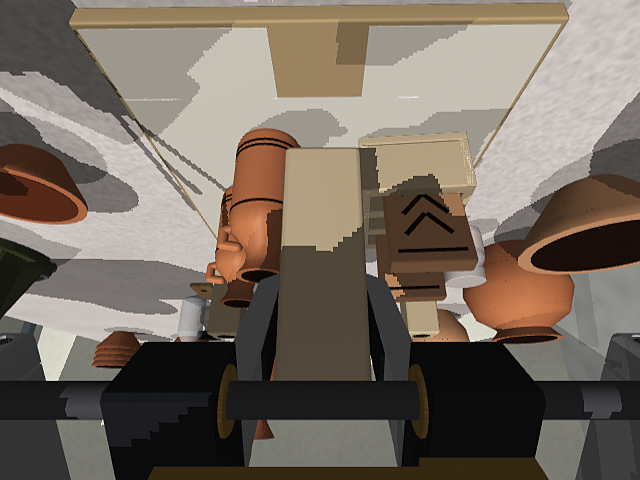

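```bash
python3 - <<'E'
from cell import manip
from post import *
s=manip.read_state()
p,d,W=grab(manip,'wrist')
for (u,v) in ((276,95),(361,95),(270,27),(367,27),(274,99),(363,99)):
    print(u,v,W[v,u].round(1),p[v,u])
q=W.reshape(-1,3);c=p.reshape(-1,3).astype(int)
m=np.isfinite(q[:,0])&obj.sel(q,(520,640),(335,425),0,zlo=8,zhi=22)&(c[:,0]-c[:,2]>35)
P=q[m];print(len(P),obj.rect(P),np.percentile(P,[1,99],axis=0).round(1))
E
```

```text
276 95 [548.9 355.7  14.8] [205 202 191]
361 95 [612.1 357.8  16.4] [211 208 201]
270 27 [550.8 409.7  14.3] [155 131  95]
367 27 [609.9 411.3  15.8] [111  90  61]
274 99 [547.2 352.9  16. ] [196 191 178]
363 99 [614.3 352.3  14.9] [196 191 179]
9246 (array([580.5, 385.9]), 119.8, 62.0, 1.1) [[524.3 357.    8.4]
 [635.8 417.1  16.5]]
```

>>> play_rows --commands '[{"x":0.0195,"y":-0.0021,"z":0.0131,"wx":-0.3,"wy":-0.3,"wz":-0.5,"grip":0},{"x":0.0114,"y":0,"z":0.0097,"wx":0,"wy":0,"wz":0,"grip":0},{"x":0.0114,"y":0,"z":0.0097,"wx":0,"wy":0,"wz":0,"grip":0},{"x":0.0114,"y":0,"z":0.0097,"wx":0,"wy":0,"wz":0,"grip":0},{"x":0.0114,"y":0,"z":0.0097,"wx":0,"wy":0,"wz":0,"grip":0},{"x":0,"y":0,"z":0,"wx":0,"wy":0,"wz":0,"grip":0},{"x":0,"y":0,"z":0,"wx":0,"wy":0,"wz":0,"grip":0}]'

```text
clock: 51.75
eef_pos: [578.9, 375.0, 82.5]
eef_rot: [-3.141, 0.871, 1.596]
wrist_force: [-3.0, 1.9, 5.2]
finger_gap: 39.8
```

```bash
python3 - <<'E'
from cell import manip
from post import *
s=manip.read_state();A=pose(s);rel=np.load('rel.npy');B=A@rel;print(B.round(3),s['wrist_force'])
E
```

```text
[[ 1.00000e+00 -2.40000e-02  0.00000e+00  5.78888e+02]
 [ 2.40000e-02  1.00000e+00  3.00000e-03  3.87014e+02]
 [-1.00000e-03 -3.00000e-03  1.00000e+00  7.84700e+01]
 [ 0.00000e+00  0.00000e+00  0.00000e+00  1.00000e+00]] [-2.9989774   1.944074    5.16824001]
```

Contact; the post is upright over the patch. Release and retreat.

>>> play_rows --commands '[{"x":0,"y":0,"z":0,"wx":0,"wy":0,"wz":0,"grip":0.6},{"x":0,"y":0,"z":0,"wx":0,"wy":0,"wz":0,"grip":0.85},{"x":0,"y":0,"z":0,"wx":0,"wy":0,"wz":0,"grip":0.85},{"x":0,"y":0,"z":-0.04,"wx":0,"wy":0,"wz":0,"grip":0.85},{"x":0,"y":0,"z":-0.05,"wx":0,"wy":0,"wz":0,"grip":0.85},{"x":-0.04,"y":0,"z":-0.03,"wx":0,"wy":0,"wz":0,"grip":0.85},{"x":-0.05,"y":0,"z":0,"wx":0,"wy":0,"wz":0,"grip":1},{"x":-0.05,"y":0,"z":0,"wx":0,"wy":0,"wz":0,"grip":1},{"x":-0.05,"y":0,"z":0,"wx":0,"wy":0,"wz":0,"grip":1}]'

```text
clock: 52.88
eef_pos: [572.3, 333.1, 303.3]
eef_rot: [3.139, 0.869, 1.598]
wrist_force: [1.1, 0.9, 0.2]
finger_gap: 93.8
```

```bash
python3 - <<'E'
from cell import manip
from post import *
s=manip.read_state();A=pose(s);print(s['eef_pos'])
p,d,W=grab(manip,'wrist','w27')
G=[T([520,150,420],toolR(90)),T([430,-100,350],toolR(90))]
show(A,G);path_ok(A,G,s['joints'])
E
```

```text
[572.25201991 333.13422347 303.25017317]
6 x {'x': -0.0371, 'y': -0.0091, 'z': -0.0024, 'wx': 0.13, 'wy': 8.29, 'wz': 0.25}
5 x {'x': -0.05, 'y': -0.018, 'z': 0.014}
  -> [520. 150. 420.] [ 0.21  0.22  1.13 -0.    1.79  0.21] vfrac 0.49
  -> [ 430. -100.  350.] [-0.31 -0.02  1.56  0.    1.61 -0.31] vfrac 0.43
```

View pics/w27.png

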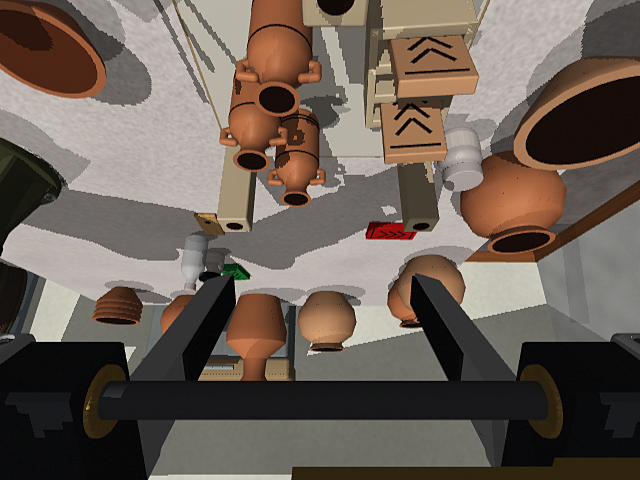

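>>> play_rows --commands '[{"x":-0.0371,"y":-0.0091,"z":-0.0024,"wx":0.1,"wy":8.3,"wz":0.2,"grip":1},{"x":-0.0371,"y":-0.0091,"z":-0.0024,"wx":0.1,"wy":8.3,"wz":0.2,"grip":1},{"x":-0.0371,"y":-0.0091,"z":-0.0024,"wx":0.1,"wy":8.3,"wz":0.2,"grip":1},{"x":-0.0371,"y":-0.0091,"z":-0.0024,"wx":0.1,"wy":8.3,"wz":0.2,"grip":1},{"x":-0.0371,"y":-0.0091,"z":-0.0024,"wx":0.1,"wy":8.3,"wz":0.2,"grip":1},{"x":-0.0371,"y":-0.0091,"z":-0.0024,"wx":0.1,"wy":8.3,"wz":0.2,"grip":1},{"x":0,"y":0,"z":0,"wx":0,"wy":0,"wz":0,"grip":1},{"x":0,"y":0,"z":0,"wx":0,"wy":0,"wz":0,"grip":1}]'

```text
clock: 53.92
eef_pos: [520.9, 151.4, 418.5]
eef_rot: [3.141, 0.0, 1.576]
wrist_force: [-0.5, 0.5, 0.1]
finger_gap: 93.8
```

```bash
python3 - <<'E'
from cell import manip
from post import *
s=manip.read_state();A=pose(s);print(s['eef_pos'])
p,d,W=grab(manip,'wrist','w28');np.savez('pics/w28.npz',p=p,W=W);q=W.reshape(-1,3);q=q[np.isfinite(q[:,0])]
for n,x,y,zl,zh in (('v1',(515,580),(104,170),127,142),('v2',(470,535),(180,245),127,142),('v3',(505,570),(265,330),127,142),('t0',(625,710),(180,245),120,142),('t1',(620,700),(255,325),120,142),('post',(545,615),(350,425),139,152)):
    P=q[obj.sel(q,x,y,0,zlo=zl,zhi=zh)];print(n,len(P),obj.rect(P) if len(P)>5 else '',np.percentile(P[:,2],[50,98]) if len(P) else '')
E
```

```text
[520.87953055 151.44065399 418.5237176 ]
v1 657 (array([545.9, 133.9]), 36.7, 36.6, 46.3) [135.38562028 137.30665456]
v2 754 (array([503.9, 210.6]), 36.1, 35.9, -89.7) [135.3141167  137.10771358]
v3 886 (array([537.2, 295.5]), 37.8, 36.3, -89.7) [135.20533515 137.07455545]
t0 727 (array([670.4, 217.1]), 62.2, 16.4, 7.6) [132.84612681 134.7187638 ]
t1 951 (array([664.1, 306.6]), 62.2, 18.4, 6.0) [131.7178494  134.37977004]
post 149 (array([578.8, 367.2]), 39.1, 3.8, -0.7) [143.20156886 146.02935567]
```

>>> play_rows --commands '[{"x":-0.05,"y":-0.018,"z":0.014,"wx":0,"wy":0,"wz":0,"grip":1},{"x":-0.05,"y":-0.018,"z":0.014,"wx":0,"wy":0,"wz":0,"grip":1},{"x":-0.05,"y":-0.018,"z":0.014,"wx":0,"wy":0,"wz":0,"grip":1},{"x":-0.05,"y":-0.018,"z":0.014,"wx":0,"wy":0,"wz":0,"grip":1},{"x":-0.05,"y":-0.018,"z":0.014,"wx":0,"wy":0,"wz":0,"grip":1},{"x":0,"y":0,"z":0,"wx":0,"wy":0,"wz":0,"grip":1}]'

```text
clock: 54.72
eef_pos: [431.8, -100.3, 347.2]
eef_rot: [-3.139, -0.001, 1.575]
wrist_force: [-0.8, 0.5, -0.8]
finger_gap: 93.8
```

```bash
python3 - <<'E'
from cell import manip
from post import *
Q,C=obj.load(manip,'fin')
for i,q in enumerate(Q):
  for n,x,y,zl,zh in (('v1',(515,580),(104,170),127,142),('v2',(470,535),(180,245),127,142),('v3',(505,570),(265,330),127,142),('t0',(625,710),(180,245),110,142),('t1',(620,700),(255,325),110,142),('post',(545,615),(350,425),139,152)):
    P=q[obj.sel(q,x,y,0,zlo=zl,zhi=zh)];print(i,n,len(P),obj.rect(P) if len(P)>5 else '',np.percentile(P[:,2],[50,98]).round(1) if len(P) else '')
a=cv2.imread('pics/fin_scene.png')[120:290,280:490];b=cv2.imread('pics/fin_side.png')[210:400,180:400]
cv2.imwrite('pics/fin.png',np.hstack([cv2.resize(a,(400,324)),cv2.resize(b,(375,324))]))
E
```

```text
0 v1 111 (array([543.6, 136. ]), 42.7, 34.8, -40.1) [135.9 139.3]
0 v2 102 (array([503.8, 209.5]), 39.7, 35.8, -54.9) [134.9 139.3]
0 v3 96 (array([535.8, 295.5]), 40.2, 34.8, -52.0) [135.6 140.2]
0 t0 245 (array([669. , 215.6]), 65.5, 24.4, 7.0) [128.5 137.1]
0 t1 241 (array([664.6, 304.1]), 62.4, 27.0, 6.4) [126.  136.2]
0 post 140 (array([579.1, 385.7]), 48.4, 40.2, -87.7) [144.9 150. ]
1 v1 106 (array([541.9, 133.9]), 36.9, 35.5, 43.0) [136.5 140.5]
1 v2 126 (array([501.3, 210.4]), 36.6, 35.1, -19.1) [136.7 140.6]
1 v3 139 (array([533.7, 293.9]), 35.4, 35.4, 20.2) [136.2 140. ]
1 t0 230 (array([667.2, 217.3]), 62.4, 19.8, 6.1) [129.7 136.5]
1 t1 222 (array([660.5, 307.5]), 61.1, 18.8, 4.6) [131.  136.5]
1 post 256 (array([575.9, 386.5]), 41.1, 40.2, -0.5) [145.5 149.2]
```

View pics/fin.png

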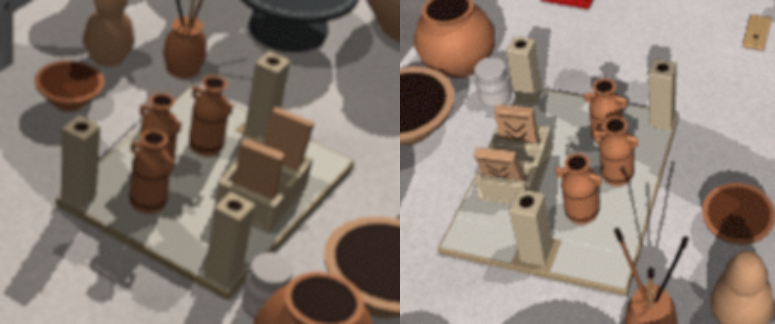

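View pics/w28.png

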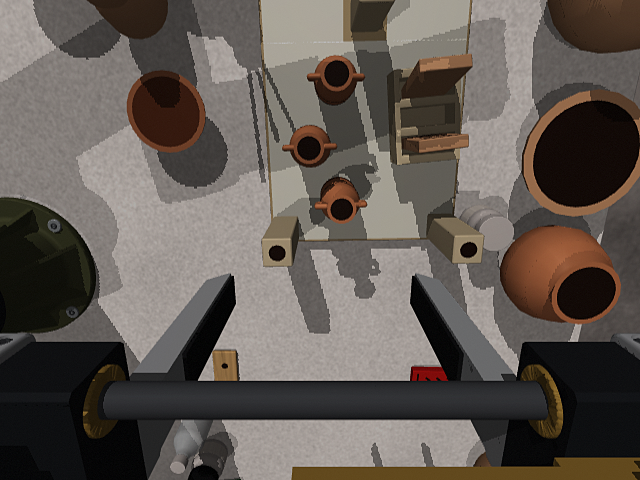

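```bash
python3 - <<'E'
from post import *
z=np.load('pics/w28.npz');W,p=z['W'],z['p']
q=W.reshape(-1,3);q=q[np.isfinite(q[:,0])]
Q,C=obj.load()
a=np.radians(5.7);ux=np.array([np.cos(a),np.sin(a)]);uy=np.array([-np.sin(a),np.cos(a)])
from cell import manip
Q,C=obj.load(manip)
for nm,qq in (('wrist',q),('scene',Q[0]),('side',Q[1])):
    for t,yr in (('t0',(-60,-15)),('t1',(15,75))):
        r=qq[:,:2]-SET;X=r@ux;Y=r@uy
        k=(abs(X)<26)&(Y>yr[0])&(Y<yr[1])&(qq[:,2]>74)&(qq[:,2]<130)
        if k.sum()<30: print(nm,t,k.sum());continue
        c=np.polyfit(qq[k,2],Y[k],1)
        for _ in range(6):
            res=Y[k]-np.polyval(c,qq[k,2]);kk=abs(res)<3;c=np.polyfit(qq[k,2][kk],Y[k][kk],1)
        print(nm,t,k.sum(),kk.sum(),'lean deg',np.degrees(np.arctan(c[0])).round(1),'y at z70',np.polyval(c,70).round(1),'y at 130',np.polyval(c,130).round(1))
E
```

```text
wrist t0 101 101 lean deg -0.0 y at z70 -27.4 y at 130 -27.4
wrist t1 644 616 lean deg 12.1 y at z70 34.8 y at 130 47.7
scene t0 306 223 lean deg -0.2 y at z70 -41.3 y at 130 -41.5
scene t1 338 215 lean deg 11.9 y at z70 36.8 y at 130 49.4
side t0 246 232 lean deg -0.0 y at z70 -27.9 y at 130 -28.0
side t1 187 186 lean deg 12.0 y at z70 50.5 y at 130 63.2
```

```bash
python3 - <<'E'
from cell import manip
print(manip.read_state()['clock']);print(manip.sign_off())
E
```

```text
54.925
the job is handed in; nothing more can be done
None
```

I loaded the shelf and handed the job in at 54.9 s. I left the bystanders and the red and green look-alike tiles alone.

- **Vases:** all three stand upright on the near half, centred at about (545, 134), (503, 211) and (537, 296) mm. Their rims measured about 135 mm high, as they should for 120 mm vases on a 15 mm shelf. Centre spacing is 87 mm or more, against a 72 mm width over the lugs.
- **Post:** it stands on the bare patch. Its top measured about (577.5, 386) mm against the patch middle at (580, 386), and it was within about 0.3° of vertical at release.
- **Tiles:** only two were present. They stand on their short ends in the right and left slots, each within about 2° of the slot direction. The right one is upright to within 0.2°.
- **Check that disagreed:** the left tile was straight just after I placed it. In the final views from all three cameras it leans about 12° along the setter's row of slots. I don't know what moved it. It still sits in the slot and the slot walls allow no more than about 12°. That is inside the 15° limit, so I did not touch it again.
- **Not checked:** I did not re-measure the bystanders' positions before handing in; the last pictures show nothing disturbed.

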